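# Restock the coffee-bar tea rack

### The arm

A 7-joint arm with a two-finger parallel gripper is mounted at the origin on the work surface. World frame = base frame: x ahead of the robot, y to its left, z up, the work surface at z = 0. Lengths are in m, angles in rad, forces in N, time in s.
With the tool pointing down it reaches from about 0.425 to 0.875 m from the base axis. Payload 4.7 kg.
Tool frame: the origin (TCP) lies at the very end of the fingers, on their centre line; the grasp point (between the pads) lies 19 mm behind it (manip.pinch_z is the distance from the TCP to the grasp point, in m); z points along the fingers, y is the line along which they close (so a half turn about z gives the same grasp; the last joint's range is limited). The gripper opens to 87 mm and grips with 3 to 60 N. Pads are 19 mm wide; open, the fingers measure 117 mm over their backs; the gripper's body (75 mm by 190 mm) begins 51 mm behind the grasp point.
Start: joints at [-1.143, 0.321, -0.07, 1.45, 0.023, 1.371, -0.057], TCP at [0.261, 0.595, 0.199] pointing down, gripper open.
Joint ranges: [-2.86, 2.86], [-0.3, 2.09], [-1.38, 1.24], [0.06, 2.45], [-1.56, 4.7], [0.09, 2.05], [-2.69, 2.69]. Speed limits (rad/s): [2.57, 2.57, 3.14, 3.14, 3.14, 3.14, 3.14].

### API

Orientations are given as a unit quaternion [w, x, y, z].
In Python, from rig import manip, optics, order gives the robot as it stands. The module is installed in compiled form; this text tells all that it offers.
- The arm moves only by the tool jog_arm, never from a script. Its argument "steps" is a list that holds one entry, the list of rows, each a list of 7 numbers: the shift along the tool's x, y, z as a fraction of full scale, then the turn, a rotation vector about the tool's x, y, z as a fraction of full scale, then the finger opening in mm, from 0 to 87. A call has exactly 8 rows; each row shifts and turns the commanded pose from where the row before left it, along the tool's axes as they then stand; what a row does not reach is not made up. Full scale, the value 1, is 30 mm for a shift and 0.08 rad for a turn. A row lasts 1/12 s, in which the tool goes at most 41.7 mm and 7.16 degrees, less where a joint would pass 70% of its speed; a pose out of reach is approached as far as the arm can. A call with a number of a shift or a turn outside -1 to 1 is refused whole. A call with a gripper value outside its range is refused whole. The fingers move at their own pace and stop on an object; "newtons" is the grip in N (left out, the last holds). Time passes only in rows, so rows that do not move let the fingers close, or fill a call up. It gives the time, the measured TCP pose, the force, the opening and the grip force at its end, in the units of the state.
- manip.get_state(): the state, without advancing time (a new reading comes with each control period).
- optics.grab_frame(name): name is "side" or "top" or "wrist"; returns a dict with "frame" (384x512x3 uint8, red, green, blue), "depth" (384x512 float32, m along the optical axis (not along the pixel's ray), 0 where there is no reading), "fx", "fy", "cx", "cy" (pixels), "k1" (the pictures are not rectified: a ray, as slopes to the right and down, at radius r is drawn at 1 + k1 r^2 times it, then the intrinsics apply), "eye" and "orientation" of the camera in the world. Camera axes: x right, y down, z forward; pixel columns grow to the right and rows downward; lengths in m; the calibration is good to about 2 mm. A picture is of the moment at which its call begins.
- order.job_done(): hands the job in; it is judged then, once.
Trained networks look in the newest picture that a camera, given by its name, has taken for a name from the list of things; names that differ only in an ending like _2 or _b are one class to them, and where a whole thing is asked for, a point or a joint stands for the part that bears it (a point fixed in the world has none). Each returns a list of dicts, best first, with "p" (0 to 1); they miss things now and then, are a little off and sometimes report something else, mostly with a low value. They report only what shows in the picture. A call takes as long as a camera call. They do not tell look-alikes from the thing itself.
- optics.search_frame(camera, query): "extent" ([centre column, centre row, width, height] in pixels, round what is visible of it).
- optics.regions_of(camera, query): "mask" (384x512 bool, what is visible of it) and "extent" ([centre column, centre row, width, height] in pixels, round what is visible of it).
- optics.landmark_of(camera, query): "position" ([column, row] in pixels: a listed point, or the origin of a listed thing).
The state is a dict: "time": time; "q": joint angles; "qvel": joint speeds; "effort": joint torques, N m; "eef_pos": TCP position; "tcp_rot": TCP orientation; "ft_force": force on the tool from outside, world axes, zero at the start; "moment": the same for the moment, N m; "width": finger opening in m; "gripper_force": force on a finger pad.
Only numpy, scipy, OpenCV 4.12 (cv2) and the standard library are available. Lean on these libraries where they do the work, as an engineer would, in place of code of your own. Each camera call takes 0.05 s, during which the arm holds its last target. There are 200 camera calls.

### The job

Get the tea rack ready for opening: first push the empty rack along the counter, without lifting it, until it sits fully home in its metal corner, flush against both the back stop and the end stop. Then lay every short tea carton flat on the rack's sloped deck, one to a bay, pointing straight up the slope and down against the front lip, and lay the long carton along the rack's narrow top ledge, balanced on the ledge and wholly within its length. Leave the mug and the jar where they stand.

Things in the scene. Friction and masses are not known exactly. Their poses are not given: they have to be found in the camera images.
- corner: fixed L-shaped corner of 20 mm wide, 25 mm high aluminium bar. Origin on the counter at the inner corner. x points away from the robot. Back stop: inner face x = 0, from y = -320 to +20 mm; end stop: inner face y = 0, from x = -140 to 0 mm. The rack belongs in the quarter x < 0, y < 0: home, its origin is at x = -72, y = -150 mm here, same yaw.
- rack: loose wooden rack, 144 deep (x) x 300 wide (y) x 125 mm high, 0.6 to 1 kg; origin at the centre of its underside, x towards its tall back (away from the robot). Flat faces to push: front x = -72 (48 mm high), ends y = +-150 (46 mm high). Starts 30 to 70 mm short of both stops, turned up to 0.18 rad. Slides with 3 to 11 N.
- deck: the rack's sloped deck, 104 (up the slope) x 300 mm, rising 20 deg away from the robot. Origin on its surface at the front lip's inner face, mid width; x up the slope, z square to it. Lip 14 mm high; fins 6 thick, 10 mm high make 4 bays centred at y = -109, -36, 36, 109, each 66 to 69 mm clear. A carton in place has its middle at x = 48 (touching the lip) to 55, z = 22, long axis along x.
- ledge (a point): centre of the top face of the rack's narrow top ledge, which is flat, 220 mm long along the rack's y, 30 mm deep (x) and 125 mm above the counter; a 44 mm wide carton centred on it overhangs by 7 mm front and back. The rack is lower (60 to 95 mm) beyond the ledge's ends
- carton1: short tea carton, closed cardboard box 96 long (its x) x 44 x 44 mm, about 0.11 kg, lying on its side on the counter to the robot's right at the start; origin at the middle of the box. Three or four of these cartons are present. Any of its four long faces may be underneath.
- carton2: short tea carton, closed cardboard box 96 long (its x) x 44 x 44 mm, about 0.11 kg, lying on its side on the counter to the robot's right at the start; origin at the middle of the box. Three or four of these cartons are present. Any of its four long faces may be underneath.
- carton3: short tea carton, closed cardboard box 96 long (its x) x 44 x 44 mm, about 0.11 kg, lying on its side on the counter to the robot's right at the start; origin at the middle of the box. Three or four of these cartons are present. Any of its four long faces may be underneath.
- carton4: short tea carton, closed cardboard box 96 long (its x) x 44 x 44 mm, about 0.11 kg, lying on its side on the counter to the robot's right at the start; origin at the middle of the box. Three or four of these cartons are present. Any of its four long faces may be underneath.
- long_box: long carton of stirrers, closed cardboard box 150 long (its x) x 44 x 44 mm, about 0.15 kg; origin at the middle of the box. Starts lying on the counter to the robot's left. Any of its four long faces may be underneath.
- mug: bystander: white mug 80 mm across, 95 mm high, just beyond the back stop; origin at the centre of its underside
- jar: bystander: amber glass jar 72 mm across, 120 mm high, far left; origin at the centre of its underside
There are look-alikes about, which are no part of the job. Leave any green or pink look-alike of the long_box alone.

How it is judged:
By the outcome, as a careful person would: the job done as asked, in the order asked, and still so for the second after the job is handed in, with the robot touching nothing.
Of carton1, carton2, carton3, carton4 only 3 to 4 are there at a start; the rules pass over those that are not, and their reading is None.
At some moment in a run one of carton1, carton2, carton3, carton4 may be knocked a few centimetres aside while the robot is not near it.
Once in a run the grip may slacken for a moment while it holds something.
It also fails if it takes over 210 s, if anything falls off the work surface, if the arm or the gripper's body presses on something with over 40 N, if the wrist force passes 120 N, or if a joint passes its speed limit or range.

## Working session

There is one attempt and no reset: what is moved stays moved. The work goes in short steps, Python scripts to look and compute and a tool call to move; the robot and the scene stay as the last step left them, time stands still between calls to the robot, and variables do not carry over. Pictures are saved under pics/ and viewed, at most 14 in all, crops included, and the job is handed in when it is done.

Besides the shell and the picture viewer there is one more tool, called by a JSON object that holds its "name" and its "arguments". jog_arm: Moves the arm, as the interface text tells. Its arguments: {"type":"object","properties":{"steps":{"type":"array","items":{"type":"array","items":{"type":"array","items":{"type":"number"}}}},"newtons":{"type":"number"}},"required":["steps"]}

```bash
mkdir -p pics; cat > h.py <<'E'
import numpy as np, cv2
from scipy.spatial.transform import Rotation as R
from rig import manip, optics, order
def rot(q): return R.from_quat([q[1],q[2],q[3],q[0]])
def cloud(f):
    h,w=f["depth"].shape
    v,u=np.mgrid[0:h,0:w]
    K=np.array([[f["fx"],0,f["cx"]],[0,f["fy"],f["cy"]],[0,0,1.]])
    p=cv2.undistortPoints(np.stack([u,v],-1).reshape(-1,1,2).astype(float),K,np.array([f["k1"],0,0,0.])).reshape(h,w,2)
    d=f["depth"]
    P=np.dstack([p[...,0]*d,p[...,1]*d,d])
    W=rot(f["orientation"]).apply(P.reshape(-1,3)).reshape(h,w,3)+np.array(f["eye"])
    W[d<=0]=np.nan
    return W
def save(f,n): cv2.imwrite(f"pics/{n}.png",f["frame"][...,::-1])
E
python3 - <<'E'
from h import *
s=manip.get_state(); print(s)
for c in("top","side"):
    f=optics.grab_frame(c); save(f,c+"0"); np.save(c+"0.npy",cloud(f)); print(c,f["eye"],f["orientation"],f["fx"],f["k1"],(f["depth"]>0).mean())
    W=cloud(f)
    for q in("rack","carton1","long_box","corner","mug","jar"):
        for m in optics.regions_of(c,q):
            print(q,round(m["p"],2),np.round(m["extent"]),np.round(np.nanmedian(W[m["mask"]],0),3))
print(manip.get_state()["time"])
E
```

```text
{'time': 0.0, 'q': array([-1.14292555,  0.32185279, -0.07009606,  1.45168454,  0.02262468,
        1.37075447, -0.05690137]), 'qvel': array([-0.00076085,  0.00018693,  0.00035093,  0.00098375,  0.00085001,
        0.00277343, -0.00063765]), 'effort': array([ 1.72195028e-04, -4.91299224e+01, -4.04132176e-01, -3.12523448e+01,
       -6.39791088e-02,  4.38865414e-02,  1.67108765e-04]), 'eef_pos': array([0.26115444, 0.59458575, 0.1976375 ]), 'tcp_rot': array([-1.38847649e-04,  2.05390552e-01,  9.78679625e-01, -9.45756117e-04]), 'ft_force': array([-0.31830316,  0.54393392, -0.44785531]), 'moment': array([ 0.00955885, -0.01183094,  0.00816035]), 'gripper_force': 0.0, 'width': 0.08696673955954551}
top [0.30601255 0.08197709 1.37381401] [ 0.07190078 -0.70068172  0.70574031 -0.07619724] 377.33573589863255 -0.06739399032058924 0.9961395263671875
rack 0.89 [265. 187.  88.  58.] [0.585 0.05  0.069]
carton1 0.9 [353. 187.  13.  29.] [ 0.598 -0.271  0.042]
carton1 0.89 [358. 229.  21.  28.] [ 0.44  -0.286  0.042]
carton1 0.8 [393. 230.  23.  32.] [ 0.442 -0.415  0.043]
carton1 0.74 [384. 188.  20.
[... 530 characters left out ...]
6 -0.16116027  0.05706077] 455.95733251359917 0.002341545951088877 0.9962514241536459
carton1 0.97 [294. 289.  34.  20.] [ 0.6   -0.288  0.041]
carton1 0.68 [248. 310.  32.  25.] [ 0.446 -0.303  0.041]
carton1 0.59 [262. 350.  36.  28.] [ 0.446 -0.428  0.041]
carton1 0.55 [306. 326.  41.  33.] [ 0.586 -0.405  0.041]
long_box 0.93 [201. 139.  39.  23.] [0.529 0.543 0.037]
long_box 0.79 [186. 194.  38.  30.] [0.392 0.238 0.04 ]
long_box 0.74 [192. 166.  37.  21.] [0.461 0.377 0.037]
long_box 0.48 [252. 214.  72.  73.] [0.577 0.033 0.066]
corner 0.8 [266. 199.  80.  69.] [0.703 0.188 0.022]
mug 0.83 [298. 184.  18.  31.] [0.777 0.1   0.06 ]
jar 0.55 [297. 186.  21.  33.] [0.777 0.101 0.061]
0.7
```

```bash
python3 - <<'E'
import cv2
a=cv2.imread("pics/top0.png")[110:280,95:425]
cv2.imwrite("pics/top0c.png",cv2.resize(a,None,fx=2.4,fy=2.4,interpolation=cv2.INTER_CUBIC))
E
```

```text
(no output)
```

View pics/top0c.png

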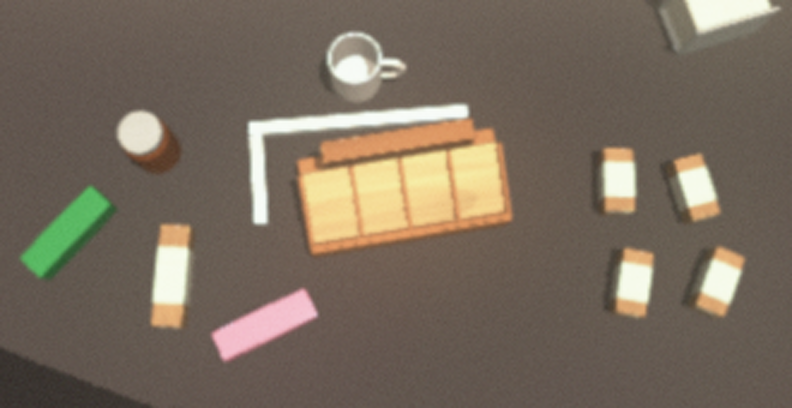

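```bash
cat >> h.py <<'E'
def rect(P):
    (c,(w,h),a)=cv2.minAreaRect(P[:,:2].astype(np.float32)*1000)
    if w<h: w,h,a=h,w,a+90
    a=(a+90)%180-90
    return np.round(c,1),round(w,1),round(h,1),round(a,1)
def blobs(W,lo,hi,box):
    m=(W[...,2]>lo)&(W[...,2]<hi)&(W[...,0]>box[0])&(W[...,0]<box[1])&(W[...,1]>box[2])&(W[...,1]<box[3])
    n,l=cv2.connectedComponents(m.astype(np.uint8),connectivity=4)
    return [(W[l==i],l==i) for i in range(1,n) if (l==i).sum()>60]
E
python3 - <<'E'
from h import *
for c in("top","side"):
    W=np.load(c+"0.npy"); print(c)
    for P,m in blobs(W,.034,.14,(.25,.8,-.6,.7)): print(len(P),rect(P),np.round(np.median(P[:,2]),4), np.round(np.percentile(P[:,2],99),4))
    print("corner"); 
    for P,m in blobs(W,.015,.032,(.5,.8,-.25,.25)): print(len(P),rect(P),np.median(P[:,2]))
    # rack plane pieces: ledge
    for P,m in blobs(W,.115,.135,(.5,.8,-.25,.25)): print("ledge",len(P),rect(P),np.median(P[:,2]))
W=np.load("top0.npy").reshape(-1,3); z=W[:,2]
C=W[(z>.019)&(z<.03)&(W[:,0]>.55)&(W[:,0]<.8)&(W[:,1]>-.2)&(W[:,1]<.25)]
np.set_printoptions(precision=4,suppress=True)
print("counter z",np.nanmedian(z[(abs(W[:,0]-.5)<.03)&(abs(W[:,1]+.12)<.03)]))
import collections
# back stop: y from -.1 to .15 ; x highest band
B=C[(C[:,0]>.68)&(C[:,1]<.17)]; 
for y0 in np.arange(-.16,.17,.03):
    b=B[(B[:,1]>y0)&(B[:,1]<y0+.03)]
    if len(b): print("y",round(y0+.015,3),b[:,0].min(),b[:,0].max(),len(b))
E_=C[(C[:,1]>.16)]
for x0 in np.arange(.55,.74,.02):
    b=E_[(E_[:,0]>x0)&(E_[:,0]<x0+.02)]
    if len(b): print("x",round(x0+.01,3),b[:,1].min(),b[:,1].max(),len(b))
E
```

```text
top
209 (array([769.2, 102.9]), 112.7, 60.3, -88.4) 0.074 0.0972
438 (array([656.8, 428.6]), 67.8, 65.1, -7.0) 0.1164 0.1244
3718 (array([586.7,  48.8]), 300.7, 145.4, -80.7) 0.0703 0.1278
333 (array([ 601.4, -274.9]), 96.3, 46.9, -3.5) 0.0433 0.0502
342 (array([ 589.5, -397. ]), 97.0, 48.0, 15.0) 0.0434 0.0499
533 (array([527.7, 555.6]), 150.3, 46.3, -42.9) 0.0433 0.0498
553 (array([460. , 394.9]), 150.3, 46.3, -2.6) 0.0431 0.0498
329 (array([ 444.7, -420.1]), 93.1, 44.3, -25.2) 0.0437 0.0497
360 (array([ 444.2, -290.1]), 96.7, 47.6, -10.6) 0.0433 0.0501
560 (array([387.7, 254.9]), 151.4, 44.9, -63.9) 0.0435 0.0495
corner
461 (array([704.8,  98.8]), 300.2, 22.8, -85.4) 0.023612670727919838
ledge 573 (array([642.9,  58. ]), 219.7, 31.3, -80.6) 0.12403039595245602
side
421 (array([660. , 425.5]), 74.8, 71.7, -78.6) 0.0914 0.1226
287 (array([531.1, 555.6]), 155.6, 55.1, -42.5) 0.042 0.0484
343 (array([463.7, 392.1]), 150.1, 58.0, -5.1) 0.0418 0.0485
386 (array([769.9, 104.7]), 121.9, 59.9, -89.7) 0.0691 0.0961
3576 (array([588.4,  50.6]), 310.9, 148.4, -80.4) 0.069 0.1269
395 (array([3
[... 388 characters left out ...]
5.5, -96.8]), 150.4, 47.7, -9.3) 0.024213153244923014
ledge 472 (array([645. ,  58.4]), 224.6, 33.5, -80.4) 0.12316327144328998
counter z -0.0007370184745745245
y -0.055 0.7074823221510113 0.725394205620937 15
y -0.025 0.7047279755325286 0.7248268004064999 42
y 0.005 0.7016110740793378 0.721375573307333 40
y 0.035 0.7002280927939353 0.7209665992719209 42
y 0.065 0.6976634437361782 0.7796108787775828 55
y 0.095 0.6943771619357499 0.7990216998708388 50
y 0.125 0.6921725407378323 0.7438211225440794 49
y 0.155 0.6891639680425166 0.7984930971501859 48
x 0.68 0.16185680739313302 0.24773189169572857 27
x 0.7 0.16204837152219626 0.24743714415792933 100
x 0.72 0.1623900237709403 0.16603852451952356 2
```

```bash
cat > fc.py <<'E'
from h import *
np.set_printoptions(precision=4,suppress=True)
def fitc(W,back=None):
    W=W.reshape(-1,3); z=W[:,2]
    C=W[(z>.017)&(z<.03)]
    best=None
    # back bar seed: line through (.7048,.0988) angle 4.5deg
    a=np.radians(4.5)
    for _ in range(4):
        ex=np.array([np.cos(a),np.sin(a)]); ey=np.array([-ex[1],ex[0]])
        d=(C[:,:2]-[.7048,.0988])
        B=C[(abs(d@ex)<.016)&(d@ey<.13)&(d@ey>-.19)]
        (vx,vy,x0,y0)=cv2.fitLine(B[:,:2].astype(np.float32),cv2.DIST_HUBER,0,1e-4,1e-4).ravel()
        a=np.arctan(-vx/vy)
    u=(B[:,:2]@ex); 
    d=C[:,:2]
    ub=np.median(u)
    S=C[(d@ex<ub-.02)&(d@ex>ub-.14)&(d@ey>.15)&(d@ey<.30)]
    v=S[:,:2]@ey
    vb=np.median(v); S=S[abs(v-vb)<.015]; v=S[:,:2]@ey
    print("yaw",a,np.degrees(a),"back u pct",np.percentile(u,[1,5,50,95,99]),"end v",np.percentile(v,[1,5,50,95,99]),len(B),len(S), "yr",(B[:,:2]@ey).min(), "xr",(S[:,:2]@ex).min()-ub)
    u0=ub-.01; v0=vb-.01
    print("corner origin",u0*ex+v0*ey, "rack home",(u0-.072)*ex+(v0-.15)*ey)
    return a,u0,v0
if __name__=="__main__":
    for c in("top","side"): fitc(np.load(c+"0.npy"))
E
python3 fc.py
```

```text
yaw 0.08056362 4.6159554 back u pct [0.7003 0.701  0.7102 0.7196 0.7212] end v [0.2107 0.2112 0.2205 0.2296 0.2306] 404 173 yr -0.10836003948831235 xr -0.13954747683002433
corner origin [0.6809 0.2662] rack home [0.6212 0.1109]
yaw 0.068429545 3.920724 back u pct [0.7025 0.7038 0.7145 0.7225 0.7236] end v [0.2151 0.2163 0.2275 0.2372 0.2392] 250 98 yr -0.10493434500044947 xr -0.13993938459506117
corner origin [0.688  0.2652] rack home [0.6264 0.1106]
```

```bash
cat > plan.py <<'E'
# plan.py: waypoints -> tool-frame rows. Corner frame helpers.
from h import *
A=0.0806; EX=np.array([np.cos(A),np.sin(A)]); EY=np.array([-EX[1],EX[0]]); U0,V0=.7002,.2107
def cw(u,v,z): return np.r_[u*EX+v*EY,z]       # u,v absolute along corner axes -> world
def down(th,tilt=0):   # tool y along world angle th (rad), pointing down; tilt about tool y
    y=np.array([np.cos(th),np.sin(th),0]); z=np.array([0,0,-1.]); x=np.cross(y,z)
    return R.from_matrix(np.c_[x,y,z])*R.from_rotvec([0,tilt,0])
def near(th,Rc):     # choose half turn nearest the present one
    y=Rc.as_matrix()[:,1]; t=np.arctan2(y[1],y[0])
    return t+(th-t+np.pi/2)%np.pi-np.pi/2
def plan(wps,p=None,Rc=None):
    """wps: (pos, Rotation, width, nrows)"""
    s=manip.get_state()
    if p is None: p=s["eef_pos"]; Rc=rot(s["tcp_rot"])
    rows=[]
    for pos,Rt,w,n in wps:
        need=max(np.linalg.norm(pos-p)/.03,(Rc.inv()*Rt).magnitude()/.08)
        if need>n*.999: print("!! rows needed",need,"given",n)
        p0,R0=p,Rc
        for k in range(n):
            pt=p0+(pos-p0)*(k+1)/n
            Rg=R0*R.from_rotvec((R0.inv()*Rt).as_rotvec()*(k+1)/n)
            d=Rc.inv().apply(pt-p)/.03; r=(Rc.inv()*Rg).as_rotvec()/.08
            row=[float(x) for x in np.round(np.r_[d,r],3)]; 
            p=p+Rc.apply(np.array(row[:3])*.03); Rc=Rc*R.from_rotvec(np.array(row[3:])*.08)
            rows.append([x+0.0 for x in row]+[w])
    while len(rows)%8: rows.append([0,0,0,0,0,0,rows[-1][6]])
    for i in range(0,len(rows),8): print("["+",".join(str(r).replace(" ","").replace("0.0,","0,") for r in rows[i:i+8])+"]")
    return p,Rc
def st():
    s=manip.get_state(); Rc=rot(s["tcp_rot"]); y=Rc.as_matrix()[:,1]; p=s["eef_pos"]
    print("t",round(s["time"],2),"pos",np.round(p,4),"u,v",np.round([p[:2]@EX,p[:2]@EY],4),"thy",round(np.degrees(np.arctan2(y[1],y[0])),2),"F",np.round(s["ft_force"],1),"w",round(s["width"],4),"g",round(s["gripper_force"],1),"q",np.round(s["q"],2))
E
python3 - <<'E'
from plan import *
st()
Rc=rot(manip.get_state()["tcp_rot"]); Rt=down(near(A+np.pi/2,Rc))
plan([(cw(.45,.0014,.2),Rt,87,24),(cw(.45,.0014,.022),Rt,87,8)])
E
```

```text
t 0.7 pos [0.2614 0.5952 0.1988] u,v [0.3085 0.5722] thy 66.29 F [-0.8 -0.6  0.3] w 0.0868 g 0.0 q [-1.14  0.32 -0.07  1.45  0.02  1.37 -0.06]
[[-0.549,-0.605,-0.002,0,0,-0.258,87],[-0.537,-0.615,-0.001,0,0,-0.257,87],[-0.524,-0.627,-0.002,0,0,-0.258,87],[-0.51,-0.637,-0.002,0,0,-0.257,87],[-0.498,-0.648,-0.002,0,0,-0.258,87],[-0.484,-0.658,-0.001,0,0,-0.257,87],[-0.471,-0.667,-0.002,0,0,-0.258,87],[-0.456,-0.678,-0.002,0.001,0,-0.257,87]]
[[-0.443,-0.686,-0.001,0,0,-0.258,87],[-0.428,-0.696,-0.002,0,0,-0.257,87],[-0.414,-0.704,-0.002,0,0,-0.258,87],[-0.399,-0.712,-0.001,0,0,-0.257,87],[-0.385,-0.721,-0.002,0,0,-0.258,87],[-0.369,-0.728,-0.002,0,0.001,-0.257,87],[-0.355,-0.736,-0.001,0,0,-0.258,87],[-0.339,-0.743,-0.002,0,0,-0.257,87]]
[[-0.324,-0.75,-0.002,0,0,-0.258,87],[-0.309,-0.756,-0.001,0,0,-0.257,87],[-0.293,-0.762,-0.002,0,0,-0.258,87],[-0.277,-0.769,-0.002,0,0,-0.257,87],[-0.261,-0.773,-0.001,0,0,-0.258,87],[-0.245,-0.78,-0.002,0.001,0,-0.257,87],[-0.229,-0.784,-0.002,0,0,-0.258,87],[-0.213,-0.788,-0.001,0,0,-0.257,87]]
[[0,0,0.742,0,0,0,87],[0,0,0.741,0,0,0,87],[0,0,0.742,0,0,0,87],[0,0,0.742,0,0,0,87],[0,0,0.741,0,0,0,87],[0,0,0.742,0,0,0,87],[0,0,0.742,0,0,0,87],[0,0,0.741,0,0,0,87]]
```

{"name": "jog_arm", "arguments": {"steps": [[[-0.55,-0.6,0,0,0,-0.77,87],[-0.51,-0.64,0,0,0,-0.77,87],[-0.47,-0.67,0,0,0,-0.77,87],[-0.43,-0.7,0,0,0,-0.77,87],[-0.38,-0.72,0,0,0,-0.77,87],[-0.34,-0.74,0,0,0,-0.77,87],[-0.29,-0.76,0,0,0,-0.78,87],[-0.24,-0.78,0,0,0,-0.78,87]]]}}

```text
time: 1.37
eef_pos: [0.3236, 0.4082, 0.199]
tcp_rot: [0.0, -0.042, 0.999, 0.0]
ft_force: [0.1, -0.5, 0.7]
width: 0.0873
gripper_force: 0.0
```

```bash
sed -i 's/np.r_\[d,r\],3)/np.r_[d,r],2)/; s/replace("0.0,","0,")/replace("[0.0,","[0,").replace(",0.0,",",0,").replace(",0.0,",",0,")/' plan.py
python3 - <<'E'
from plan import *
st()
Rc=rot(manip.get_state()["tcp_rot"]); Rt=down(near(A+np.pi/2,Rc))
plan([(cw(.45,.0014,.2),Rt,87,16),(cw(.45,.0014,.022),Rt,87,8)])
E
```

```text
t 1.37 pos [0.3236 0.4082 0.199 ] u,v [0.3554 0.3808] thy 94.79 F [ 0.1 -0.5  0.7] w 0.0873 g 0.0 q [-0.93  0.05 -0.02  1.77  0.    1.32  0.7 ]
[[-0.19,-0.79,0,0,0,0,87],[-0.2,-0.79,0,0,0,0,87],[-0.19,-0.79,-0.01,0,0,0.01,87],[-0.2,-0.79,0,0,0,0,87],[-0.19,-0.79,0,0,0,0,87],[-0.2,-0.8,0,0,0,0,87],[-0.19,-0.79,-0.01,0,0,0.01,87],[-0.2,-0.79,0,0,0,0,87]]
[[-0.2,-0.79,0,0,0,0,87],[-0.19,-0.79,0,0,0,0,87],[-0.2,-0.79,-0.01,0,0,0.01,87],[-0.19,-0.79,0,0,0,0,87],[-0.2,-0.79,0,0,0,0,87],[-0.2,-0.79,0,0,0,0,87],[-0.19,-0.79,-0.01,0.01,0,0.01,87],[-0.2,-0.79,0,0,0,0,87]]
[[0,0,0.74,0,0,0,87],[0,0,0.74,0,0,0,87],[0,0,0.75,0,0,0,87],[0,0,0.74,0,0,0,87],[0,0,0.74,0,0,0,87],[0,0,0.74,0,0,0,87],[0,0,0.74,0,0,0,87],[0,0,0.75,0,0,0,87]]
```

{"name": "jog_arm", "arguments": {"steps": [[[-0.2,-0.79,0,0,0,0,87],[-0.2,-0.79,0,0,0,0,87],[-0.2,-0.79,0,0,0,0,87],[-0.2,-0.79,0,0,0,0,87],[-0.2,-0.79,0,0,0,0,87],[-0.2,-0.79,0,0,0,0,87],[-0.2,-0.79,0,0,0,0,87],[-0.2,-0.79,0,0,0,0,87]]]}}

```text
time: 2.03
eef_pos: [0.3867, 0.223, 0.199]
tcp_rot: [0.0, -0.04, 0.999, 0.0]
ft_force: [0.7, 0.7, 0.0]
width: 0.0871
gripper_force: 0.0
```

{"name": "jog_arm", "arguments": {"steps": [[[-0.2,-0.79,0,0,0,0,87],[-0.2,-0.79,0,0,0,0,87],[-0.2,-0.79,0,0,0,0,87],[-0.2,-0.79,0,0,0,0,87],[-0.2,-0.79,0,0,0,0,87],[-0.2,-0.79,0,0,0,0,87],[-0.2,-0.79,0,0,0,0,87],[-0.2,-0.79,0,0,0,0,87]]]}}

```text
time: 2.7
eef_pos: [0.4498, 0.0379, 0.1991]
tcp_rot: [0.0, -0.04, 0.999, 0.0]
ft_force: [-0.2, -0.2, 0.1]
width: 0.0865
gripper_force: 0.0
```

{"name": "jog_arm", "arguments": {"steps": [[[0,0,0.74,0,0,0,87],[0,0,0.74,0,0,0,87],[0,0,0.74,0,0,0,87],[0,0,0.74,0,0,0,87],[0,0,0.74,0,0,0,87],[0,0,0.74,0,0,0,87],[0,0,0.74,0,0,0,87],[0,0,0.74,0,0,0,87]]]}}

```text
time: 3.37
eef_pos: [0.4498, 0.0391, 0.0205]
tcp_rot: [0.001, -0.04, 0.999, 0.0]
ft_force: [-0.4, 1.0, 0.6]
width: 0.0869
gripper_force: 0.0
```

```bash
python3 - <<'E'
from plan import *
st()
f=optics.grab_frame("wrist"); print(f["eye"],f["orientation"],f["fx"]); save(f,"w1"); np.save("w1.npy",cloud(f))
E
```

```text
t 3.37 pos [0.4498 0.0391 0.0205] u,v [0.4515 0.0028] thy 94.62 F [-0.4  1.   0.6] w 0.0869 g 0.0 q [-0.56  0.07  0.43  2.14 -0.04  0.94  1.54]
[0.37835113 0.03381082 0.20714507] [0.09045117 0.67181255 0.72864318 0.09780395] 275.53112194949597
```

View pics/w1.png

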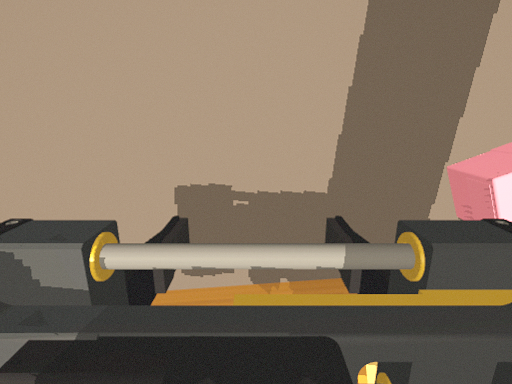

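{"name": "jog_arm", "arguments": {"steps": [[[-0.25,0,0,0,0,0,87],[-0.25,0,0,0,0,0,87],[-0.25,0,0,0,0,0,87],[-0.25,0,0,0,0,0,87],[-0.25,0,0,0,0,0,87],[-0.25,0,0,0,0,0,87],[-0.25,0,0,0,0,0,87],[-0.25,0,0,0,0,0,87]]]}}

```text
time: 4.08
eef_pos: [0.5073, 0.0442, 0.0209]
tcp_rot: [-0.003, -0.041, 0.999, 0.0]
ft_force: [-9.7, -0.1, 8.0]
width: 0.0872
gripper_force: 4.5
```

{"name": "jog_arm", "arguments": {"steps": [[[-0.12,0,0,0,0,0,87],[-0.12,0,0,0,0,0,87],[-0.12,0,0,0,0,0,87],[-0.12,0,0,0,0,0,87],[-0.12,0,0,0,0,0,87],[-0.06,0,0,0,0,0,87],[0,0,0,0,0,0,87],[0,0,0,0,0,0,87]]]}}

```text
time: 4.75
eef_pos: [0.5267, 0.0466, 0.0206]
tcp_rot: [-0.003, -0.041, 0.999, 0.001]
ft_force: [-5.6, 1.4, 3.5]
width: 0.087
gripper_force: 3.0
```

```bash
cat > look.py <<'E'
from plan import *
def rackpose(cams=("top",)):
    for c in cams:
        f=optics.grab_frame(c); W=cloud(f)
        B=[b for b in blobs(W,.115,.135,(.5,.8,-.25,.25))]
        P=max(B,key=lambda b:len(b[0]))[0]; r=rect(P)
        c0=r[0]/1000; a=np.radians(r[3]+90); a=(a+np.pi/2)%np.pi-np.pi/2
        rc=c0-.057*np.array([np.cos(a),np.sin(a)])
        print(c,"ledge",r,"rack yaw-A",round(a-A,4),"rack u,v vs home",np.round([(rc@EX-(U0-.072))*1000,(rc@EY-(V0-.15))*1000],1))
        m=blobs(W,.034,.14,(.45,.75,-.22,.34)); P=max(m,key=lambda b:len(b[0]))[0]; print("outline",rect(P), "uv", np.round([rect(P)[0]@EX/1000,rect(P)[0]@EY/1000],4))
    return f
if __name__=="__main__":
    st(); f=rackpose(); save(f,"look")
E
python3 look.py
```

```text
t 4.75 pos [0.5267 0.0466 0.0206] u,v [0.5287 0.004 ] thy 94.71 F [-5.6  1.4  3.5] w 0.087 g 3.0 q [-0.53  0.24  0.44  1.96 -0.13  0.97  1.62]
top ledge (array([664.9,  54.5]), 219.6, 33.0, -84.2) rack yaw-A 0.0206 rack u,v vs home [-18.1 -61.1]
outline (array([608.6,  48. ]), 301.1, 146.4, -83.8) uv [ 0.6105 -0.0012]
```

{"name": "jog_arm", "arguments": {"steps": [[[-0.1,0,0,0,0,0,87],[-0.1,0,0,0,0,0,87],[-0.1,0,0,0,0,0,87],[-0.1,0,0,0,0,0,87],[-0.1,0,0,0,0,0,87],[0,0,0,0,0,0,87],[0,0,0,0,0,0,87],[0,0,0,0,0,0,87]]]}}

```text
time: 5.47
eef_pos: [0.5419, 0.0474, 0.0205]
tcp_rot: [-0.003, -0.041, 0.999, 0.0]
ft_force: [-5.1, 1.4, 2.5]
width: 0.0871
gripper_force: 2.5
```

```bash
python3 look.py
```

```text
t 5.47 pos [0.5419 0.0474 0.0205] u,v [0.544  0.0037] thy 94.67 F [-5.1  1.4  2.5] w 0.0871 g 2.5 q [-0.52  0.28  0.43  1.92 -0.14  0.98  1.63]
top ledge (array([679.4,  51.6]), 219.6, 31.9, -85.3) rack yaw-A 0.0014 rack u,v vs home [ -3.9 -64. ]
outline (array([623.2,  47.1]), 300.6, 146.3, -85.2) uv [ 0.625  -0.0032]
```

Now gentle contact with the back stop.

{"name": "jog_arm", "arguments": {"steps": [[[-0.05,0,0,0,0,0,87],[-0.05,0,0,0,0,0,87],[0,0,0,0,0,0,87],[0,0,0,0,0,0,87],[0,0,0,0,0,0,87],[0,0,0,0,0,0,87],[0,0,0,0,0,0,87],[0,0,0,0,0,0,87]]]}}

```text
time: 6.18
eef_pos: [0.5442, 0.0474, 0.0204]
tcp_rot: [-0.003, -0.041, 0.999, 0.0]
ft_force: [-6.8, 0.2, 4.6]
width: 0.0869
gripper_force: 3.3
```

{"name": "jog_arm", "arguments": {"steps": [[[-0.03,0,0,0,0,0,87],[-0.03,0,0,0,0,0,87],[0,0,0,0,0,0,87],[0,0,0,0,0,0,87],[0,0,0,0,0,0,87],[0,0,0,0,0,0,87],[0,0,0,0,0,0,87],[0,0,0,0,0,0,87]]]}}

```text
time: 6.85
eef_pos: [0.5458, 0.0474, 0.0204]
tcp_rot: [-0.004, -0.041, 0.999, 0.0]
ft_force: [-7.3, -0.1, 4.1]
width: 0.0873
gripper_force: 3.6
```

```bash
python3 look.py
```

```text
t 6.85 pos [0.5458 0.0474 0.0204] u,v [0.5478 0.0033] thy 94.64 F [-7.3 -0.1  4.1] w 0.0873 g 3.6 q [-0.52  0.28  0.43  1.91 -0.14  0.98  1.64]
top ledge (array([682.7,  51.9]), 219.1, 32.5, -85.3) rack yaw-A 0.0014 rack u,v vs home [ -0.5 -64. ]
outline (array([626.5,  46.9]), 301.4, 145.6, -85.3) uv [ 0.6282 -0.0037]
```

```bash
python3 - <<'E'
from plan import *
R1=down(A+np.pi/2);R2=down(A)
plan([(cw(.49,.003,.022),R1,87,4),(cw(.49,.003,.2),R1,87,8),(cw(.628,-.195,.2),R2,87,20),(cw(.628,-.195,.035),R2,87,8)])
E
```

```text
[[0.48,0,-0.01,0,-0.02,0,87],[0.48,0,-0.01,0.01,-0.02,0,87],[0.49,-0.01,-0.01,0,-0.03,0,87],[0.48,0,-0.01,0,-0.02,0.01,87],[0,0,-0.74,0,0,0,87],[0,0,-0.74,0,0,0,87],[0,0,-0.75,0,0,0,87],[0,0,-0.74,0,0,0,87]]
[[0,0,-0.74,0,0,0,87],[0,0,-0.74,0,0,0,87],[0,0,-0.75,0,0,0,87],[0,0,-0.74,0,0,0,87],[-0.23,-0.33,0,0,0,0.98,87],[-0.26,-0.31,0,0,0,0.98,87],[-0.27,-0.29,0,0,0,0.98,87],[-0.31,-0.27,0,0,0,0.99,87]]
[[-0.32,-0.24,0,0,0,0.98,87],[-0.34,-0.22,0,0,0,0.98,87],[-0.35,-0.19,0,0,0,0.98,87],[-0.37,-0.16,0,0,0,0.98,87],[-0.38,-0.13,0,0,0,0.98,87],[-0.39,-0.1,0,0,0,0.99,87],[-0.39,-0.07,0,0,0,0.98,87],[-0.41,-0.04,0,0,0,0.98,87]]
[[-0.4,-0.01,0,0,0,0.98,87],[-0.4,0.03,0,0,0,0.98,87],[-0.4,0.05,0,0,0,0.98,87],[-0.39,0.09,0,0,0,0.98,87],[-0.39,0.11,0,0,0,0.99,87],[-0.37,0.15,0,0,0,0.98,87],[-0.36,0.18,0,0,0,0.98,87],[-0.35,0.2,0,0,0,0.98,87]]
[[0,0,0.69,0,0,0,87],[0,0,0.69,0,0,0,87],[0,0,0.68,0,0,0,87],[0,0,0.69,0,0,0,87],[0,0,0.69,0,0,0,87],[0,0,0.69,0,0,0,87],[0,0,0.68,0,0,0,87],[0,0,0.69,0,0,0,87]]
```

{"name": "jog_arm", "arguments": {"steps": [[[0.48,0,-0.01,0,-0.02,0,87],[0.48,0,-0.01,0,-0.02,0,87],[0.49,-0.01,-0.01,0,-0.03,0,87],[0.48,0,-0.01,0,-0.02,0.01,87],[0,0,-0.74,0,0,0,87],[0,0,-0.74,0,0,0,87],[0,0,-0.75,0,0,0,87],[0,0,-0.74,0,0,0,87]]]}}

```text
time: 7.57
eef_pos: [0.4908, 0.042, 0.1125]
tcp_rot: [0.004, -0.04, 0.999, 0.0]
ft_force: [0.7, -0.2, 0.3]
width: 0.0872
gripper_force: 0.0
```

{"name": "jog_arm", "arguments": {"steps": [[[0,0,-0.74,0,0,0,87],[0,0,-0.74,0,0,0,87],[0,0,-0.75,0,0,0,87],[0,0,-0.74,0,0,0,87],[-0.23,-0.33,0,0,0,0.98,87],[-0.26,-0.31,0,0,0,0.98,87],[-0.27,-0.29,0,0,0,0.98,87],[-0.31,-0.27,0,0,0,0.99,87]]]}}

```text
time: 8.23
eef_pos: [0.5214, 0.0043, 0.201]
tcp_rot: [0.004, 0.119, 0.993, 0.001]
ft_force: [-0.1, -0.1, -0.5]
width: 0.087
gripper_force: 0.0
```

{"name": "jog_arm", "arguments": {"steps": [[[-0.32,-0.24,0,0,0,0.98,87],[-0.34,-0.22,0,0,0,0.98,87],[-0.35,-0.19,0,0,0,0.98,87],[-0.37,-0.16,0,0,0,0.98,87],[-0.38,-0.13,0,0,0,0.98,87],[-0.39,-0.1,0,0,0,0.99,87],[-0.39,-0.07,0,0,0,0.98,87],[-0.41,-0.04,0,0,0,0.98,87]]]}}

```text
time: 8.9
eef_pos: [0.5828, -0.0703, 0.201]
tcp_rot: [0.003, 0.42, 0.908, 0.002]
ft_force: [0.5, -0.2, -0.2]
width: 0.0873
gripper_force: 0.0
```

{"name": "jog_arm", "arguments": {"steps": [[[-0.4,-0.01,0,0,0,0.98,87],[-0.4,0.03,0,0,0,0.98,87],[-0.4,0.05,0,0,0,0.98,87],[-0.39,0.09,0,0,0,0.98,87],[-0.39,0.11,0,0,0,0.99,87],[-0.37,0.15,0,0,0,0.98,87],[-0.36,0.18,0,0,0,0.98,87],[-0.35,0.2,0,0,0,0.98,87]]]}}

```text
time: 9.57
eef_pos: [0.6442, -0.1446, 0.2013]
tcp_rot: [0.003, 0.679, 0.734, 0.003]
ft_force: [0.5, 0.1, -0.5]
width: 0.087
gripper_force: 0.0
```

```bash
python3 look.py; python3 - <<'E'
from plan import *
plan([(cw(.628,-.195,.2),down(A),87,8),(cw(.628,-.195,.035),down(A),87,8)])
E
```

```text
t 9.57 pos [ 0.6442 -0.1446  0.2013] u,v [ 0.6305 -0.196 ] thy 4.41 F [ 0.5  0.1 -0.5] w 0.087 g 0.0 q [-0.35  0.39  0.71  1.45 -0.26  1.39  0.44]
top ledge (array([682.6,  51.8]), 219.1, 32.5, -85.1) rack yaw-A 0.0049 rack u,v vs home [ -0.6 -64.3]
outline (array([626.1,  47. ]), 300.6, 145.7, -85.1) uv [ 0.6279 -0.0036]
[[0.01,-0.01,0,0.01,0,-0.01,87],[0.02,-0.02,0.01,0.01,0.01,-0.02,87],[0.01,-0.01,0,0.02,0,-0.01,87],[0.02,-0.01,0.01,0.01,0.01,-0.02,87],[0.01,-0.01,0,0.01,0,-0.01,87],[0.02,-0.02,0.01,0.01,0.01,-0.02,87],[0.01,-0.01,0,0.02,0,-0.01,87],[0.02,-0.01,0,0.01,0,-0.02,87]]
[[0,0,0.69,0,0,0,87],[0,0,0.69,0,0,0,87],[0,0,0.68,0,0,0,87],[0,0,0.69,0,0,0,87],[0,0,0.69,0,0,0,87],[0,0,0.69,0,0,0,87],[0,0,0.69,0,0,0,87],[0,0,0.68,0,0,0,87]]
```

{"name": "jog_arm", "arguments": {"steps": [[[0.01,-0.01,0.69,0.01,0,-0.02,87],[0.02,-0.02,0.69,0.02,0.01,-0.02,87],[0.01,-0.01,0.69,0.02,0,-0.01,87],[0.02,-0.02,0.69,0.02,0.01,-0.02,87],[0.01,-0.01,0.69,0.01,0,-0.01,87],[0.02,-0.02,0.69,0.02,0.01,-0.02,87],[0.01,-0.01,0.69,0.01,0,-0.01,87],[0.02,-0.01,0.69,0.01,0,-0.02,87]]]}}

```text
time: 10.28
eef_pos: [0.6404, -0.1404, 0.0347]
tcp_rot: [-0.002, 0.674, 0.739, -0.0]
ft_force: [-0.9, -0.8, 0.2]
width: 0.0866
gripper_force: 0.0
```

{"name": "jog_arm", "arguments": {"steps": [[[0.25,0,0,0,0,0,87],[0.25,0,0,0,0,0,87],[0.25,0,0,0,0,0,87],[0.25,0,0,0,0,0,87],[0.25,0,0,0,0,0,87],[0.25,0,0,0,0,0,87],[0.25,0,0,0,0,0,87],[0.25,0,0,0,0,0,87]]]}}

```text
time: 10.95
eef_pos: [0.6355, -0.0831, 0.0376]
tcp_rot: [0.0, 0.675, 0.738, -0.0]
ft_force: [0.3, -4.7, 0.9]
width: 0.0864
gripper_force: 2.7
```

```bash
python3 look.py
```

```text
t 10.95 pos [ 0.6355 -0.0831  0.0376] u,v [ 0.6268 -0.134 ] thy 5.11 F [ 0.3 -4.7  0.9] w 0.0864 g 2.7 q [-0.41  0.48  0.65  1.67 -0.32  1.09  0.42]
top ledge (array([681.3,  79.2]), 218.6, 32.6, -86.0) rack yaw-A -0.0108 rack u,v vs home [  0.3 -36. ]
outline (array([624.1,  81. ]), 288.7, 146.4, -85.9) uv [0.6286 0.0305]
```

{"name": "jog_arm", "arguments": {"steps": [[[0.13,0,0.02,0,0,0.06,87],[0.13,0,0.02,0,0,0.06,87],[0.13,0,0.02,0,0,0,87],[0.13,0,0.02,0,0,0,87],[0.13,0,0,0,0,0,87],[0.13,0,0,0,0,0,87],[0.13,0,0,0,0,0,87],[0.13,0,0,0,0,0,87]]]}}

```text
time: 11.67
eef_pos: [0.6331, -0.0563, 0.0365]
tcp_rot: [0.002, 0.679, 0.734, -0.002]
ft_force: [-1.9, -10.6, 8.2]
width: 0.0866
gripper_force: 5.5
```

```bash
python3 look.py
```

```text
t 11.67 pos [ 0.6331 -0.0563  0.0365] u,v [ 0.6265 -0.1071] thy 4.5 F [ -1.9 -10.6   8.2] w 0.0866 g 5.5 q [-0.46  0.47  0.65  1.69 -0.31  1.08  0.36]
top ledge (array([678.1, 105.8]), 219.8, 32.7, -85.7) rack yaw-A -0.0056 rack u,v vs home [-0.8 -9.5]
outline (array([621.1, 110.4]), 283.7, 146.5, -85.9) uv [0.628 0.06 ]
```

{"name": "jog_arm", "arguments": {"steps": [[[0.1,0,0,0,0,0,87],[0.1,0,0,0,0,0,87],[0.07,0,0,0,0,0,87],[0,0,0,0,0,0,87],[0,0,0,0,0,0,87],[0,0,0,0,0,0,87],[0,0,0,0,0,0,87],[0,0,0,0,0,0,87]]]}}

```text
time: 12.38
eef_pos: [0.6323, -0.048, 0.0362]
tcp_rot: [0.002, 0.679, 0.734, -0.002]
ft_force: [-1.3, -10.4, 6.9]
width: 0.087
gripper_force: 5.2
```

{"name": "jog_arm", "arguments": {"steps": [[[0.05,0,0,0,0,0,87],[0.05,0,0,0,0,0,87],[0,0,0,0,0,0,87],[0,0,0,0,0,0,87],[0,0,0,0,0,0,87],[0,0,0,0,0,0,87],[0,0,0,0,0,0,87],[0,0,0,0,0,0,87]]]}}

```text
time: 13.05
eef_pos: [0.6322, -0.0478, 0.0363]
tcp_rot: [0.003, 0.679, 0.734, -0.003]
ft_force: [-0.6, -14.3, 6.5]
width: 0.0873
gripper_force: 7.2
```

```bash
python3 look.py
```

```text
t 13.05 pos [ 0.6322 -0.0478  0.0363] u,v [ 0.6263 -0.0985] thy 4.44 F [ -0.6 -14.3   6.5] w 0.0873 g 7.2 q [-0.48  0.47  0.65  1.69 -0.31  1.08  0.34]
top ledge (array([677.6, 113.9]), 217.8, 32.4, -86.2) rack yaw-A -0.0143 rack u,v vs home [-0.6 -0.9]
outline (array([620.5, 120.4]), 281.0, 146.0, -86.0) uv [0.6282 0.0701]
```

{"name": "jog_arm", "arguments": {"steps": [[[0.1,0,0,0,0,0,87],[0.1,0,0,0,0,0,87],[0.1,0,0,0,0,0,87],[0,0,0,0,0,0,87],[0,0,0,0,0,0,87],[0,0,0,0,0,0,87],[0,0,0,0,0,0,87],[0,0,0,0,0,0,87]]]}}

```text
time: 13.77
eef_pos: [0.6325, -0.0475, 0.0366]
tcp_rot: [0.008, 0.68, 0.733, -0.005]
ft_force: [3.0, -27.3, 2.5]
width: 0.0871
gripper_force: 13.7
```

```bash
python3 - <<'E'
from plan import *
st()
R1=down(A+np.pi/2);R2=down(A)
plan([(cw(.628,-.15,.036),R2,87,4),(cw(.628,-.15,.2),R2,87,8),(cw(.48,.06,.2),R1,87,20),(cw(.48,.06,.022),R1,87,8)])
E
```

```text
t 13.77 pos [ 0.6325 -0.0475  0.0366] u,v [ 0.6267 -0.0982] thy 4.24 F [  3.  -27.3   2.5] w 0.0871 g 13.7 q [-0.49  0.47  0.65  1.7  -0.3   1.07  0.32]
[[-0.43,0.01,0.01,0.01,0.06,-0.02,87],[-0.43,0.02,0.01,0.01,0.06,-0.02,87],[-0.43,0.01,0.01,0.01,0.05,-0.02,87],[-0.43,0.01,0.01,0,0.06,-0.02,87],[0,0,-0.68,0,0,0,87],[0,0,-0.69,0,0,0,87],[0,0,-0.68,0,0,0,87],[0,0,-0.68,0,0,0,87]]
[[0,0,-0.69,0,0,0,87],[0,0,-0.68,0,0,0,87],[-0.01,0,-0.68,0,0,0,87],[0,0,-0.69,0,0,0,87],[0.35,-0.25,0,0,0,-0.98,87],[0.37,-0.21,0,0,0,-0.98,87],[0.38,-0.19,0,0,0,-0.99,87],[0.4,-0.16,0,0,0,-0.98,87]]
[[0.41,-0.13,0,0,0,-0.98,87],[0.42,-0.09,0,0,0,-0.98,87],[0.42,-0.06,0,0,0,-0.98,87],[0.43,-0.03,0,0,0,-0.98,87],[0.43,0.01,0,0,0,-0.99,87],[0.42,0.04,0,0,0,-0.98,87],[0.43,0.07,0,0,0,-0.98,87],[0.41,0.11,0,0,0,-0.98,87]]
[[0.41,0.14,0,0,0,-0.98,87],[0.39,0.16,0,0,0,-0.99,87],[0.38,0.21,0,0,0,-0.98,87],[0.36,0.22,0,0,0,-0.98,87],[0.34,0.26,0,0,0,-0.98,87],[0.32,0.28,0,0,0,-0.98,87],[0.3,0.31,0,0,0,-0.98,87],[0.28,0.33,0,0,0,-0.99,87]]
[[0,0,0.74,0,0,0,87],[0,0,0.74,0,0,0,87],[0,0,0.75,0,0,0,87],[0,0,0.74,0,0,0,87],[0,0,0.74,0,0,0,87],[0,0,0.74,0,0,0,87],[0,0,0.74,0,0,0,87],[0,0,0.74,0,0,0,87]]
```

{"name": "jog_arm", "arguments": {"steps": [[[-0.55,0.01,0.01,0,0,0,87],[-0.55,0.02,0.01,0,0,0,87],[-0.55,0.01,0.01,0,0,0,87],[-0.55,0.01,0.01,0,0,0,87],[0,0,-0.68,0,0,0,87],[0,0,-0.69,0,0,0,87],[0,0,-0.68,0,0,0,87],[0,0,-0.68,0,0,0,87]]]}}

```text
time: 14.43
eef_pos: [0.6378, -0.0944, 0.1156]
tcp_rot: [-0.002, 0.678, 0.735, 0.001]
ft_force: [0.7, -0.5, -0.3]
width: 0.0868
gripper_force: 0.0
```

{"name": "jog_arm", "arguments": {"steps": [[[0,0,-0.69,0,0,0,87],[0,0,-0.68,0,0,0,87],[0,0,-0.68,0,0,0,87],[0,0,-0.69,0,0,0,87],[0.35,-0.25,0,0,0,-0.98,87],[0.37,-0.21,0,0,0,-0.98,87],[0.38,-0.19,0,0,0,-0.99,87],[0.4,-0.16,0,0,0,-0.98,87]]]}}

```text
time: 15.1
eef_pos: [0.6047, -0.0547, 0.1973]
tcp_rot: [-0.002, 0.552, 0.834, 0.001]
ft_force: [-0.1, -0.0, 0.2]
width: 0.0867
gripper_force: 0.0
```

{"name": "jog_arm", "arguments": {"steps": [[[0.41,-0.13,0,0,0,-0.98,87],[0.42,-0.09,0,0,0,-0.98,87],[0.42,-0.06,0,0,0,-0.98,87],[0.43,-0.03,0,0,0,-0.98,87],[0.43,0.01,0,0,0,-0.99,87],[0.42,0.04,0,0,0,-0.98,87],[0.43,0.07,0,0,0,-0.98,87],[0.41,0.11,0,0,0,-0.98,87]]]}}

```text
time: 15.77
eef_pos: [0.5386, 0.0243, 0.1976]
tcp_rot: [-0.002, 0.268, 0.963, 0.002]
ft_force: [0.4, -0.2, -0.5]
width: 0.0868
gripper_force: 0.0
```

{"name": "jog_arm", "arguments": {"steps": [[[0.41,0.14,0,0,0,-0.98,87],[0.39,0.16,0,0,0,-0.99,87],[0.38,0.21,0,0,0,-0.98,87],[0.36,0.22,0,0,0,-0.98,87],[0.34,0.26,0,0,0,-0.98,87],[0.32,0.28,0,0,0,-0.98,87],[0.3,0.31,0,0,0,-0.98,87],[0.28,0.33,0,0,0,-0.99,87]]]}}

```text
time: 16.43
eef_pos: [0.4725, 0.103, 0.1979]
tcp_rot: [-0.001, -0.043, 0.999, 0.002]
ft_force: [1.0, 0.0, -0.5]
width: 0.0868
gripper_force: 0.0
```

```bash
python3 look.py; python3 - <<'E'
from plan import *
plan([(cw(.49,.06,.022),down(A+np.pi/2),87,8),(cw(.542,.06,.022),down(A+np.pi/2),87,8)])
E
```

```text
t 16.43 pos [0.4725 0.103  0.1979] u,v [0.4792 0.0646] thy 94.93 F [ 1.   0.  -0.5] w 0.0868 g 0.0 q [-0.69 -0.05  0.41  1.86  0.02  1.32  1.38]
top ledge (array([678.1, 114.6]), 220.6, 32.7, -86.4) rack yaw-A -0.0178 rack u,v vs home [-0.1 -0.1]
outline (array([622.1, 110.6]), 300.6, 145.8, -85.8) uv [0.629  0.0602]
[[-0.05,-0.03,0.73,0.01,-0.01,0.02,87],[-0.05,-0.04,0.73,0.01,0,0.02,87],[-0.06,-0.03,0.74,0.01,-0.01,0.02,87],[-0.05,-0.04,0.73,0.01,0,0.02,87],[-0.05,-0.03,0.73,0,-0.01,0.01,87],[-0.05,-0.03,0.74,0.01,0,0.02,87],[-0.05,-0.03,0.73,0.01,-0.01,0.02,87],[-0.05,-0.03,0.73,0.01,0,0.02,87]]
[[-0.22,0,0,0,0,0,87],[-0.21,0,0,0,0,0,87],[-0.22,0,0,0,0,0,87],[-0.22,0,0,0,0,0,87],[-0.22,0,0,0,0,0,87],[-0.21,0,0,0,0,0,87],[-0.22,0,0,0,0,0,87],[-0.22,0,0,0,0,0,87]]
```

{"name": "jog_arm", "arguments": {"steps": [[[-0.05,-0.08,0.73,0.01,-0.01,0.02,87],[-0.05,-0.08,0.73,0.01,0,0.02,87],[-0.06,-0.08,0.74,0.01,-0.01,0.02,87],[-0.05,-0.08,0.73,0.01,0,0.02,87],[-0.05,-0.08,0.73,0,-0.01,0.01,87],[-0.05,-0.08,0.74,0.01,0,0.02,87],[-0.05,-0.08,0.73,0.01,-0.01,0.02,87],[-0.05,-0.08,0.73,0.01,0,0.02,87]]]}}

```text
time: 17.15
eef_pos: [0.4872, 0.0836, 0.021]
tcp_rot: [0.001, -0.034, 0.999, -0.001]
ft_force: [0.2, -0.0, 0.1]
width: 0.087
gripper_force: 0.0
```

{"name": "jog_arm", "arguments": {"steps": [[[-0.22,0,0,0,0,0,87],[-0.22,0,0,0,0,0,87],[-0.22,0,0,0,0,0,87],[-0.22,0,0,0,0,0,87],[-0.22,0,0,0,0,0,87],[-0.22,0,0,0,0,0,87],[-0.22,0,0,0,0,0,87],[-0.22,0,0,0,0,0,87]]]}}

```text
time: 17.82
eef_pos: [0.5405, 0.0871, 0.0219]
tcp_rot: [0.001, -0.035, 0.999, -0.001]
ft_force: [0.0, -0.0, 0.3]
width: 0.0873
gripper_force: 0.0
```

{"name": "jog_arm", "arguments": {"steps": [[[-0.1,0,0,0,0,0,87],[-0.1,0,0,0,0,0,87],[0,0,0,0,0,0,87],[0,0,0,0,0,0,87],[0,0,0,0,0,0,87],[0,0,0,0,0,0,87],[0,0,0,0,0,0,87],[0,0,0,0,0,0,87]]]}}

```text
time: 18.48
eef_pos: [0.5426, 0.0872, 0.0209]
tcp_rot: [-0.003, -0.035, 0.999, -0.002]
ft_force: [-6.2, -0.7, 4.9]
width: 0.0869
gripper_force: 3.2
```

```bash
python3 look.py
```

```text
t 18.48 pos [0.5426 0.0872 0.0209] u,v [0.5478 0.0432] thy 94.0 F [-6.2 -0.7  4.9] w 0.0869 g 3.2 q [-0.6   0.29  0.44  1.91 -0.14  0.98  1.55]
top ledge (array([678.3, 114.5]), 220.1, 31.4, -85.9) rack yaw-A -0.009 rack u,v vs home [ 0.1 -0.7]
outline (array([621.4, 110.5]), 300.4, 145.6, -86.0) uv [0.6283 0.0601]
```

Press harder.

{"name": "jog_arm", "arguments": {"steps": [[[-0.1,0,0,0,0,-0.05,87],[-0.1,0,0,0,0,-0.05,87],[-0.1,0,0,0,0,0,87],[0,0,0,0,0,0,87],[0,0,0,0,0,0,87],[0,0,0,0,0,0,87],[0,0,0,0,0,0,87],[0,0,0,0,0,0,87]]]}}

```text
time: 19.2
eef_pos: [0.5438, 0.0865, 0.0202]
tcp_rot: [-0.011, -0.039, 0.999, -0.002]
ft_force: [-24.5, -3.1, 19.2]
width: 0.0871
gripper_force: 12.4
```

{"name": "jog_arm", "arguments": {"steps": [[[-0.1,0,0,0,0,0,87],[-0.1,0,0,0,0,0,87],[0,0,0,0,0,0,87],[0,0,0,0,0,0,87],[0,0,0,0,0,0,87],[0,0,0,0,0,0,87],[0,0,0,0,0,0,87],[0,0,0,0,0,0,87]]]}}

```text
time: 19.87
eef_pos: [0.5438, 0.0866, 0.0196]
tcp_rot: [-0.017, -0.039, 0.999, -0.002]
ft_force: [-37.3, -4.8, 31.4]
width: 0.0874
gripper_force: 19.4
```

```bash
python3 look.py
```

```text
t 19.87 pos [0.5438 0.0866 0.0196] u,v [0.549  0.0425] thy 94.45 F [-37.3  -4.8  31.4] w 0.0874 g 19.4 q [-0.59  0.31  0.44  1.88 -0.16  1.02  1.57]
top ledge (array([679.4, 115.1]), 220.0, 32.3, -85.1) rack yaw-A 0.0049 rack u,v vs home [ 1.3 -1. ]
outline (array([622.8, 110.1]), 300.6, 146.0, -85.6) uv [0.6296 0.0596]
```

```bash
python3 - <<'E'
from plan import *
R1=down(A+np.pi/2);R2=down(A)
p=cw(.49,.0425,.02)
plan([(cw(.49,.0425,.2),R1,87,8),(cw(.628,-.13,.2),R2,87,24),(cw(.628,-.13,.035),R2,87,8)],p,R1)
E
```

```text
[[0,0,-0.75,0,0,0,87],[0,0,-0.75,0,0,0,87],[0,0,-0.75,0,0,0,87],[0,0,-0.75,0,0,0,87],[0,0,-0.75,0,0,0,87],[0,0,-0.75,0,0,0,87],[0,0,-0.75,0,0,0,87],[0,0,-0.75,0,0,0,87]]
[[-0.19,-0.24,0,0,0,0.82,87],[-0.21,-0.23,0,0,0,0.82,87],[-0.22,-0.21,0,0,0,0.81,87],[-0.23,-0.2,0,0,0,0.82,87],[-0.25,-0.18,0,0,0,0.82,87],[-0.26,-0.16,0,0,0,0.82,87],[-0.27,-0.15,0,0,0,0.82,87],[-0.28,-0.13,0,0,0,0.81,87]]
[[-0.28,-0.11,0,0,0,0.82,87],[-0.29,-0.1,0,0,0,0.82,87],[-0.3,-0.07,0,0,0,0.82,87],[-0.3,-0.05,0,0,0,0.82,87],[-0.31,-0.04,0,0,0,0.82,87],[-0.31,-0.01,0,0,0,0.81,87],[-0.3,0.01,0,0,0,0.82,87],[-0.31,0.02,0,0,0,0.82,87]]
[[-0.3,0.05,0,0,0,0.82,87],[-0.3,0.06,0,0,0,0.82,87],[-0.3,0.09,0,0,0,0.81,87],[-0.28,0.1,0,0,0,0.82,87],[-0.29,0.13,0,0,0,0.82,87],[-0.27,0.14,0,0,0,0.82,87],[-0.26,0.16,0,0,0,0.82,87],[-0.25,0.17,0,0,0,0.81,87]]
[[0,0,0.69,0,0,0,87],[0,0,0.68,0,0,0,87],[0,0,0.69,0,0,0,87],[0,0,0.69,0,0,0,87],[0,0,0.69,0,0,0,87],[0,0,0.68,0,0,0,87],[0,0,0.69,0,0,0,87],[0,0,0.69,0,0,0,87]]
```

{"name": "jog_arm", "arguments": {"steps": [[[0.6,0,0,0,0,0,87],[0.6,0,0,0,0,0,87],[0.6,0,0,0,0,0,87],[0.5,0,0,0,0,0,87],[0,0,-0.4,0,0,0,87],[0,0,-0.6,0,0,0,87],[0,0,0,0,0,0,87],[0,0,0,0,0,0,87]]]}}

```text
time: 20.58
eef_pos: [0.4927, 0.0835, 0.0523]
tcp_rot: [0.002, -0.039, 0.999, -0.001]
ft_force: [-0.0, 0.0, -0.7]
width: 0.0869
gripper_force: 0.0
```

{"name": "jog_arm", "arguments": {"steps": [[[0,0,-0.62,0,0,0,87],[0,0,-0.62,0,0,0,87],[0,0,-0.62,0,0,0,87],[0,0,-0.62,0,0,0,87],[0,0,-0.62,0,0,0,87],[0,0,-0.62,0,0,0,87],[0,0,-0.62,0,0,0,87],[0,0,-0.62,0,0,0,87]]]}}

```text
time: 21.25
eef_pos: [0.4911, 0.0836, 0.2]
tcp_rot: [-0.0, -0.039, 0.999, -0.002]
ft_force: [0.5, 0.1, -0.1]
width: 0.0869
gripper_force: 0.0
```

{"name": "jog_arm", "arguments": {"steps": [[[-0.18,-0.24,0,0,0,0.82,87],[-0.2,-0.23,0,0,0,0.82,87],[-0.21,-0.21,0,0,0,0.81,87],[-0.22,-0.2,0,0,0,0.82,87],[-0.24,-0.18,0,0,0,0.82,87],[-0.25,-0.16,0,0,0,0.82,87],[-0.26,-0.15,0,0,0,0.82,87],[-0.28,-0.13,0,0,0,0.81,87]]]}}

```text
time: 21.92
eef_pos: [0.5398, 0.0298, 0.1991]
tcp_rot: [0.0, 0.223, 0.975, -0.002]
ft_force: [0.4, 0.2, 0.5]
width: 0.0869
gripper_force: 0.0
```

{"name": "jog_arm", "arguments": {"steps": [[[-0.28,-0.11,0,0,0,0.82,87],[-0.29,-0.1,0,0,0,0.82,87],[-0.3,-0.07,0,0,0,0.82,87],[-0.3,-0.05,0,0,0,0.82,87],[-0.31,-0.04,0,0,0,0.82,87],[-0.31,-0.02,0,0,0,0.81,87],[-0.3,0,0,0,0,0.82,87],[-0.31,0.01,0,0,0,0.82,87]]]}}

```text
time: 22.58
eef_pos: [0.5893, -0.0245, 0.1992]
tcp_rot: [0.001, 0.467, 0.884, -0.002]
ft_force: [0.2, -0.3, -0.0]
width: 0.0871
gripper_force: 0.0
```

{"name": "jog_arm", "arguments": {"steps": [[[-0.3,0.04,0,0,0,0.82,87],[-0.3,0.05,0,0,0,0.82,87],[-0.3,0.08,0,0,0,0.81,87],[-0.28,0.1,0,0,0,0.82,87],[-0.29,0.12,0,0,0,0.82,87],[-0.27,0.13,0,0,0,0.82,87],[-0.26,0.15,0,0,0,0.82,87],[-0.25,0.16,0,0,0,0.81,87]]]}}

```text
time: 23.25
eef_pos: [0.6377, -0.079, 0.1993]
tcp_rot: [0.001, 0.68, 0.733, -0.002]
ft_force: [-0.6, -0.2, -0.4]
width: 0.0871
gripper_force: 0.0
```

```bash
python3 look.py; python3 - <<'E'
from plan import *
plan([(cw(.628,-.13,.035),down(A),87,8),(cw(.628,-.09,.035),down(A),87,8)])
E
```

```text
t 23.25 pos [ 0.6377 -0.079   0.1993] u,v [ 0.6293 -0.1301] thy 4.28 F [-0.6 -0.2 -0.4] w 0.0871 g 0.0 q [-0.47  0.36  0.71  1.49 -0.23  1.38  0.33]
top ledge (array([679.4, 114.6]), 220.0, 32.7, -85.4) rack yaw-A -0.0003 rack u,v vs home [ 1.2 -1.2]
outline (array([622.7, 110.4]), 300.2, 146.5, -85.4) uv [0.6296 0.0599]
[[0.01,-0.01,0.68,0,0.01,-0.02,87],[0.01,0,0.69,0,0.01,-0.01,87],[0.01,-0.01,0.68,0,0.01,-0.02,87],[0.01,-0.01,0.69,0,0,-0.01,87],[0.01,-0.01,0.68,0,0.01,-0.02,87],[0.01,0,0.69,0,0.01,-0.02,87],[0.01,-0.01,0.68,0,0.01,-0.01,87],[0.01,-0.01,0.69,0,0.01,-0.02,87]]
[[0.17,0,0,0,0,0,87],[0.16,0,0,0,0,0,87],[0.17,0,0,0,0,0,87],[0.17,0,0,0,0,0,87],[0.16,0,0,0,0,0,87],[0.17,0,0,0,0,0,87],[0.17,0,0,0,0,0,87],[0.16,0,0,0,0,0,87]]
```

{"name": "jog_arm", "arguments": {"steps": [[[0.01,-0.01,0.69,0,0.01,-0.02,87],[0.01,0,0.69,0,0.01,-0.01,87],[0.01,-0.01,0.68,0,0.01,-0.02,87],[0.01,-0.01,0.69,0,0,-0.01,87],[0.01,-0.01,0.68,0,0.01,-0.02,87],[0.01,0,0.69,0,0.01,-0.02,87],[0.01,-0.01,0.68,0,0.01,-0.01,87],[0.01,-0.01,0.69,0,0.01,-0.02,87]]]}}

```text
time: 23.97
eef_pos: [0.6351, -0.0762, 0.0341]
tcp_rot: [-0.001, 0.675, 0.738, 0.001]
ft_force: [-0.0, -1.5, 0.2]
width: 0.0869
gripper_force: 0.0
```

{"name": "jog_arm", "arguments": {"steps": [[[0.17,0,0,0,0,0,87],[0.17,0,0,0,0,0,87],[0.17,0,0,0,0,0,87],[0.17,0,0,0,0,0,87],[0.17,0,0,0,0,0,87],[0.17,0,0,0,0,0,87],[0.17,0,0,0,0,0,87],[0.17,0,0,0,0,0,87]]]}}

```text
time: 24.63
eef_pos: [0.634, -0.0463, 0.0383]
tcp_rot: [0.006, 0.677, 0.736, -0.002]
ft_force: [4.1, -22.6, -0.2]
width: 0.0869
gripper_force: 14.6
```

```bash
python3 look.py
```

```text
t 24.63 pos [ 0.634  -0.0463  0.0383] u,v [ 0.6282 -0.0972] thy 4.77 F [  4.1 -22.6  -0.2] w 0.0869 g 14.6 q [-0.49  0.47  0.65  1.69 -0.3   1.08  0.34]
top ledge (array([679.6, 116.1]), 219.8, 33.0, -85.6) rack yaw-A -0.0038 rack u,v vs home [1.5 0.5]
outline (array([622.1, 120. ]), 282.0, 147.1, -85.7) uv [0.6297 0.0695]
```

{"name": "jog_arm", "arguments": {"steps": [[[-0.5,0,0,0,0,0,87],[-0.5,0,0,0,0,0,87],[-0.5,0,0,0,0,0,87],[-0.5,0,0,0,0,0,87],[0,0,-0.7,0,0,0,87],[0,0,-0.8,0,0,0,87],[0,0,-0.8,0,0,0,87],[0,0,-0.8,0,0,0,87]]]}}

```text
time: 25.35
eef_pos: [0.6375, -0.0956, 0.1307]
tcp_rot: [-0.001, 0.675, 0.738, 0.001]
ft_force: [0.6, 1.8, 0.7]
width: 0.0872
gripper_force: 0.0
```

{"name": "jog_arm", "arguments": {"steps": [[[-0.5,0,-0.6,0,0,-0.9,87],[-0.5,0,-0.6,0,0,-0.9,87],[0,0,-0.6,0,0,-0.9,87],[0,0,0,0,0,-0.9,87],[0,0,0,0,0,-0.9,87],[0,0,0,0,0,-0.9,87],[0,0,0,0,0,-0.9,87],[0,0,0,0,0,-0.9,87]]]}}

```text
time: 26.02
eef_pos: [0.6413, -0.1252, 0.1838]
tcp_rot: [0.0, 0.436, 0.9, 0.002]
ft_force: [0.4, -0.6, -0.1]
width: 0.087
gripper_force: 0.0
```

```bash
cat > deck.py <<'E'
from look import *
def cartons(W): 
    out=[]
    for P,m in blobs(W,.034,.06,(.3,.8,-.6,-.12)):
        r=rect(P); out.append(r)
    return out
if __name__=="__main__":
    st(); f=rackpose(); save(f,"deck"); W=cloud(f); np.save("top1.npy",W)
    for r in cartons(W): print(r)
    Q=W.reshape(-1,3); Q=Q[np.isfinite(Q[:,0])]
    u=Q[:,:2]@EX-.6293; v=Q[:,:2]@EY-.061; z=Q[:,2]
    for c in(-109,-36,36,109):
        m=(abs(v*1000-c)<22)&(u>-.045)&(u<.03)&(z<.09)
        k=np.polyfit(u[m],z[m],1); print("bay",c,"slope deg",np.degrees(np.arctan(k[0])),"z at u=-.05:",k[1]-.05*k[0],m.sum())
    m=(abs(v)<.13)&(u>-.08)&(u<.08); b=np.round(u[m]/.003).astype(int)
    print([(int(i*3),round(float(np.median(z[m][b==i]))*1000,1)) for i in range(-26,27) if (b==i).any()])
E
python3 deck.py
```

```text
t 26.02 pos [ 0.6413 -0.1252  0.1838] u,v [ 0.6292 -0.1765] thy 38.28 F [ 0.4 -0.6 -0.1] w 0.087 g 0.0 q [-0.31  0.37  0.61  1.48 -0.22  1.35  0.98]
top ledge (array([678.7, 115.8]), 219.4, 32.0, -85.7) rack yaw-A -0.0056 rack u,v vs home [0.6 0.4]
outline (array([622.3, 111. ]), 300.1, 145.7, -85.6) uv [0.6292 0.0605]
(array([ 601.3, -280.6]), 98.5, 41.1, -8.2)
(array([ 589.5, -396.7]), 96.6, 48.3, 13.7)
(array([ 445.4, -420.3]), 94.3, 44.2, -25.3)
(array([ 444.7, -290.4]), 96.8, 46.2, -11.8)
bay -109 slope deg 19.42856090161852 z at u=-.05: 0.05269107898416997 270
bay -36 slope deg 20.118622462071897 z at u=-.05: 0.05197161483339478 275
bay 36 slope deg 19.87229223322606 z at u=-.05: 0.05255100415513775 276
bay 109 slope deg 19.90228574514152 z at u=-.05: 0.05195185061062446 275
[(-78, -1.1), (-75, -1.3), (-72, 24.5), (-69, 57.3), (-66, 61.5), (-63, 61.0), (-60, 54.6), (-57, 50.3), (-54, 50.1), (-51, 52.0), (-48, 53.2), (-45, 54.6), (-42, 56.8), (-39, 56.7), (-36, 57.7), (-33, 58.2), (-30, 59.5), (-27, 60.9), (-24, 61.7), (-21, 63.7), (-18, 63.5), (-15, 65.5), (-12, 66.6), (-9, 66.8), (-6, 68.3), (-3, 68.5), (0, 70.5), (3, 71.5), (6, 72.8), (9, 73.5), (12, 74.7), (15, 76.2), (18, 77.4), (21, 78.3), (24, 79.3), (27, 80.9), (30, 81.6), (33, 82.4), (36, 83.7), (39, 84.5), (42, 104.8), (45, 123.9), (48, 124.5), (51, 124.2), (54, 123.9), (57, 123.3), (60, 123.9), (63, 124.0), (66, 124.0), (69, 123.7), (72, 122.9), (78, 27.0)]
```

```bash
cat >> plan.py <<'E'
UR,VR=.6293,.0608     # rack home origin, corner axes
def hover(c,yaw,z,w=None): return np.r_[np.array(c)/1000.,z],down(np.radians(yaw)+np.pi/2)
TILT=np.radians(20)
def deckp(x,y,z,dt=.006):   # carton middle in deck frame (m) -> TCP pos and rotation
    u=UR-.058+x*np.cos(TILT)-z*np.sin(TILT); zz=.050+x*np.sin(TILT)+z*np.cos(TILT)
    Rt=down(A+np.pi/2,-TILT); return cw(u,VR+y,zz)+Rt.apply([0,0,dt]),Rt
E
python3 - <<'E'
from plan import *
p,Rt=hover((601.5,-276),-3.5,.16)
plan([(p,Rt,80,16)])
E
```

```text
[[-0.19,-0.26,0.05,0,0,-0.66,80],[-0.18,-0.27,0.05,0.01,0,-0.65,80],[-0.17,-0.28,0.05,0,0,-0.66,80],[-0.15,-0.29,0.05,0,0,-0.65,80],[-0.14,-0.29,0.04,0,0,-0.66,80],[-0.12,-0.3,0.05,0.01,0,-0.65,80],[-0.1,-0.31,0.05,0,0,-0.66,80],[-0.09,-0.31,0.05,0,0,-0.65,80]]
[[-0.07,-0.32,0.05,0,0,-0.66,80],[-0.06,-0.32,0.05,0.01,0,-0.65,80],[-0.03,-0.32,0.05,0,0,-0.66,80],[-0.02,-0.33,0.05,0,0,-0.65,80],[-0.01,-0.32,0.05,0,0,-0.66,80],[0.01,-0.33,0.05,0.01,0,-0.65,80],[0.03,-0.32,0.05,0,0,-0.66,80],[0.05,-0.32,0.05,0,0,-0.65,80]]
```

{"name": "jog_arm", "arguments": {"steps": [[[-0.19,-0.26,0.05,0,0,-0.66,80],[-0.18,-0.27,0.05,0.01,0,-0.65,80],[-0.17,-0.28,0.05,0,0,-0.66,80],[-0.15,-0.29,0.05,0,0,-0.65,80],[-0.14,-0.29,0.04,0,0,-0.66,80],[-0.12,-0.3,0.05,0.01,0,-0.65,80],[-0.1,-0.31,0.05,0,0,-0.66,80],[-0.09,-0.31,0.05,0,0,-0.65,80]]]}}

```text
time: 26.73
eef_pos: [0.6208, -0.2009, 0.1717]
tcp_rot: [0.0, 0.241, 0.971, 0.001]
ft_force: [-0.9, -0.4, -0.6]
width: 0.08
gripper_force: 0.0
```

{"name": "jog_arm", "arguments": {"steps": [[[-0.07,-0.32,0.05,0,0,-0.66,80],[-0.06,-0.32,0.05,0.01,0,-0.65,80],[-0.03,-0.32,0.05,0,0,-0.66,80],[-0.02,-0.33,0.05,0,0,-0.65,80],[-0.01,-0.32,0.05,0,0,-0.66,80],[0.01,-0.33,0.05,0.01,0,-0.65,80],[0.03,-0.32,0.05,0,0,-0.66,80],[0.05,-0.32,0.05,0,0,-0.65,80]]]}}

```text
time: 27.4
eef_pos: [0.6005, -0.2762, 0.1597]
tcp_rot: [-0.0, 0.033, 0.999, -0.0]
ft_force: [-0.6, 0.0, 0.9]
width: 0.0802
gripper_force: 0.0
```

```bash
python3 - <<'E'
from plan import *
st()
f=optics.grab_frame("wrist"); W=cloud(f); save(f,"w2")
for P,m in blobs(W,.034,.06,(.3,.8,-.6,-.12)): print(len(P),rect(P),np.median(P[:,2]),"rows",np.where(m.any(1))[0][[0,-1]],"cols",np.where(m.any(0))[0][[0,-1]])
f=optics.grab_frame("side"); W=cloud(f)
for P,m in blobs(W,.034,.06,(.3,.8,-.6,-.12)): print("side",len(P),rect(P))
plan([(hover((601.5,-276),-3.5,.016)[0],hover((601.5,-276),-3.5,.1)[1],80,8)])
E
```

```text
t 27.4 pos [ 0.6005 -0.2762  0.1597] u,v [ 0.5763 -0.3237] thy 86.16 F [-0.6  0.   0.9] w 0.0802 g 0.0 q [-0.01  0.39  0.52  1.49 -0.2   1.31  2.04]
4747 (array([ 448.4, -421.1]), 95.7, 46.6, -24.1) 0.04489781046813612 rows [ 0 96] cols [ 71 138]
3816 (array([ 457.2, -292.7]), 78.1, 44.7, -11.3) 0.04490339207482652 rows [ 0 86] cols [206 257]
3534 (array([ 592.3, -395.7]), 96.4, 45.8, 13.4) 0.044794461117032 rows [133 223] cols [115 185]
3238 (array([ 604.3, -277.2]), 96.5, 44.5, -1.7) 0.04477958737729282 rows [140 223] cols [235 276]
side 456 (array([ 603.8, -278.6]), 96.1, 47.4, -2.9)
side 492 (array([ 447.8, -292. ]), 95.8, 48.9, -11.6)
side 531 (array([ 592.2, -397.3]), 97.8, 48.0, 14.9)
side 600 (array([ 447.9, -421.1]), 96.5, 48.5, -25.6)
[[-0.01,0.01,0.6,0,0,-0.02,80],[-0.01,0.01,0.6,0,0,-0.02,80],[-0.01,0.01,0.6,-0.01,0,-0.01,80],[-0.01,0.01,0.59,0,-0.01,-0.02,80],[0,0.01,0.6,0,0,-0.02,80],[-0.01,0.01,0.6,0,0,-0.02,80],[-0.01,0.01,0.6,-0.01,0,-0.01,80],[-0.01,0.01,0.6,0,0,-0.02,80]]
```

View pics/w2.png

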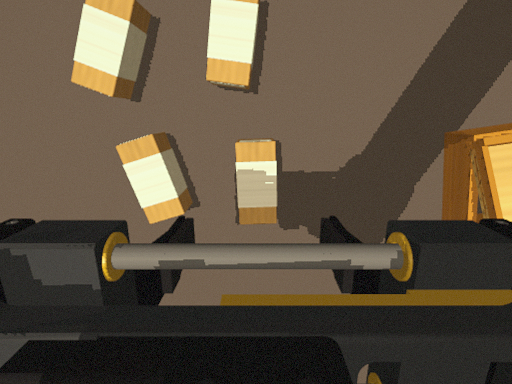

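{"name": "jog_arm", "arguments": {"steps": [[[-0.01,0,0.6,0,0,-0.04,80],[-0.01,0,0.6,0,0,-0.04,80],[-0.01,0,0.6,0,0,-0.04,80],[-0.01,0,0.6,0,0,-0.04,80],[-0.01,0,0.6,0,0,-0.04,80],[-0.01,0,0.6,0,0,-0.03,80],[-0.01,0,0.6,0,0,-0.03,80],[-0.01,0,0.6,0,0,-0.03,80]]], "newtons": 20}}

```text
time: 28.17
eef_pos: [0.6034, -0.2751, 0.0149]
tcp_rot: [0.0, 0.023, 1.0, 0.0]
ft_force: [0.9, -0.2, 0.9]
width: 0.08
gripper_force: 0.0
```

{"name": "jog_arm", "arguments": {"steps": [[[0,0,0,0,0,0,36],[0,0,0,0,0,0,36],[0,0,0,0,0,0,36],[0,0,0,0,0,0,36],[0,0,0,0,0,0,36],[0,0,0,0,0,0,36],[0,0,0,0,0,0,36],[0,0,0,0,0,0,36]]], "newtons": 20}}

```text
time: 28.83
eef_pos: [0.6031, -0.2766, 0.0162]
tcp_rot: [0.0, 0.023, 1.0, -0.0]
ft_force: [-1.1, -0.4, 4.1]
width: 0.0435
gripper_force: 20.0
```

```bash
python3 - <<'E'
from plan import *
st()
s=manip.get_state(); p=s["eef_pos"].copy(); p[2]=.22
pd,Rd=deckp(.054,.109,.060)
pd2,_=deckp(.054,.109,.0225)
print(pd,pd2)
Rc=rot(s["tcp_rot"])
plan([(p,Rc,36,8),(pd+[0,0,.06],Rd,36,24),(pd,Rd,36,8)])
E
```

```text
t 28.83 pos [ 0.6031 -0.2766  0.0162] u,v [ 0.5789 -0.3242] thy 87.41 F [-1.1 -0.4  4.1] w 0.0435 g 20.0 q [ 0.03  0.52  0.48  1.62 -0.26  1.06  2.1 ]
[0.58794379 0.21784419 0.11921249] [0.60072791 0.21887683 0.08397402]
[[0,0,-0.85,0,0,0,36],[0,0,-0.85,0,0,0,36],[0,0,-0.85,0,0,0,36],[0,0,-0.85,0,0,0,36],[0,0,-0.85,0,0,0,36],[0,0,-0.85,0,0,0,36],[0,0,-0.84,0,0,0,36],[0,0,-0.85,0,0,0,36]]
[[0.05,0.68,0.06,-0.01,-0.18,-0.06,36],[0.05,0.69,0.05,-0.01,-0.18,-0.07,36],[0.05,0.69,0.06,-0.02,-0.18,-0.06,36],[0.04,0.68,0.05,-0.01,-0.19,-0.07,36],[0.04,0.69,0.06,-0.01,-0.18,-0.06,36],[0.04,0.68,0.06,-0.01,-0.18,-0.07,36],[0.04,0.69,0.05,-0.01,-0.18,-0.06,36],[0.03,0.68,0.06,-0.01,-0.18,-0.07,36]]
[[0.03,0.69,0.05,-0.02,-0.18,-0.06,36],[0.03,0.69,0.06,-0.01,-0.18,-0.07,36],[0.02,0.68,0.06,-0.01,-0.18,-0.06,36],[0.02,0.69,0.06,-0.01,-0.19,-0.07,36],[0.02,0.69,0.05,-0.01,-0.18,-0.06,36],[0.02,0.68,0.06,-0.01,-0.18,-0.07,36],[0.01,0.69,0.06,-0.02,-0.18,-0.06,36],[0.01,0.69,0.06,-0.01,-0.18,-0.07,36]]
[[0.01,0.68,0.06,-0.01,-0.18,-0.06,36],[0.01,0.69,0.06,-0.01,-0.18,-0.07,36],[0,0.69,0.06,-0.01,-0.19,-0.06,36],[0,0.68,0.06,-0.01,-0.18,-0.07,36],[0,0.69,0.06,-0.02,-0.18,-0.06,36],[-0.01,0.68,0.06,-0.01,-0.18,-0.07,36],[-0.01,0.69,0.07,-0.01,-0.18,-0.06,36],[-0.01,0.69,0.06,-0.01,-0.18,-0.06,36]]
[[0.09,0,0.24,0,0,0,36],[0.08,0,0.23,0,0,0,36],[0.09,0,0.24,0,0,0,36],[0.08,0,0.23,0,0,0,36],[0.09,0,0.24,0,0,0,36],[0.09,0,0.23,0,0,0,36],[0.08,0,0.24,0,0,0,36],[0.09,0,0.23,0,0,0,36]]
```

{"name": "jog_arm", "arguments": {"steps": [[[0,0,-0.85,0,0,0,36],[0,0,-0.85,0,0,0,36],[0,0,-0.85,0,0,0,36],[0,0,-0.85,0,0,0,36],[0,0,-0.85,0,0,0,36],[0,0,-0.85,0,0,0,36],[0,0,-0.85,0,0,0,36],[0,0,-0.85,0,0,0,36]]], "newtons": 30}}

```text
time: 29.5
eef_pos: [0.6023, -0.2761, 0.2201]
tcp_rot: [-0.001, 0.023, 1.0, 0.0]
ft_force: [-1.0, -0.2, -1.0]
width: 0.0429
gripper_force: 30.0
```

{"name": "jog_arm", "arguments": {"steps": [[[0.05,0.69,0.06,-0.01,-0.18,-0.06,36],[0.05,0.69,0.06,-0.01,-0.18,-0.07,36],[0.05,0.69,0.06,-0.02,-0.18,-0.06,36],[0.04,0.69,0.05,-0.01,-0.19,-0.07,36],[0.04,0.69,0.06,-0.01,-0.18,-0.06,36],[0.04,0.68,0.06,-0.01,-0.18,-0.07,36],[0.04,0.68,0.05,-0.01,-0.18,-0.06,36],[0.03,0.68,0.05,-0.01,-0.18,-0.07,36]]]}}

```text
time: 30.17
eef_pos: [0.597, -0.1104, 0.2052]
tcp_rot: [0.057, 0.002, 0.998, 0.002]
ft_force: [0.4, -0.1, -1.2]
width: 0.0435
gripper_force: 30.0
```

{"name": "jog_arm", "arguments": {"steps": [[[0.03,0.69,0.06,-0.02,-0.18,-0.06,36],[0.03,0.69,0.06,-0.01,-0.18,-0.07,36],[0.02,0.69,0.06,-0.01,-0.18,-0.06,36],[0.02,0.69,0.06,-0.01,-0.19,-0.07,36],[0.02,0.68,0.05,-0.01,-0.18,-0.06,36],[0.02,0.68,0.06,-0.01,-0.18,-0.07,36],[0.01,0.69,0.06,-0.02,-0.18,-0.06,36],[0.01,0.69,0.06,-0.01,-0.18,-0.07,36]]]}}

```text
time: 30.83
eef_pos: [0.592, 0.0544, 0.1914]
tcp_rot: [0.115, -0.019, 0.993, 0.005]
ft_force: [-0.6, 0.2, -1.8]
width: 0.0431
gripper_force: 30.0
```

{"name": "jog_arm", "arguments": {"steps": [[[0.01,0.68,0.06,-0.01,-0.18,-0.06,36],[0.01,0.69,0.06,-0.01,-0.18,-0.07,36],[0,0.69,0.06,-0.01,-0.19,-0.06,36],[0,0.68,0.06,-0.01,-0.18,-0.07,36],[0,0.69,0.06,-0.02,-0.18,-0.06,36],[-0.01,0.68,0.06,-0.01,-0.18,-0.07,36],[-0.01,0.69,0.06,-0.01,-0.18,-0.06,36],[-0.01,0.69,0.06,-0.01,-0.18,-0.06,36]]]}}

```text
time: 31.5
eef_pos: [0.5869, 0.219, 0.1782]
tcp_rot: [0.173, -0.039, 0.984, 0.007]
ft_force: [0.4, -0.2, -1.4]
width: 0.0433
gripper_force: 30.0
```

```bash
cat > place.py <<'E'
import sys
from plan import *
st(); s=manip.get_state(); Rc=rot(s["tcp_rot"]); y=float(sys.argv[1])
pd,Rd=deckp(.054,y,.060); p2,_=deckp(.054,y,.0235)
print("rot err",(Rc.inv()*Rd).as_rotvec())
plan([(pd,Rd,36,8),(p2,Rd,36,8)])
f=optics.grab_frame("wrist"); save(f,"pl%s"%sys.argv[2])
E
python3 place.py .109 1
```

```text
t 31.5 pos [0.5869 0.219  0.1782] u,v [0.6026 0.171 ] thy 94.59 F [ 0.4 -0.2 -1.4] w 0.0433 g 30.0 q [-0.6   0.03  0.12  1.88  0.16  0.92  1.09]
rot err [ 4.00782740e-05 -1.94254542e-03 -6.18533354e-04]
[[0.08,-0.01,0.23,0,0,0,36],[0.08,0,0.24,0,-0.01,0,36],[0.08,-0.01,0.23,0,0,0,36],[0.08,0,0.23,0,0,0,36],[0.08,-0.01,0.23,0,-0.01,0,36],[0.08,0,0.24,0,0,-0.01,36],[0.08,-0.01,0.23,0,0,0,36],[0.08,0,0.23,0,0,0,36]]
[[0,0,0.15,0,0,0,36],[0,0,0.15,0,0,0,36],[0,0,0.16,0,0,0,36],[0,0,0.15,0,0,0,36],[0,0,0.15,0,0,0,36],[0,0,0.15,0,0,0,36],[0,0,0.15,0,0,0,36],[0,0,0.16,0,0,0,36]]
```

View pics/pl1.png

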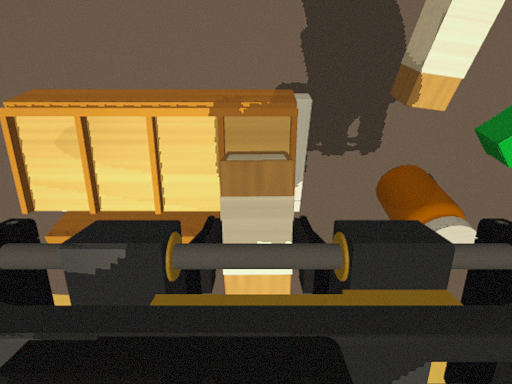

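{"name": "jog_arm", "arguments": {"steps": [[[0.08,0,0.23,0,0,0,36],[0.08,0,0.24,0,-0.01,0,36],[0.08,-0.01,0.23,0,0,0,36],[0.08,0,0.23,0,0,0,36],[0.08,-0.01,0.23,0,-0.01,0,36],[0.08,0,0.24,0,0,0,36],[0.08,-0.01,0.23,0,0,0,36],[0.08,0,0.23,0,0,0,36]]]}}

```text
time: 32.22
eef_pos: [0.5886, 0.2172, 0.1189]
tcp_rot: [0.173, -0.039, 0.984, 0.007]
ft_force: [-0.4, 1.0, -0.6]
width: 0.0432
gripper_force: 30.0
```

{"name": "jog_arm", "arguments": {"steps": [[[0,0,0.15,0,0,0,36],[0,0,0.15,0,0,0,36],[0,0,0.15,0,0,0,36],[0,0,0.15,0,0,0,36],[0,0,0.15,0,0,0,36],[0,0,0.15,0,0,0,36],[0,0,0.15,0,0,0,36],[0,0,0.15,0,0,0,36]]]}}

```text
time: 32.88
eef_pos: [0.6011, 0.2187, 0.0857]
tcp_rot: [0.174, -0.04, 0.984, 0.007]
ft_force: [-0.4, 0.3, -0.6]
width: 0.0436
gripper_force: 30.0
```

```bash
python3 - <<'E'
from plan import *
st(); s=manip.get_state(); p2,Rd=deckp(.054,.109,.022); print("err tool",rot(s["tcp_rot"]).inv().apply(p2-s["eef_pos"])*1000)
E
```

```text
t 32.88 pos [0.6011 0.2187 0.0857] u,v [0.6168 0.1696] thy 94.61 F [-0.4  0.3 -0.6] w 0.0436 g 30.0 q [-0.59  0.14  0.13  1.96  0.17  0.72  1.08]
err tool [0.93042316 0.17786322 1.95731263]
```

{"name": "jog_arm", "arguments": {"steps": [[[0,0,0.05,0,0,0,36],[0,0,0.03,0,0,0,36],[0,0,0,0,0,0,36],[0.05,0,0,0,0,0,36],[0.05,0,0,0,0,0,36],[0,0,0,0,0,0,36],[0,0,0,0,0,0,36],[0,0,0,0,0,0,36]]]}}

```text
time: 33.55
eef_pos: [0.5989, 0.2186, 0.0829]
tcp_rot: [0.174, -0.04, 0.984, 0.007]
ft_force: [-0.6, 0.0, -1.5]
width: 0.0433
gripper_force: 30.0
```

{"name": "jog_arm", "arguments": {"steps": [[[0.05,0,0,0,0,0,36],[0.05,0,0,0,0,0,36],[0,0,0,0,0,0,36],[0,0,0,0,0,0,36],[0,0,0,0,0,0,36],[0,0,0,0,0,0,36],[0,0,0,0,0,0,36],[0,0,0,0,0,0,36]]]}}

```text
time: 34.22
eef_pos: [0.5965, 0.2183, 0.082]
tcp_rot: [0.174, -0.04, 0.984, 0.007]
ft_force: [0.5, -0.1, 0.7]
width: 0.0435
gripper_force: 30.0
```

{"name": "jog_arm", "arguments": {"steps": [[[0,0,0.04,0,0,0,36],[0,0,0.03,0,0,0,36],[0,0,0,0,0,0,36],[0.04,0,0,0,0,0,36],[0.04,0,0,0,0,0,36],[0,0,0,0,0,0,36],[0,0,0,0,0,0,36],[0,0,0,0,0,0,36]]]}}

```text
time: 34.88
eef_pos: [0.5969, 0.2185, 0.0811]
tcp_rot: [0.176, -0.039, 0.984, 0.008]
ft_force: [2.7, -0.7, 6.8]
width: 0.0434
gripper_force: 30.0
```

```bash
python3 - <<'E'
from plan import *
st(); s=manip.get_state(); p2,Rd=deckp(.048,.109,.022); print("err tool",rot(s["tcp_rot"]).inv().apply(p2-s["eef_pos"])*1000)
E
```

```text
t 34.88 pos [0.5969 0.2185 0.0811] u,v [0.6126 0.1697] thy 94.6 F [ 2.7 -0.7  6.8] w 0.0434 g 30.0 q [-0.6   0.14  0.13  1.98  0.17  0.71  1.07]
err tool [ 1.40777078  0.07232962 -0.86941816]
```

{"name": "jog_arm", "arguments": {"steps": [[[0,0,0,0,0,0,60],[0,0,0,0,0,0,60],[0,0,0,0,0,0,60],[0,0,0,0,0,0,60],[0,0,-0.4,0,0,0,60],[0,0,-0.8,0,0,0,60],[0,0,-1,0,0,0,60],[0,0,-1,0,0,0,60]]]}}

```text
time: 35.55
eef_pos: [0.5604, 0.215, 0.1697]
tcp_rot: [0.173, -0.04, 0.984, 0.007]
ft_force: [0.1, 0.5, 1.2]
width: 0.0602
gripper_force: 0.0
```

```bash
sed -i 's/zz=.050+/zz=.0493+/' plan.py; cat > nxt.py <<'E'
# after a placing: go to hover over a carton ; args cx cy yaw
import sys
from deck import *
st(); s=manip.get_state(); Rc=rot(s["tcp_rot"])
f=optics.grab_frame("top"); W=cloud(f)
for r in cartons(W): print(r)
Q=W.reshape(-1,3); q=Q[(Q[:,2]>.08)&(Q[:,2]<.125)]; 
u=(q[:,:2]@EX-UR)*1000; v=(q[:,:2]@EY-VR)*1000; m=(abs(v)<150)&(u>-75)&(u<35)&(q[:,2]>.0493+(u/1000+.058)*.364+.03)
for c in(-109,-36,36,109):
    k=m&(abs(v-c)<34)
    if k.sum()>60: print("bay",c,k.sum(),"top-face u,v:",cv2.minAreaRect(np.c_[u,v][k].astype(np.float32)))
cx,cy,yaw=map(float,sys.argv[1:4])
p,Rt=hover((cx,cy),yaw,.16)
mid=np.r_[s["eef_pos"][:2]+(p[:2]-s["eef_pos"][:2])*.1,.23]
plan([(mid,Rc*R.from_rotvec((Rc.inv()*Rt).as_rotvec()*.3),80,8),(p+[0,0,.06],Rt,80,24),(p,Rt,80,8)])
E
python3 nxt.py 591 -397 14
```

```text
t 35.55 pos [0.5604 0.215  0.1697] u,v [0.5759 0.1692] thy 94.6 F [0.1 0.5 1.2] w 0.0602 g 0.0 q [-0.62 -0.02  0.11  1.95  0.18  0.91  1.06]
(array([ 589.6, -396.2]), 97.5, 48.0, 14.2)
(array([ 445.5, -420.5]), 94.5, 44.4, -26.4)
(array([ 444. , -290.2]), 96.3, 46.6, -11.4)
bay 109 157 top-face u,v: ((1.2596969604492188, 107.91099548339844), (43.65199661254883, 44.453887939453125), 89.85084533691406)
[[-0.06,-0.26,-0.21,-0.01,0.18,-0.08,80],[-0.06,-0.27,-0.22,0,0.17,-0.07,80],[-0.05,-0.26,-0.21,-0.01,0.18,-0.08,80],[-0.04,-0.26,-0.22,0,0.18,-0.08,80],[-0.05,-0.27,-0.21,-0.01,0.18,-0.07,80],[-0.03,-0.26,-0.22,-0.01,0.17,-0.08,80],[-0.04,-0.26,-0.22,0,0.18,-0.08,80],[-0.02,-0.27,-0.22,-0.01,0.18,-0.07,80]]
[[0.06,-0.76,0,-0.01,0.13,-0.06,80],[0.07,-0.77,0.01,-0.01,0.12,-0.06,80],[0.07,-0.76,0,-0.01,0.13,-0.06,80],[0.07,-0.76,0.01,-0.01,0.12,-0.06,80],[0.08,-0.76,0,-0.01,0.13,-0.06,80],[0.08,-0.76,0,-0.01,0.13,-0.06,80],[0.09,-0.77,0.01,-0.01,0.12,-0.06,80],[0.09,-0.76,0,-0.01,0.13,-0.05,80]]
[[0.09,-0.76,0.01,-0.01,0.13,-0.06,80],[0.09,-0.76,0,-0.02,0.12,-0.06,80],[0.1,-0.76,0.01,-0.01,0.13,-0.06,80],[0.1,-0.76,0,-0.01,0.12,-0.06,80],[0.11,-0.75,0.01,-0.01,0.13,-0.06,80],[0.11,-0.76,0.01,-0.01,0.13,-0.06,80],[0.11,-0.76,0,-0.01,0.12,-0.06,80],[0.12,-0.76,0.01,-0.01,0.13,-0.06,80]]
[[0.12,-0.75,0.01,-0.01,0.12,-0.06,80],[0.12,-0.76,0.01,-0.01,0.13,-0.06,80],[0.13,-0.75,0.01,-0.01,0.13,-0.06,80],[0.13,-0.76,0.01,-0.01,0.12,-0.06,80],[0.13,-0.75,0.01,-0.01,0.13,-0.05,80],[0.14,-0.76,0.01,-0.01,0.13,-0.06,80],[0.14,-0.75,0.01,-0.01,0.12,-0.06,80],[0.15,-0.75,0.02,-0.01,0.13,-0.06,80]]
[[0,0,0.25,0,0,0,80],[0,0,0.25,0,0,0,80],[0,0,0.25,0,0,0,80],[0,0,0.25,0,0,0,80],[0,0,0.25,0,0,0,80],[0,0,0.25,0,0,0,80],[0,0,0.25,0,0,0,80],[0,0,0.25,0,0,0,80]]
```

{"name": "jog_arm", "arguments": {"steps": [[[-0.06,-0.26,-0.21,-0.01,0.18,-0.08,80],[-0.06,-0.27,-0.22,0,0.17,-0.07,80],[-0.05,-0.26,-0.21,-0.01,0.18,-0.08,80],[-0.04,-0.26,-0.22,0,0.18,-0.08,80],[-0.05,-0.27,-0.21,-0.01,0.18,-0.07,80],[-0.03,-0.26,-0.22,-0.01,0.17,-0.08,80],[-0.04,-0.26,-0.22,0,0.18,-0.08,80],[-0.02,-0.27,-0.22,-0.01,0.18,-0.07,80]]]}}

```text
time: 36.27
eef_pos: [0.5625, 0.152, 0.2229]
tcp_rot: [0.117, -0.065, 0.991, 0.003]
ft_force: [0.6, -0.6, -0.7]
width: 0.0802
gripper_force: 0.0
```

{"name": "jog_arm", "arguments": {"steps": [[[0.06,-0.76,0,-0.01,0.13,-0.06,80],[0.07,-0.77,0.01,-0.01,0.12,-0.06,80],[0.07,-0.76,0,-0.01,0.13,-0.06,80],[0.07,-0.76,0.01,-0.01,0.12,-0.06,80],[0.08,-0.76,0,-0.01,0.13,-0.06,80],[0.08,-0.76,0,-0.01,0.13,-0.06,80],[0.09,-0.77,0.01,-0.01,0.12,-0.06,80],[0.09,-0.76,0,-0.01,0.13,-0.05,80]]]}}

```text
time: 36.93
eef_pos: [0.5714, -0.0324, 0.2201]
tcp_rot: [0.077, -0.084, 0.994, 0.001]
ft_force: [0.2, 0.7, 0.8]
width: 0.0799
gripper_force: 0.0
```

{"name": "jog_arm", "arguments": {"steps": [[[0.09,-0.76,0.01,-0.01,0.13,-0.06,80],[0.09,-0.76,0,-0.02,0.12,-0.06,80],[0.1,-0.76,0.01,-0.01,0.13,-0.06,80],[0.1,-0.76,0,-0.01,0.12,-0.06,80],[0.11,-0.75,0.01,-0.01,0.13,-0.06,80],[0.11,-0.76,0.01,-0.01,0.13,-0.06,80],[0.11,-0.76,0,-0.01,0.12,-0.06,80],[0.12,-0.76,0.01,-0.01,0.13,-0.06,80]]]}}

```text
time: 37.6
eef_pos: [0.5807, -0.2157, 0.2174]
tcp_rot: [0.037, -0.103, 0.994, 0.0]
ft_force: [0.6, 0.6, 1.3]
width: 0.0803
gripper_force: 0.0
```

{"name": "jog_arm", "arguments": {"steps": [[[0.12,-0.75,0.01,-0.01,0.12,-0.06,80],[0.12,-0.76,0.01,-0.01,0.13,-0.06,80],[0.13,-0.75,0.01,-0.01,0.13,-0.06,80],[0.13,-0.76,0.01,-0.01,0.12,-0.06,80],[0.13,-0.75,0.01,-0.01,0.13,-0.05,80],[0.14,-0.76,0.01,-0.01,0.13,-0.06,80],[0.14,-0.75,0.01,-0.01,0.12,-0.06,80],[0.15,-0.75,0.02,-0.01,0.13,-0.06,80]]]}}

```text
time: 38.27
eef_pos: [0.59, -0.399, 0.2145]
tcp_rot: [-0.004, -0.122, 0.993, -0.002]
ft_force: [0.4, 0.7, 1.1]
width: 0.0798
gripper_force: 0.0
```

{"name": "jog_arm", "arguments": {"steps": [[[0,0,0.25,0,0,0,80],[0,0,0.25,0,0,0,80],[0,0,0.25,0,0,0,80],[0,0,0.25,0,0,0,80],[0,0,0.25,0,0,0,80],[0,0,0.25,0,0,0,80],[0,0,0.25,0,0,0,80],[0,0,0.25,0,0,0,80]]]}}

```text
time: 38.93
eef_pos: [0.5896, -0.3983, 0.1536]
tcp_rot: [-0.004, -0.122, 0.993, -0.002]
ft_force: [-0.4, -0.4, -0.8]
width: 0.0799
gripper_force: 0.0
```

```bash
cat > pick.py <<'E'
# at hover: measure nearest carton with wrist+side, plan descent then lift and carry to bay y (arg)
import sys
from deck import *
st(); s=manip.get_state(); Rc=rot(s["tcp_rot"]); p0=s["eef_pos"]
est=[]
for c in("wrist","side"):
    B=[rect(P) for P,m in blobs(cloud(optics.grab_frame(c)),.034,.06,(.25,.85,-.65,.7))]
    B=[b for b in B if np.hypot(*(b[0]/1000-p0[:2]))<.05]
    print(c,B); est+=B
c=np.mean([b[0] for b in est],0)-[.5,-.5]; yaw=np.mean([b[3] for b in est]); print("use",c,yaw)
p,Rt=hover(c,yaw,.016); plan([(p,Rt,80,8)])
if len(sys.argv)>1:
    y=float(sys.argv[1]); pd,Rd=deckp(.053,y,.060); p2,_=deckp(.053,y,.0225); up=p.copy(); up[2]=.22
    print("carry"); plan([(up,Rt,36,8),(pd+[0,0,.05],Rd,36,24),(pd,Rd,36,4),(p2,Rd,36,4)],p,Rt)
E
python3 pick.py .036
```

```text
t 38.93 pos [ 0.5896 -0.3983  0.1536] u,v [ 0.5556 -0.4445] thy 103.97 F [-0.4 -0.4 -0.8] w 0.0799 g 0.0 q [ 0.15  0.52  0.59  1.35 -0.28  1.35  2.55]
wrist [(array([ 592.1, -395.8]), 96.2, 44.6, 13.8)]
side [(array([ 592.3, -397.1]), 98.2, 47.9, 14.4)]
use [ 591.7  -395.95] 14.100000000000001
[[-0.02,0.01,0.57,0,-0.02,0,80],[-0.02,0,0.57,0,-0.01,-0.01,80],[-0.02,0.01,0.56,0,-0.02,0,80],[-0.01,0,0.57,0,-0.01,-0.01,80],[-0.02,0.01,0.57,-0.01,-0.02,0,80],[-0.01,0,0.57,0,-0.01,-0.01,80],[-0.02,0.01,0.57,0,-0.02,0,80],[-0.01,0,0.56,0,-0.01,0,80]]
carry
[[0,0,-0.85,0,0,0,36],[0,0,-0.85,0,0,0,36],[0,0,-0.85,0,0,0,36],[0,0,-0.85,0,0,0,36],[0,0,-0.85,0,0,0,36],[0,0,-0.85,0,0,0,36],[0,0,-0.85,0,0,0,36],[0,0,-0.85,0,0,0,36]]
[[-0.18,0.73,0.07,0.02,-0.18,0.09,36],[-0.18,0.73,0.08,0.01,-0.18,0.08,36],[-0.18,0.73,0.07,0.02,-0.18,0.09,36],[-0.16,0.73,0.08,0.01,-0.19,0.08,36],[-0.16,0.73,0.08,0.02,-0.18,0.09,36],[-0.16,0.74,0.08,0.01,-0.18,0.08,36],[-0.14,0.73,0.08,0.02,-0.18,0.09,36],[-0.15,0.74,0.08,0.01,-0.18,0.08,36]]
[[-0.13,0.74,0.08,0.02,-0.18,0.09,36],[-0.13,0.74,0.09,0.01,-0.18,0.08,36],[-0.12,0.74,0.08,0.02,-0.19,0.09,36],[-0.12,0.74,0.09,0.01,-0.18,0.08,36],[-0.11,0.74,0.09,0.02,-0.18,0.09,36],[-0.11,0.74,0.08,0.01,-0.18,0.08,36],[-0.09,0.75,0.09,0.02,-0.18,0.09,36],[-0.09,0.74,0.09,0.01,-0.18,0.09,36]]
[[-0.09,0.74,0.09,0.02,-0.18,0.08,36],[-0.08,0.75,0.09,0.01,-0.18,0.09,36],[-0.07,0.75,0.09,0.02,-0.19,0.08,36],[-0.07,0.74,0.09,0.01,-0.18,0.09,36],[-0.05,0.75,0.09,0.02,-0.18,0.08,36],[-0.06,0.75,0.09,0.01,-0.18,0.09,36],[-0.04,0.74,0.09,0.02,-0.18,0.08,36],[-0.04,0.75,0.09,0.01,-0.18,0.09,36]]
[[0.14,0,0.39,0,0,0,36],[0.14,0,0.39,0,0,0,36],[0.14,0,0.39,0,0,0,36],[0.14,0,0.39,0,0,0,36],[0,0,0.31,0,0,0,36],[0,0,0.32,0,0,0,36],[0,0,0.31,0,0,0,36],[0,0,0.31,0,0,0,36]]
```

{"name": "jog_arm", "arguments": {"steps": [[[-0.02,0.01,0.57,0,-0.02,0,80],[-0.02,0,0.57,0,-0.01,0,80],[-0.02,0.01,0.56,0,-0.02,0,80],[-0.01,0,0.57,0,-0.01,0,80],[-0.02,0.01,0.57,0,-0.02,0,80],[-0.01,0,0.57,0,-0.01,0,80],[-0.02,0.01,0.57,0,-0.02,0,80],[-0.01,0,0.56,0,-0.01,0,80]]]}}

```text
time: 39.7
eef_pos: [0.5929, -0.3974, 0.0176]
tcp_rot: [0.001, -0.121, 0.993, -0.002]
ft_force: [0.8, -0.5, -1.0]
width: 0.08
gripper_force: 0.0
```

{"name": "jog_arm", "arguments": {"steps": [[[0,0,0,0,0,0,36],[0,0,0,0,0,0,36],[0,0,0,0,0,0,36],[0,0,0,0,0,0,36],[0,0,0,0,0,0,36],[0,0,0,0,0,0,36],[0,0,0,0,0,0,36],[0,0,0,0,0,0,36]]], "newtons": 30}}

```text
time: 40.37
eef_pos: [0.593, -0.3972, 0.0189]
tcp_rot: [0.001, -0.121, 0.993, -0.001]
ft_force: [-0.7, 1.3, 2.9]
width: 0.0424
gripper_force: 30.0
```

{"name": "jog_arm", "arguments": {"steps": [[[0,0,-0.85,0,0,0,36],[0,0,-0.85,0,0,0,36],[0,0,-0.85,0,0,0,36],[0,0,-0.85,0,0,0,36],[0,0,-0.85,0,0,0,36],[0,0,-0.85,0,0,0,36],[0,0,-0.85,0,0,0,36],[0,0,-0.85,0,0,0,36]]]}}

```text
time: 41.03
eef_pos: [0.5918, -0.3966, 0.2228]
tcp_rot: [0.001, -0.121, 0.993, -0.001]
ft_force: [-0.1, -0.6, -1.5]
width: 0.0423
gripper_force: 30.0
```

{"name": "jog_arm", "arguments": {"steps": [[[-0.18,0.73,0.07,0.02,-0.18,0.09,36],[-0.18,0.73,0.08,0.01,-0.18,0.08,36],[-0.18,0.73,0.07,0.02,-0.18,0.09,36],[-0.16,0.73,0.08,0.01,-0.19,0.08,36],[-0.16,0.73,0.08,0.02,-0.18,0.09,36],[-0.16,0.74,0.08,0.01,-0.18,0.08,36],[-0.14,0.73,0.08,0.02,-0.18,0.09,36],[-0.15,0.74,0.08,0.01,-0.18,0.08,36]]]}}

```text
time: 41.7
eef_pos: [0.5926, -0.2155, 0.2037]
tcp_rot: [0.059, -0.094, 0.994, 0.001]
ft_force: [-0.6, -0.7, -1.6]
width: 0.0423
gripper_force: 30.0
```

{"name": "jog_arm", "arguments": {"steps": [[[-0.13,0.74,0.08,0.02,-0.18,0.09,36],[-0.13,0.74,0.09,0.01,-0.18,0.08,36],[-0.12,0.74,0.08,0.02,-0.19,0.09,36],[-0.12,0.74,0.09,0.01,-0.18,0.08,36],[-0.11,0.74,0.09,0.02,-0.18,0.09,36],[-0.11,0.74,0.08,0.01,-0.18,0.08,36],[-0.09,0.75,0.09,0.02,-0.18,0.09,36],[-0.09,0.74,0.09,0.01,-0.18,0.09,36]]]}}

```text
time: 42.37
eef_pos: [0.5933, -0.0353, 0.1861]
tcp_rot: [0.117, -0.066, 0.991, 0.003]
ft_force: [-0.0, -0.5, -0.9]
width: 0.0424
gripper_force: 30.0
```

{"name": "jog_arm", "arguments": {"steps": [[[-0.09,0.74,0.09,0.02,-0.18,0.08,36],[-0.08,0.75,0.09,0.01,-0.18,0.09,36],[-0.07,0.75,0.09,0.02,-0.19,0.08,36],[-0.07,0.74,0.09,0.01,-0.18,0.09,36],[-0.05,0.75,0.09,0.02,-0.18,0.08,36],[-0.06,0.75,0.09,0.01,-0.18,0.09,36],[-0.04,0.74,0.09,0.02,-0.18,0.08,36],[-0.04,0.75,0.09,0.01,-0.18,0.09,36]]]}}

```text
time: 43.03
eef_pos: [0.5943, 0.1446, 0.1681]
tcp_rot: [0.174, -0.038, 0.984, 0.005]
ft_force: [1.2, -0.1, -1.4]
width: 0.0424
gripper_force: 30.0
```

```bash
cat > place.py <<'E'
# before lowering: how the carton sits in the tool frame (from wrist depth), then plan
import sys
from plan import *
st(); s=manip.get_state(); Rc=rot(s["tcp_rot"]); y=float(sys.argv[1])
f=optics.grab_frame("wrist"); W=cloud(f); T=Rc.inv().apply((W-s["eef_pos"]).reshape(-1,3))
m=(abs(T[:,1])<.03)&(T[:,0]<-.02)&(T[:,0]>-.08)&(T[:,2]<-.02)&(T[:,2]>-.04); 
if m.sum()>30: print("held top: far end tool x mm",np.percentile(T[m,0],1)*1000,"z",np.median(T[m,2])*1000,"y edges",np.percentile(T[m,1],[2,98])*1000,m.sum())
pd,Rd=deckp(.053,y,.060); p2,_=deckp(.053,y,.0225)
plan([(pd,Rd,36,4),(p2,Rd,36,4)])
save(f,"pl")
E
python3 place.py .036
```

```text
t 43.03 pos [0.5943 0.1446 0.1681] u,v [0.604  0.0963] thy 94.4 F [ 1.2 -0.1 -1.4] w 0.0424 g 30.0 q [-0.56 -0.01  0.22  1.94  0.12  0.88  1.24]
held top: far end tool x mm -45.48692009460566 z -25.231943896179313 y edges [-20.84916693  21.14131009] 1633
[[0.14,-0.05,0.38,0,0,0.01,36],[0.15,-0.05,0.39,0.01,0.01,0,36],[0.14,-0.05,0.38,0,0,0.01,36],[0.15,-0.05,0.38,0,0.01,0.01,36],[0,0,0.31,0,0,0,36],[0,0,0.32,0,0,0,36],[0,0,0.31,0,0,0,36],[0,0,0.31,0,0,0,36]]
```

{"name": "jog_arm", "arguments": {"steps": [[[0.14,-0.05,0.38,0,0,0.01,36],[0.15,-0.05,0.39,0.01,0.01,0,36],[0.14,-0.05,0.38,0,0,0.01,36],[0.15,-0.05,0.38,0,0.01,0.01,36],[0,0,0.28,0,0,0,36],[0,0,0.28,0,0,0,36],[0,0,0.28,0,0,0,36],[0,0,0.28,0,0,0,36]]]}}

```text
time: 43.75
eef_pos: [0.607, 0.1387, 0.0878]
tcp_rot: [0.174, -0.037, 0.984, 0.005]
ft_force: [0.7, 0.5, -1.2]
width: 0.0421
gripper_force: 30.0
```

{"name": "jog_arm", "arguments": {"steps": [[[0,0,0.04,0,0,0,36],[0,0,0,0,0,0,36],[0.05,0,0,0,0,0,36],[0.05,0,0,0,0,0,36],[0,0,0,0,0,0,36],[0,0,0,0,0,0,36],[0,0,0,0,0,0,36],[0,0,0,0,0,0,36]]]}}

```text
time: 44.42
eef_pos: [0.604, 0.1385, 0.0862]
tcp_rot: [0.174, -0.037, 0.984, 0.005]
ft_force: [0.9, -0.6, -2.0]
width: 0.0425
gripper_force: 30.0
```

```bash
cat > chk.py <<'E'
import sys
from plan import *
st(); s=manip.get_state(); Rc=rot(s["tcp_rot"]); y=float(sys.argv[1])
p2,Rd=deckp(.048,y,.022); print("tool err to (48,22)",np.round(Rc.inv().apply(p2-s["eef_pos"])*1000,1),"F tool",np.round(Rc.inv().apply(s["ft_force"]),1),"rot",np.round((Rc.inv()*Rd).as_rotvec(),3))
E
python3 chk.py .036
```

```text
t 44.42 pos [0.604  0.1385 0.0862] u,v [0.6132 0.0894] thy 94.3 F [ 0.9 -0.6 -2. ] w 0.0425 g 30.0 q [-0.54  0.09  0.23  2.02  0.1   0.7   1.26]
tool err to (48,22) [4.  7.4 4.3] F tool [-0.1 -0.7  2.2] rot [-0.004  0.001 -0.005]
```

{"name": "jog_arm", "arguments": {"steps": [[[0,0.06,0,0,0,-0.03,36],[0,0.06,0,0,0,-0.03,36],[0,0.06,0,0,0,0,36],[0,0.06,0,0,0,0,36],[0,0,0,0,0,0,36],[0,0,0.05,0,0,0,36],[0,0,0.03,0,0,0,36],[0,0,0,0,0,0,36]]]}}

```text
time: 45.08
eef_pos: [0.6041, 0.146, 0.0844]
tcp_rot: [0.174, -0.039, 0.984, 0.005]
ft_force: [-5.0, 0.4, 5.2]
width: 0.0421
gripper_force: 30.0
```

```bash
python3 chk.py .036; python3 chk.py .036
```

```text
t 45.08 pos [0.6041 0.146  0.0844] u,v [0.6139 0.0968] thy 94.56 F [-5.   0.4  5.2] w 0.0421 g 30.0 q [-0.55  0.1   0.23  2.01  0.1   0.7   1.25]
tool err to (48,22) [ 4.  -0.   2.4] F tool [ 2.9  0.8 -6.6] rot [-0.004  0.     0.   ]
t 45.08 pos [0.6041 0.146  0.0844] u,v [0.6139 0.0968] thy 94.56 F [-5.   0.4  5.2] w 0.0421 g 30.0 q [-0.55  0.1   0.23  2.01  0.1   0.7   1.25]
tool err to (48,22) [ 4.  -0.   2.4] F tool [ 2.9  0.8 -6.6] rot [-0.004  0.     0.   ]
```

{"name": "jog_arm", "arguments": {"steps": [[[0.05,0,-0.03,0,0,0,36],[0.05,0,0,0,0,0,36],[0.04,0,0,0,0,0,36],[0,0,0,0,0,0,36],[0,0,0,0,0,0,36],[0,0,0,0,0,0,36],[0,0,0,0,0,0,36],[0,0,0,0,0,0,36]]]}}

```text
time: 45.75
eef_pos: [0.6022, 0.1457, 0.0849]
tcp_rot: [0.176, -0.039, 0.984, 0.005]
ft_force: [5.3, -0.8, 4.1]
width: 0.0421
gripper_force: 30.0
```

```bash
python3 chk.py .036
```

```text
t 45.75 pos [0.6022 0.1457 0.0849] u,v [0.6119 0.0967] thy 94.56 F [ 5.3 -0.8  4.1] w 0.0421 g 30.0 q [-0.55  0.09  0.23  2.02  0.11  0.69  1.25]
tool err to (48,22) [2.4 0.1 3.6] F tool [-6.3 -1.3 -2.1] rot [-0.003  0.005  0.   ]
```

{"name": "jog_arm", "arguments": {"steps": [[[0,0,0,0,0,0,60],[0,0,0,0,0,0,60],[0,0,0,0,0,0,60],[0,0,0,0,0,0,60],[0,0,-0.4,0,0,0,60],[0,0,-0.8,0,0,0,60],[0,0,-1,0,0,0,60],[0,0,-1,0,0,0,60]]]}}

```text
time: 46.42
eef_pos: [0.5654, 0.1425, 0.1736]
tcp_rot: [0.172, -0.039, 0.984, 0.004]
ft_force: [0.2, -0.2, 0.5]
width: 0.0598
gripper_force: 0.0
```

```bash
python3 nxt.py 447 -420.5 -25
```

```text
t 46.42 pos [0.5654 0.1425 0.1736] u,v [0.5751 0.0965] thy 94.54 F [ 0.2 -0.2  0.5] w 0.0598 g 0.0 q [-0.57 -0.08  0.21  1.99  0.15  0.9   1.21]
(array([ 445.3, -420.5]), 95.4, 43.8, -25.5)
(array([ 444.4, -290.1]), 97.7, 46.9, -11.9)
bay 36 157 top-face u,v: ((-4.268365859985352, 33.721412658691406), (44.98236846923828, 47.700645446777344), 83.78604125976562)
bay 109 147 top-face u,v: ((-24.252708435058594, 107.53300476074219), (91.8428726196289, 43.98585510253906), 0.9083505272865295)
[[0,-0.24,-0.22,0.05,0.17,0.24,80],[0,-0.23,-0.21,0.04,0.18,0.24,80],[0,-0.24,-0.22,0.05,0.17,0.24,80],[0,-0.24,-0.22,0.05,0.18,0.23,80],[0,-0.24,-0.21,0.04,0.17,0.24,80],[-0.01,-0.24,-0.21,0.05,0.17,0.24,80],[-0.01,-0.24,-0.22,0.05,0.18,0.24,80],[0,-0.24,-0.21,0.05,0.17,0.24,80]]
[[0.09,-0.71,-0.02,0.03,0.12,0.19,80],[0.08,-0.72,-0.02,0.03,0.13,0.18,80],[0.08,-0.71,-0.01,0.03,0.12,0.19,80],[0.06,-0.72,-0.01,0.03,0.13,0.19,80],[0.05,-0.72,-0.01,0.03,0.12,0.18,80],[0.04,-0.71,-0.01,0.03,0.12,0.19,80],[0.03,-0.72,-0.01,0.03,0.13,0.18,80],[0.02,-0.72,0,0.04,0.12,0.19,80]]
[[0,-0.72,0,0.03,0.13,0.19,80],[0,-0.72,0,0.03,0.12,0.18,80],[-0.01,-0.72,0,0.03,0.12,0.19,80],[-0.03,-0.72,0,0.03,0.13,0.19,80],[-0.03,-0.72,0.01,0.03,0.12,0.18,80],[-0.05,-0.71,0,0.03,0.13,0.19,80],[-0.05,-0.72,0.01,0.03,0.12,0.18,80],[-0.07,-0.72,0.01,0.03,0.13,0.19,80]]
[[-0.08,-0.71,0.01,0.03,0.12,0.19,80],[-0.09,-0.72,0.01,0.03,0.12,0.18,80],[-0.1,-0.71,0.01,0.03,0.13,0.19,80],[-0.11,-0.71,0.01,0.03,0.12,0.19,80],[-0.12,-0.71,0.02,0.03,0.13,0.18,80],[-0.13,-0.71,0.01,0.03,0.12,0.19,80],[-0.14,-0.7,0.01,0.03,0.12,0.18,80],[-0.15,-0.7,0.02,0.03,0.13,0.19,80]]
[[0,0,0.25,0,0,0,80],[0,0,0.25,0,0,0,80],[0,0,0.25,0,0,0,80],[0,0,0.25,0,0,0,80],[0,0,0.25,0,0,0,80],[0,0,0.25,0,0,0,80],[0,0,0.25,0,0,0,80],[0,0,0.25,0,0,0,80]]
```

{"name": "jog_arm", "arguments": {"steps": [[[0,-0.24,-0.22,0.05,0.17,0.24,80],[0,-0.23,-0.21,0.04,0.18,0.24,80],[0,-0.24,-0.22,0.05,0.17,0.24,80],[0,-0.24,-0.22,0.05,0.18,0.23,80],[0,-0.24,-0.21,0.04,0.17,0.24,80],[-0.01,-0.24,-0.21,0.05,0.17,0.24,80],[-0.01,-0.24,-0.22,0.05,0.18,0.24,80],[0,-0.24,-0.21,0.05,0.17,0.24,80]]]}}

```text
time: 47.13
eef_pos: [0.5524, 0.085, 0.223]
tcp_rot: [0.118, 0.039, 0.992, 0.001]
ft_force: [0.2, -0.6, -0.9]
width: 0.0799
gripper_force: 0.0
```

{"name": "jog_arm", "arguments": {"steps": [[[0.09,-0.71,-0.02,0.03,0.12,0.19,80],[0.08,-0.72,-0.02,0.03,0.13,0.18,80],[0.08,-0.71,-0.01,0.03,0.12,0.19,80],[0.06,-0.72,-0.01,0.03,0.13,0.19,80],[0.05,-0.72,-0.01,0.03,0.12,0.18,80],[0.04,-0.71,-0.01,0.03,0.12,0.19,80],[0.03,-0.72,-0.01,0.03,0.13,0.18,80],[0.02,-0.72,0,0.04,0.12,0.19,80]]]}}

```text
time: 47.8
eef_pos: [0.5165, -0.0843, 0.2201]
tcp_rot: [0.078, 0.099, 0.992, -0.0]
ft_force: [0.3, 1.0, 0.7]
width: 0.0799
gripper_force: 0.0
```

{"name": "jog_arm", "arguments": {"steps": [[[0,-0.72,0,0.03,0.13,0.19,80],[0,-0.72,0,0.03,0.12,0.18,80],[-0.01,-0.72,0,0.03,0.12,0.19,80],[-0.03,-0.72,0,0.03,0.13,0.19,80],[-0.03,-0.72,0.01,0.03,0.12,0.18,80],[-0.05,-0.71,0,0.03,0.13,0.19,80],[-0.05,-0.72,0.01,0.03,0.12,0.18,80],[-0.07,-0.72,0.01,0.03,0.13,0.19,80]]]}}

```text
time: 48.47
eef_pos: [0.4811, -0.253, 0.2177]
tcp_rot: [0.037, 0.158, 0.987, -0.001]
ft_force: [0.2, -0.9, 0.9]
width: 0.0803
gripper_force: 0.0
```

{"name": "jog_arm", "arguments": {"steps": [[[-0.08,-0.71,0.01,0.03,0.12,0.19,80],[-0.09,-0.72,0.01,0.03,0.12,0.18,80],[-0.1,-0.71,0.01,0.03,0.13,0.19,80],[-0.11,-0.71,0.01,0.03,0.12,0.19,80],[-0.12,-0.71,0.02,0.03,0.13,0.18,80],[-0.13,-0.71,0.01,0.03,0.12,0.19,80],[-0.14,-0.7,0.01,0.03,0.12,0.18,80],[-0.15,-0.7,0.02,0.03,0.13,0.19,80]]]}}

```text
time: 49.13
eef_pos: [0.4459, -0.4215, 0.215]
tcp_rot: [-0.003, 0.217, 0.976, -0.002]
ft_force: [0.6, 0.3, 0.4]
width: 0.0801
gripper_force: 0.0
```

{"name": "jog_arm", "arguments": {"steps": [[[0,0,0.25,0,0,0,80],[0,0,0.25,0,0,0,80],[0,0,0.25,0,0,0,80],[0,0,0.25,0,0,0,80],[0,0,0.25,0,0,0,80],[0,0,0.25,0,0,0,80],[0,0,0.25,0,0,0,80],[0,0,0.25,0,0,0,80]]]}}

```text
time: 49.8
eef_pos: [0.4461, -0.4209, 0.154]
tcp_rot: [-0.003, 0.216, 0.976, -0.002]
ft_force: [-0.3, 0.4, 0.2]
width: 0.0798
gripper_force: 0.0
```

```bash
python3 pick.py -.036
```

```text
t 49.8 pos [ 0.4461 -0.4209  0.154 ] u,v [ 0.4108 -0.4555] thy 65.02 F [-0.3  0.4  0.2] w 0.0798 g 0.0 q [ 0.06  0.34  0.8   1.63 -0.24  1.28  2.04]
wrist [(array([ 447.5, -420.5]), 95.8, 44.7, -24.2)]
side [(array([ 447.5, -423.2]), 96.5, 45.4, -23.5)]
use [ 447.   -421.35] -23.85
[[-0.01,0,0.57,-0.01,-0.01,-0.03,80],[-0.01,0,0.57,-0.01,-0.01,-0.03,80],[-0.01,0.01,0.57,0,-0.01,-0.03,80],[-0.01,0,0.58,-0.01,-0.02,-0.04,80],[-0.01,0,0.57,-0.01,-0.01,-0.03,80],[-0.01,0,0.57,-0.01,-0.01,-0.03,80],[-0.01,0,0.57,0,-0.01,-0.03,80],[-0.01,0,0.57,-0.01,-0.01,-0.03,80]]
carry
[[0,0,-0.85,0,0,0,36],[0,0,-0.85,0,0,0,36],[0,0,-0.85,0,0,0,36],[0,0,-0.85,0,0,0,36],[0,0,-0.85,0,0,0,36],[0,0,-0.85,0,0,0,36],[0,0,-0.85,0,0,0,36],[0,0,-0.85,0,0,0,36]]
[[0.09,0.71,0.07,-0.05,-0.18,-0.26,36],[0.07,0.72,0.08,-0.04,-0.18,-0.25,36],[0.05,0.71,0.07,-0.05,-0.17,-0.26,36],[0.05,0.72,0.08,-0.04,-0.18,-0.25,36],[0.03,0.72,0.08,-0.05,-0.18,-0.26,36],[0.02,0.71,0.08,-0.04,-0.18,-0.26,36],[0,0.72,0.08,-0.05,-0.18,-0.25,36],[-0.01,0.72,0.09,-0.04,-0.17,-0.26,36]]
[[-0.02,0.72,0.09,-0.05,-0.18,-0.26,36],[-0.04,0.71,0.09,-0.04,-0.18,-0.25,36],[-0.05,0.71,0.1,-0.05,-0.18,-0.26,36],[-0.06,0.72,0.09,-0.04,-0.18,-0.25,36],[-0.08,0.71,0.11,-0.05,-0.17,-0.26,36],[-0.09,0.71,0.1,-0.04,-0.18,-0.26,36],[-0.1,0.7,0.11,-0.05,-0.18,-0.25,36],[-0.12,0.71,0.12,-0.04,-0.18,-0.26,36]]
[[-0.12,0.7,0.12,-0.05,-0.18,-0.25,36],[-0.14,0.69,0.12,-0.04,-0.17,-0.26,36],[-0.16,0.7,0.13,-0.05,-0.18,-0.26,36],[-0.16,0.69,0.13,-0.04,-0.18,-0.25,36],[-0.18,0.69,0.14,-0.05,-0.18,-0.26,36],[-0.19,0.68,0.14,-0.04,-0.18,-0.26,36],[-0.2,0.67,0.14,-0.05,-0.17,-0.25,36],[-0.22,0.68,0.16,-0.04,-0.18,-0.26,36]]
[[0.14,0,0.39,0,0,0,36],[0.15,0,0.39,0,0,0,36],[0.14,0,0.39,0,0,0,36],[0.14,0,0.39,0,0,0,36],[0,0,0.31,0,0,0,36],[0,0,0.32,0,0,0,36],[0,0,0.31,0,0,0,36],[0,0,0.31,0,0,0,36]]
```

{"name": "jog_arm", "arguments": {"steps": [[[-0.01,0,0.57,-0.01,-0.01,-0.03,80],[-0.01,0,0.57,-0.01,-0.01,-0.03,80],[-0.01,0.01,0.57,0,-0.01,-0.03,80],[-0.01,0,0.58,-0.01,-0.02,-0.04,80],[-0.01,0,0.57,-0.01,-0.01,-0.03,80],[-0.01,0,0.57,-0.01,-0.01,-0.03,80],[-0.01,0,0.57,0,-0.01,-0.03,80],[-0.01,0,0.57,-0.01,-0.01,-0.03,80]]]}}

```text
time: 50.57
eef_pos: [0.4482, -0.4227, 0.0172]
tcp_rot: [0.001, 0.207, 0.978, -0.001]
ft_force: [0.2, 0.3, -0.5]
width: 0.0799
gripper_force: 0.0
```

{"name": "jog_arm", "arguments": {"steps": [[[0,0,0,0,0,0,36],[0,0,0,0,0,0,36],[0,0,0,0,0,0,36],[0,0,0,0,0,0,36],[0,0,0,0,0,0,36],[0,0,0,0,0,0,36],[0,0,0,0,0,0,36],[0,0,0,0,0,0,36]]]}}

```text
time: 51.23
eef_pos: [0.4484, -0.4226, 0.0184]
tcp_rot: [0.002, 0.207, 0.978, -0.001]
ft_force: [0.3, 0.8, 3.1]
width: 0.0426
gripper_force: 30.0
```

{"name": "jog_arm", "arguments": {"steps": [[[0,0,-0.85,0,0,0,36],[0,0,-0.85,0,0,0,36],[0,0,-0.85,0,0,0,36],[0,0,-0.85,0,0,0,36],[0,0,-0.85,0,0,0,36],[0,0,-0.85,0,0,0,36],[0,0,-0.85,0,0,0,36],[0,0,-0.85,0,0,0,36]]]}}

```text
time: 51.9
eef_pos: [0.4471, -0.4219, 0.2227]
tcp_rot: [0.001, 0.207, 0.978, -0.001]
ft_force: [1.8, 0.3, -1.7]
width: 0.0428
gripper_force: 30.0
```

{"name": "jog_arm", "arguments": {"steps": [[[0.09,0.71,0.07,-0.05,-0.18,-0.26,36],[0.07,0.72,0.08,-0.04,-0.18,-0.25,36],[0.05,0.71,0.07,-0.05,-0.17,-0.26,36],[0.05,0.72,0.08,-0.04,-0.18,-0.25,36],[0.03,0.72,0.08,-0.05,-0.18,-0.26,36],[0.02,0.71,0.08,-0.04,-0.18,-0.26,36],[0,0.72,0.08,-0.05,-0.18,-0.25,36],[-0.01,0.72,0.09,-0.04,-0.17,-0.26,36]]]}}

```text
time: 52.57
eef_pos: [0.4979, -0.2563, 0.2039]
tcp_rot: [0.06, 0.125, 0.99, 0.002]
ft_force: [1.0, 0.3, -0.7]
width: 0.0427
gripper_force: 30.0
```

{"name": "jog_arm", "arguments": {"steps": [[[-0.02,0.72,0.09,-0.05,-0.18,-0.26,36],[-0.04,0.71,0.09,-0.04,-0.18,-0.25,36],[-0.05,0.71,0.1,-0.05,-0.18,-0.26,36],[-0.06,0.72,0.09,-0.04,-0.18,-0.25,36],[-0.08,0.71,0.11,-0.05,-0.17,-0.26,36],[-0.09,0.71,0.1,-0.04,-0.18,-0.26,36],[-0.1,0.7,0.11,-0.05,-0.18,-0.25,36],[-0.12,0.71,0.12,-0.04,-0.18,-0.26,36]]]}}

```text
time: 53.23
eef_pos: [0.5491, -0.091, 0.1864]
tcp_rot: [0.118, 0.043, 0.992, 0.004]
ft_force: [-0.6, -0.3, -1.3]
width: 0.0427
gripper_force: 30.0
```

{"name": "jog_arm", "arguments": {"steps": [[[-0.12,0.7,0.12,-0.05,-0.18,-0.25,36],[-0.14,0.69,0.12,-0.04,-0.17,-0.26,36],[-0.16,0.7,0.13,-0.05,-0.18,-0.26,36],[-0.16,0.69,0.13,-0.04,-0.18,-0.25,36],[-0.18,0.69,0.14,-0.05,-0.18,-0.26,36],[-0.19,0.68,0.14,-0.04,-0.18,-0.26,36],[-0.2,0.67,0.14,-0.05,-0.17,-0.25,36],[-0.22,0.68,0.16,-0.04,-0.18,-0.26,36]]]}}

```text
time: 53.9
eef_pos: [0.6001, 0.0745, 0.1691]
tcp_rot: [0.175, -0.041, 0.984, 0.006]
ft_force: [-0.8, 0.6, -1.1]
width: 0.0425
gripper_force: 30.0
```

```bash
python3 place.py -.036; python3 chk.py -.036
```

```text
t 53.9 pos [0.6001 0.0745 0.1691] u,v [0.6042 0.0259] thy 94.72 F [-0.8  0.6 -1.1] w 0.0425 g 30.0 q [-0.52 -0.04  0.32  1.96  0.07  0.87  1.42]
held top: far end tool x mm -45.01918547542006 z -25.717211841659186 y edges [-20.84914074  21.1793761 ] 1637
[[0.16,-0.05,0.39,0.01,0.01,0.03,36],[0.16,-0.06,0.38,0,0.01,0.02,36],[0.16,-0.06,0.39,0.01,0.01,0.03,36],[0.16,-0.05,0.39,0,0.01,0.02,36],[0,0,0.31,0,0,0,36],[0,0,0.31,0,0,0,36],[0,0,0.32,0,0,0,36],[0,0,0.31,0,0,0,36]]
t 53.95 pos [0.6002 0.08   0.1683] u,v [0.6047 0.0315] thy 95.1 F [-1.4  4.  -1.7] w 0.0426 g 30.0 q [-0.52 -0.04  0.32  1.96  0.07  0.86  1.42]
tool err to (48,22) [24.4 -6.6 84.4] F tool [1.5 4.1 1.3] rot [0.002 0.003 0.008]
```

{"name": "jog_arm", "arguments": {"steps": [[[0.15,0,0.39,0,0,0,36],[0.15,0,0.39,0,0,0,36],[0.15,0,0.39,0,0,0,36],[0.15,0,0.39,0,0,0,36],[0,0,0.27,0,0,0,36],[0,0,0.27,0,0,0,36],[0,0,0.27,0,0,0,36],[0,0,0.27,0,0,0,36]]]}}

```text
time: 54.62
eef_pos: [0.6107, 0.0734, 0.0885]
tcp_rot: [0.175, -0.04, 0.984, 0.006]
ft_force: [-0.1, 0.3, -0.3]
width: 0.042
gripper_force: 30.0
```

{"name": "jog_arm", "arguments": {"steps": [[[0,0,0.04,0,0,0,36],[0,0,0,0,0,0,36],[0,0,0,0,0,0,36],[0,0,0,0,0,0,36],[0,0,0,0,0,0,36],[0,0,0,0,0,0,36],[0,0,0,0,0,0,36],[0,0,0,0,0,0,36]]]}}

```text
time: 55.28
eef_pos: [0.6104, 0.0732, 0.0879]
tcp_rot: [0.175, -0.04, 0.984, 0.006]
ft_force: [-0.1, 0.0, -1.4]
width: 0.0425
gripper_force: 30.0
```

```bash
python3 chk.py -.036
```

```text
t 55.28 pos [0.6104 0.0732 0.0879] u,v [0.6143 0.0238] thy 94.61 F [-0.1  0.  -1.4] w 0.0425 g 30.0 q [-0.51  0.07  0.34  2.03  0.02  0.69  1.46]
tool err to (48,22) [5.6 1.  5.5] F tool [0.6 0.  1.3] rot [-0.002  0.002  0.001]
```

{"name": "jog_arm", "arguments": {"steps": [[[0,0.03,0.05,0,0,0,36],[0,0,0.05,0,0,0,36],[0,0,0,0,0,0,36],[0.05,0,0,0,0,0,36],[0.05,0,0,0,0,0,36],[0.04,0,0,0,0,0,36],[0,0,0,0,0,0,36],[0,0,0,0,0,0,36]]]}}

```text
time: 55.95
eef_pos: [0.6088, 0.074, 0.0847]
tcp_rot: [0.176, -0.04, 0.984, 0.006]
ft_force: [3.2, 0.3, 2.9]
width: 0.0428
gripper_force: 30.0
```

```bash
python3 chk.py -.036
```

```text
t 55.95 pos [0.6088 0.074  0.0847] u,v [0.6128 0.0247] thy 94.61 F [3.2 0.3 2.9] w 0.0428 g 30.0 q [-0.51  0.07  0.33  2.04  0.02  0.68  1.46]
tool err to (48,22) [3.1 0.1 3. ] F tool [-4.   0.  -1.6] rot [-0.002  0.005  0.   ]
```

{"name": "jog_arm", "arguments": {"steps": [[[0,0,0,0,0,0,60],[0,0,0,0,0,0,60],[0,0,0,0,0,0,60],[0,0,0,0,0,0,60],[0,0,-0.4,0,0,0,60],[0,0,-0.8,0,0,0,60],[0,0,-1,0,0,0,60],[0,0,-1,0,0,0,60]]]}}

```text
time: 56.62
eef_pos: [0.5729, 0.0708, 0.1741]
tcp_rot: [0.173, -0.04, 0.984, 0.005]
ft_force: [0.8, -0.2, 0.4]
width: 0.0601
gripper_force: 0.0
```

```bash
sed -i 's/,80,24),(p,Rt,80,8)/,80,16),(p,Rt,80,8)/' nxt.py; python3 nxt.py 446 -291 -11.5
```

```text
t 56.62 pos [0.5729 0.0708 0.1741] u,v [0.5767 0.0244] thy 94.58 F [ 0.8 -0.2  0.4] w 0.0601 g 0.0 q [-0.53 -0.1   0.31  2.01  0.1   0.89  1.39]
(array([ 400.7, -299.1]), 93.6, 47.3, -12.5)
bay -36 146 top-face u,v: ((-4.857717514038086, -37.16524887084961), (41.38493728637695, 53.14804458618164), 84.98165893554688)
bay 36 138 top-face u,v: ((-24.91124725341797, 37.210968017578125), (41.456459045410156, 91.66773986816406), 84.66067504882812)
bay 109 367 top-face u,v: ((-24.530956268310547, 107.74020385742188), (94.99980926513672, 44.67872619628906), 0.8528071641921997)
[[0,-0.15,-0.22,0.03,0.18,0.13,80],[0,-0.15,-0.21,0.02,0.17,0.13,80],[0,-0.15,-0.22,0.03,0.18,0.13,80],[0.01,-0.15,-0.21,0.03,0.18,0.13,80],[0,-0.15,-0.22,0.02,0.18,0.12,80],[0.01,-0.15,-0.21,0.03,0.17,0.13,80],[0.01,-0.15,-0.21,0.03,0.18,0.13,80],[0.01,-0.15,-0.22,0.02,0.18,0.13,80]]
[[0.23,-0.68,-0.04,0.03,0.19,0.15,80],[0.23,-0.68,-0.04,0.02,0.19,0.15,80],[0.21,-0.69,-0.03,0.03,0.19,0.16,80],[0.21,-0.68,-0.03,0.02,0.19,0.15,80],[0.2,-0.69,-0.02,0.03,0.19,0.15,80],[0.2,-0.7,-0.02,0.02,0.19,0.15,80],[0.18,-0.69,-0.02,0.03,0.19,0.16,80],[0.18,-0.7,-0.01,0.02,0.19,0.15,80]]
[[0.16,-0.7,0,0.03,0.19,0.15,80],[0.16,-0.7,0,0.02,0.18,0.15,80],[0.15,-0.7,0,0.03,0.19,0.16,80],[0.15,-0.71,0,0.02,0.19,0.15,80],[0.13,-0.71,0.01,0.03,0.19,0.15,80],[0.12,-0.7,0.01,0.02,0.19,0.15,80],[0.12,-0.71,0.02,0.03,0.19,0.15,80],[0.11,-0.71,0.01,0.02,0.19,0.16,80]]
[[0,0,0.25,0,0,0,80],[0,0,0.25,0,0,0,80],[0,0,0.25,0,0,0,80],[0,0,0.25,0,0,0,80],[0,0,0.25,0,0,0,80],[0,0,0.25,0,0,0,80],[0,0,0.25,0,0,0,80],[0,-0.01,0.25,0,0,0,80]]
```

```bash
python3 nxt.py 402.5 -300 -12
```

```text
t 56.67 pos [0.5755 0.0715 0.1815] u,v [0.5793 0.025 ] thy 94.58 F [0.6 1.4 3.1] w 0.0597 g 0.0 q [-0.53 -0.11  0.31  2.    0.1   0.89  1.39]
(array([ 400.3, -299.5]), 93.8, 46.3, -10.9)
bay -36 130 top-face u,v: ((-2.622314453125, -37.30657958984375), (41.35999298095703, 49.06022262573242), 85.20642852783203)
bay 36 121 top-face u,v: ((-23.192506790161133, 36.761104583740234), (41.582611083984375, 87.90349578857422), 85.19441223144531)
bay 109 363 top-face u,v: ((-25.100723266601562, 107.75138854980469), (92.73707580566406, 44.85110855102539), 0.19695499539375305)
[[0.01,-0.15,-0.23,0.03,0.17,0.13,80],[0.01,-0.15,-0.22,0.02,0.17,0.14,80],[0.01,-0.15,-0.23,0.03,0.17,0.13,80],[0.02,-0.15,-0.22,0.02,0.16,0.14,80],[0.01,-0.15,-0.23,0.03,0.17,0.13,80],[0.02,-0.16,-0.22,0.02,0.17,0.14,80],[0.01,-0.15,-0.23,0.03,0.17,0.13,80],[0.02,-0.15,-0.22,0.02,0.17,0.14,80]]
[[0.31,-0.7,-0.07,0.03,0.19,0.16,80],[0.31,-0.7,-0.06,0.03,0.2,0.15,80],[0.3,-0.71,-0.05,0.03,0.19,0.16,80],[0.28,-0.71,-0.05,0.02,0.2,0.16,80],[0.29,-0.71,-0.04,0.03,0.19,0.15,80],[0.27,-0.72,-0.04,0.03,0.2,0.16,80],[0.26,-0.72,-0.03,0.03,0.19,0.16,80],[0.26,-0.73,-0.02,0.03,0.2,0.15,80]]
[[0.24,-0.73,-0.02,0.03,0.19,0.16,80],[0.24,-0.73,-0.01,0.02,0.19,0.15,80],[0.23,-0.73,-0.01,0.03,0.2,0.16,80],[0.22,-0.74,0,0.03,0.19,0.16,80],[0.21,-0.74,0,0.03,0.2,0.15,80],[0.2,-0.74,0.01,0.03,0.19,0.16,80],[0.2,-0.75,0.01,0.03,0.2,0.16,80],[0.18,-0.74,0.02,0.02,0.19,0.15,80]]
[[0,0,0.25,0,0,0,80],[0,0,0.25,0,0,0,80],[0,0,0.25,0,0,0,80],[0,0,0.25,0,0,0,80],[0,0,0.25,0,0,0,80],[0,0,0.25,0,0,0,80],[0,0,0.25,0,0,0,80],[0,0,0.25,0,0,0,80]]
```

{"name": "jog_arm", "arguments": {"steps": [[[0.01,-0.15,-0.22,0.03,0.17,0.13,80],[0.01,-0.15,-0.22,0.02,0.17,0.14,80],[0.01,-0.15,-0.22,0.03,0.17,0.13,80],[0.02,-0.15,-0.22,0.02,0.16,0.14,80],[0.01,-0.15,-0.22,0.03,0.17,0.13,80],[0.02,-0.16,-0.22,0.02,0.17,0.14,80],[0.01,-0.15,-0.22,0.03,0.17,0.13,80],[0.02,-0.15,-0.22,0.02,0.17,0.14,80]]]}}

```text
time: 57.38
eef_pos: [0.5563, 0.0338, 0.2228]
tcp_rot: [0.12, 0.004, 0.993, 0.003]
ft_force: [0.4, 0.6, 0.8]
width: 0.08
gripper_force: 0.0
```

{"name": "jog_arm", "arguments": {"steps": [[[0.31,-0.7,-0.07,0.03,0.19,0.16,80],[0.31,-0.7,-0.06,0.03,0.2,0.15,80],[0.3,-0.71,-0.05,0.03,0.19,0.16,80],[0.28,-0.71,-0.05,0.02,0.2,0.16,80],[0.29,-0.71,-0.04,0.03,0.19,0.15,80],[0.27,-0.72,-0.04,0.03,0.2,0.16,80],[0.26,-0.72,-0.03,0.03,0.19,0.16,80],[0.26,-0.73,-0.02,0.03,0.2,0.15,80]]]}}

```text
time: 58.05
eef_pos: [0.4779, -0.134, 0.2188]
tcp_rot: [0.058, 0.055, 0.997, 0.001]
ft_force: [-0.8, 0.3, 0.9]
width: 0.0799
gripper_force: 0.0
```

{"name": "jog_arm", "arguments": {"steps": [[[0.24,-0.73,-0.02,0.03,0.19,0.16,80],[0.24,-0.73,-0.01,0.02,0.19,0.15,80],[0.23,-0.73,-0.01,0.03,0.2,0.16,80],[0.22,-0.74,0,0.03,0.19,0.16,80],[0.21,-0.74,0,0.03,0.2,0.15,80],[0.2,-0.74,0.01,0.03,0.19,0.16,80],[0.2,-0.75,0.01,0.03,0.2,0.16,80],[0.18,-0.74,0.02,0.02,0.19,0.15,80]]]}}

```text
time: 58.72
eef_pos: [0.4, -0.301, 0.2149]
tcp_rot: [-0.005, 0.105, 0.994, -0.002]
ft_force: [1.1, -1.0, -1.1]
width: 0.0801
gripper_force: 0.0
```

{"name": "jog_arm", "arguments": {"steps": [[[0,0,0.25,0,0,0,80],[0,0,0.25,0,0,0,80],[0,0,0.25,0,0,0,80],[0,0,0.25,0,0,0,80],[0,0,0.25,0,0,0,80],[0,0,0.25,0,0,0,80],[0,0,0,0,0,0,80],[0,0,0,0,0,0,80]]]}}

```text
time: 59.38
eef_pos: [0.4006, -0.2999, 0.1695]
tcp_rot: [-0.005, 0.104, 0.995, -0.002]
ft_force: [1.0, 0.1, 0.0]
width: 0.08
gripper_force: 0.0
```

```bash
sed -i 's/36,24),(pd,Rd,36,4)/36,16),(pd+[0,0,.05],Rd,36,8),(pd,Rd,36,4)/' pick.py; python3 pick.py -.109
```

```text
t 59.38 pos [ 0.4006 -0.2999  0.1695] u,v [ 0.3751 -0.3312] thy 78.04 F [1.  0.1 0. ] w 0.08 g 0.0 q [-0.19  0.01  0.79  1.87  0.    1.27  1.96]
wrist [(array([ 402.2, -299.2]), 95.8, 44.6, -10.9)]
side [(array([ 402.5, -300.8]), 96.1, 48.5, -9.9)]
use [ 401.85 -299.5 ] -10.4
[[-0.01,0.01,0.64,-0.01,-0.01,-0.04,80],[0,0,0.65,0,-0.01,-0.05,80],[-0.01,0.01,0.64,-0.01,-0.01,-0.04,80],[-0.01,0.01,0.64,-0.01,-0.02,-0.04,80],[0,0,0.64,-0.01,-0.01,-0.05,80],[-0.01,0.01,0.65,0,-0.01,-0.04,80],[0,0,0.64,-0.01,-0.01,-0.04,80],[0,0.01,0.64,-0.01,-0.01,-0.04,80]]
carry
[[0,0,-0.85,0,0,0,36],[0,0,-0.85,0,0,0,36],[0,0,-0.85,0,0,0,36],[0,0,-0.85,0,0,0,36],[0,0,-0.85,0,0,0,36],[0,0,-0.85,0,0,0,36],[0,0,-0.85,0,0,0,36],[0,0,-0.85,0,0,0,36]]
[[-0.3,0.69,0.11,-0.04,-0.27,-0.2,36],[-0.31,0.69,0.11,-0.03,-0.27,-0.21,36],[-0.32,0.68,0.13,-0.04,-0.27,-0.2,36],[-0.33,0.67,0.13,-0.03,-0.27,-0.2,36],[-0.34,0.67,0.15,-0.04,-0.28,-0.2,36],[-0.34,0.66,0.15,-0.03,-0.27,-0.21,36],[-0.35,0.66,0.16,-0.04,-0.27,-0.2,36],[-0.36,0.65,0.17,-0.04,-0.27,-0.2,36]]
[[-0.36,0.64,0.19,-0.03,-0.27,-0.2,36],[-0.37,0.64,0.19,-0.04,-0.27,-0.21,36],[-0.38,0.63,0.2,-0.03,-0.27,-0.2,36],[-0.38,0.63,0.21,-0.04,-0.27,-0.2,36],[-0.39,0.61,0.22,-0.03,-0.27,-0.21,36],[-0.39,0.61,0.23,-0.04,-0.28,-0.2,36],[-0.4,0.61,0.24,-0.04,-0.27,-0.2,36],[-0.4,0.59,0.26,-0.03,-0.27,-0.2,36]]
[[0,0,0,0,0,0,36],[0,0,0,0,0,0,36],[0,0,0,0,0,0,36],[0,0,0,0,0,0,36],[0,0,0,0,0,0,36],[0,0,0,0,0,0,36],[0,0,0,0,0,0,36],[0,0,0,0,0,0,36]]
[[0.14,0,0.39,0,0,0,36],[0.14,0,0.39,0,0,0,36],[0.15,0,0.39,0,0,0,36],[0.14,0,0.39,0,0,0,36],[0,0,0.31,0,0,0,36],[0,0,0.32,0,0,0,36],[0,0,0.31,0,0,0,36],[0,0,0.31,0,0,0,36]]
```

{"name": "jog_arm", "arguments": {"steps": [[[-0.01,0.01,0.64,-0.01,-0.01,-0.04,80],[0,0,0.65,0,-0.01,-0.05,80],[-0.01,0.01,0.64,-0.01,-0.01,-0.04,80],[-0.01,0.01,0.64,-0.01,-0.02,-0.04,80],[0,0,0.64,-0.01,-0.01,-0.05,80],[-0.01,0.01,0.65,0,-0.01,-0.04,80],[0,0,0.64,-0.01,-0.01,-0.04,80],[0,0.01,0.64,-0.01,-0.01,-0.04,80]]]}}

```text
time: 60.15
eef_pos: [0.4021, -0.2997, 0.0155]
tcp_rot: [0.0, 0.091, 0.996, -0.0]
ft_force: [-0.1, 0.2, -0.5]
width: 0.0803
gripper_force: 0.0
```

{"name": "jog_arm", "arguments": {"steps": [[[0,0,0,0,0,0,36],[0,0,0,0,0,0,36],[0,0,0,0,0,0,36],[0,0,0,0,0,0,36],[0,0,0,0,0,0,36],[0,0,0,0,0,0,36],[0,0,0,0,0,0,36],[0,0,0,0,0,0,36]]]}}

```text
time: 60.82
eef_pos: [0.4021, -0.2995, 0.0165]
tcp_rot: [0.0, 0.091, 0.996, 0.0]
ft_force: [-0.6, 0.9, 3.9]
width: 0.0431
gripper_force: 30.0
```

{"name": "jog_arm", "arguments": {"steps": [[[0,0,-0.85,0,0,0,36],[0,0,-0.85,0,0,0,36],[0,0,-0.85,0,0,0,36],[0,0,-0.85,0,0,0,36],[0,0,-0.85,0,0,0,36],[0,0,-0.85,0,0,0,36],[0,0,-0.85,0,0,0,36],[0,0,-0.85,0,0,0,36]]]}}

```text
time: 61.48
eef_pos: [0.401, -0.2993, 0.2208]
tcp_rot: [-0.0, 0.091, 0.996, 0.0]
ft_force: [0.6, 0.2, -2.0]
width: 0.0432
gripper_force: 30.0
```

{"name": "jog_arm", "arguments": {"steps": [[[-0.3,0.69,0.11,-0.04,-0.27,-0.2,36],[-0.31,0.69,0.11,-0.03,-0.27,-0.21,36],[-0.32,0.68,0.13,-0.04,-0.27,-0.2,36],[-0.33,0.67,0.13,-0.03,-0.27,-0.2,36],[-0.34,0.67,0.15,-0.04,-0.28,-0.2,36],[-0.34,0.66,0.15,-0.03,-0.27,-0.21,36],[-0.35,0.66,0.16,-0.04,-0.27,-0.2,36],[-0.36,0.65,0.17,-0.04,-0.27,-0.2,36]]]}}

```text
time: 62.15
eef_pos: [0.503, -0.1486, 0.1936]
tcp_rot: [0.087, 0.026, 0.996, 0.004]
ft_force: [-0.9, 0.4, -1.4]
width: 0.0434
gripper_force: 30.0
```

{"name": "jog_arm", "arguments": {"steps": [[[-0.36,0.64,0.19,-0.03,-0.27,-0.2,36],[-0.37,0.64,0.19,-0.04,-0.27,-0.21,36],[-0.38,0.63,0.2,-0.03,-0.27,-0.2,36],[-0.38,0.63,0.21,-0.04,-0.27,-0.2,36],[-0.39,0.61,0.22,-0.03,-0.27,-0.21,36],[-0.39,0.61,0.23,-0.04,-0.28,-0.2,36],[-0.4,0.61,0.24,-0.04,-0.27,-0.2,36],[-0.4,0.59,0.26,-0.03,-0.27,-0.2,36]]]}}

```text
time: 62.82
eef_pos: [0.6043, 0.0011, 0.1672]
tcp_rot: [0.173, -0.04, 0.984, 0.007]
ft_force: [0.2, -0.6, -1.0]
width: 0.043
gripper_force: 30.0
```

{"name": "jog_arm", "arguments": {"steps": [[[0,0,0,0,0,0,36],[0,0,0,0,0,0,36],[0,0,0,0,0,0,36],[0,0,0,0,0,0,36],[0,0,0,0,0,0,36],[0,0,0,0,0,0,36],[0,0,0,0,0,0,36],[0,0,0,0,0,0,36]]]}}

```text
time: 63.48
eef_pos: [0.6043, -0.0001, 0.1681]
tcp_rot: [0.173, -0.039, 0.984, 0.007]
ft_force: [0.8, 0.2, -1.9]
width: 0.0432
gripper_force: 30.0
```

```bash
python3 place.py -.109
```

```text
t 63.48 pos [ 6.043e-01 -1.000e-04  1.681e-01] u,v [ 0.6024 -0.0488] thy 94.54 F [ 0.8  0.2 -1.9] w 0.0432 g 30.0 q [-0.49 -0.04  0.45  1.97  0.    0.86  1.61]
held top: far end tool x mm -43.56502433882005 z -27.736238216659736 y edges [-21.18570948  20.89730897] 1666
[[0.14,0,0.39,0,0,0,36],[0.14,0.01,0.39,0,0,-0.01,36],[0.14,0,0.39,0,0,0,36],[0.14,0.01,0.39,0,0,-0.01,36],[0,0,0.31,0,0,0,36],[0,0,0.32,0,0,0,36],[0,0,0.31,0,0,0,36],[0,0,0.31,0,0,0,36]]
```

{"name": "jog_arm", "arguments": {"steps": [[[0.12,0,0.39,0,0,0,36],[0.12,0.01,0.39,0,0,0,36],[0.12,0,0.39,0,0,0,36],[0.12,0.01,0.39,0,0,0,36],[0,0,0.31,0,0,0,36],[0,0,0.31,0,0,0,36],[0,0,0.28,0,0,0,36],[0,0,0.25,0,0,0,36]]]}}

```text
time: 64.2
eef_pos: [0.6191, 0.0021, 0.0861]
tcp_rot: [0.174, -0.039, 0.984, 0.007]
ft_force: [-0.3, 0.9, -1.0]
width: 0.0431
gripper_force: 30.0
```

{"name": "jog_arm", "arguments": {"steps": [[[0,0,0.04,0,0,0,36],[0,0,0.03,0,0,0,36],[0,0,0,0,0,0,36],[0,0,0,0,0,0,36],[0,0,0,0,0,0,36],[0,0,0,0,0,0,36],[0,0,0,0,0,0,36],[0,0,0,0,0,0,36]]]}}

```text
time: 64.87
eef_pos: [0.6193, 0.0021, 0.0849]
tcp_rot: [0.174, -0.039, 0.984, 0.007]
ft_force: [-0.1, 0.2, -0.8]
width: 0.0434
gripper_force: 30.0
```

```bash
python3 chk.py -.109
```

```text
t 64.87 pos [0.6193 0.0021 0.0849] u,v [ 0.6175 -0.0477] thy 94.57 F [-0.1  0.2 -0.8] w 0.0434 g 30.0 q [-0.48  0.09  0.46  2.03 -0.09  0.69  1.69]
tool err to (48,22) [ 7.5 -0.5  1.6] F tool [0.4 0.2 0.7] rot [ 0.     0.    -0.001]
```

Down 1.8 mm, then slide ~5 mm to the lip.

{"name": "jog_arm", "arguments": {"steps": [[[0,0,0.05,0,0,0,36],[0,0,0.01,0,0,0,36],[0,0,0,0,0,0,36],[0.05,0,0,0,0,0,36],[0.05,0,0,0,0,0,36],[0.05,0,0,0,0,0,36],[0,0,0,0,0,0,36],[0,0,0,0,0,0,36]]]}}

```text
time: 65.53
eef_pos: [0.6169, 0.0019, 0.0826]
tcp_rot: [0.175, -0.039, 0.984, 0.007]
ft_force: [-0.0, -1.2, 6.1]
width: 0.043
gripper_force: 30.0
```

```bash
python3 chk.py -.109
```

```text
t 65.53 pos [0.6169 0.0019 0.0826] u,v [ 0.615  -0.0478] thy 94.57 F [-0.  -1.2  6.1] w 0.043 g 30.0 q [-0.48  0.09  0.46  2.04 -0.09  0.68  1.69]
tool err to (48,22) [ 4.5 -0.4  0.4] F tool [-2.  -1.2 -5.8] rot [ 0.     0.003 -0.001]
```

{"name": "jog_arm", "arguments": {"steps": [[[0.05,0,-0.03,0,0,0,36],[0.04,0,0,0,0,0,36],[0,0,0,0,0,0,36],[0,0,0,0,0,0,36],[0,0,0,0,0,0,36],[0,0,0,0,0,0,36],[0,0,0,0,0,0,36],[0,0,0,0,0,0,36]]]}}

```text
time: 66.2
eef_pos: [0.6139, 0.0017, 0.0822]
tcp_rot: [0.175, -0.039, 0.984, 0.007]
ft_force: [4.8, 1.5, 3.4]
width: 0.0432
gripper_force: 30.0
```

{"name": "jog_arm", "arguments": {"steps": [[[0,0,0,0,0,0,60],[0,0,0,0,0,0,60],[0,0,0,0,0,0,60],[0,0,0,0,0,0,60],[0,0,-0.4,0,0,0,60],[0,0,-0.8,0,0,0,60],[0,0,-1,0,0,0,60],[0,0,-1,0,0,0,60]]]}}

```text
time: 66.87
eef_pos: [0.5779, -0.0016, 0.1706]
tcp_rot: [0.171, -0.039, 0.984, 0.007]
ft_force: [0.7, -0.3, 0.1]
width: 0.06
gripper_force: 0.0
```

{"name": "jog_arm", "arguments": {"steps": [[[0.3,0,-0.6,0,0.5,0,80],[0.3,0,-0.6,0,0.5,0,80],[0.3,0,-0.6,0,0.5,0,80],[0.3,0,-0.6,0,0.5,0,80],[0.3,0,0,0,0.5,0,80],[0.3,0,0,0,0.5,0,80],[0.3,0,0,0,0.5,0,80],[0,0,0,0,0.5,0,80]]]}}

```text
time: 67.53
eef_pos: [0.4964, -0.008, 0.2256]
tcp_rot: [0.012, -0.04, 0.999, 0.001]
ft_force: [-0.7, 0.6, -0.2]
width: 0.0797
gripper_force: 0.0
```

```bash
python3 - <<'E'
from deck import *
st(); 
for c in ("wrist","top"):
    f=optics.grab_frame(c); save(f,"all_"+c); W=cloud(f); Q=W.reshape(-1,3)
    u=(Q[:,:2]@EX-UR)*1000; v=(Q[:,:2]@EY-VR)*1000; z=Q[:,2]*1000
    t=np.radians(20); dx=(u+58)*np.cos(t)+(z-49.3)*np.sin(t); dz=-(u+58)*np.sin(t)+(z-49.3)*np.cos(t)
    for k in(-109,-36,36,109):
        m=(abs(v-k)<34)&(dz>38)&(dz<52)&(dx>-15)&(dx<115)&(u<38)
        if m.sum()>60: print(c,k,m.sum(),"deck x,y",cv2.minAreaRect(np.c_[dx,v][m].astype(np.float32)),"z",np.median(dz[m]))
    for P,m in blobs(W,.034,.06,(.3,.6,.15,.7)): print("left",rect(P),np.median(f["frame"][m],0))
E
```

```text
t 67.53 pos [ 0.4964 -0.008   0.2256] u,v [ 0.4941 -0.0479] thy 94.55 F [-0.7  0.6 -0.2] w 0.0797 g 0.0 q [-0.5  -0.06  0.45  1.82  0.02  1.35  1.59]
wrist -109 1549 deck x,y ((44.89766311645508, -108.68274688720703), (43.598426818847656, 85.23963928222656), 89.6913070678711) z 44.4522741508725
wrist -36 1330 deck x,y ((45.48650360107422, -36.12451934814453), (45.05216979980469, 86.15643310546875), 89.88510131835938) z 44.36322923916981
wrist 36 568 deck x,y ((13.66873550415039, 33.179908752441406), (39.506317138671875, 22.38312339782715), 89.97941589355469) z 44.061575076873496
left (array([394.8, 247.7]), 134.8, 45.3, -64.0) [255. 218. 225.]
left (array([548. , 203.4]), 106.6, 6.7, -85.3) [194. 131.  51.]
top -109 75 deck x,y ((48.68476867675781, -92.29916381835938), (10.907705307006836, 94.49693298339844), 86.0826187133789) z 44.13191437730569
top -36 257 deck x,y ((55.89531326293945, -37.01557922363281), (80.9405288696289, 44.311241149902344), 0.12466435879468918) z 44.2496495701998
top 36 349 deck x,y ((48.41215896606445, 34.77870178222656), (43.83906936645508, 96.56926727294922), 89.4885482788086) z 43.98850547225199
top 109 348 deck x,y ((48.71623611450195, 107.74176025390625), (44.64588165283203, 95.96932220458984), 89.84857940673828) z 43.723456252164624
left (array([527.8, 555.7]), 150.2, 47.2, -43.0) [ 89. 184.  99.]
left (array([563.6, 205.1]), 102.4, 43.3, -85.2) [193. 138.  93.]
left (array([460.1, 395.3]), 151.1, 46.2, -3.3) [233. 229. 196.]
left (array([388.1, 254.9]), 151.1, 45.0, -63.9) [243. 190. 203.]
```

View pics/all_wrist.png

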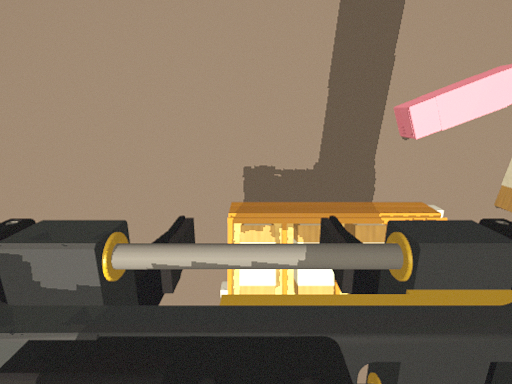

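```bash
python3 - <<'E'
from plan import *
p,Rt=hover((462,394),-3.3,.16)
plan([(p+[0,0,.06],Rt,80,20),(p,Rt,80,4)])
E
```

```text
[[0.01,0.67,0.01,0,0.02,0.09,80],[0.01,0.67,0.01,0,0.01,0.08,80],[0.02,0.68,0.01,0,0.02,0.09,80],[0.02,0.67,0,0,0.02,0.08,80],[0.02,0.67,0.01,0,0.01,0.09,80],[0.04,0.67,0.01,0.01,0.02,0.08,80],[0.03,0.67,0.01,0,0.01,0.09,80],[0.04,0.67,0.01,0,0.02,0.09,80]]
[[0.05,0.67,0,0,0.02,0.08,80],[0.04,0.67,0.01,0,0.01,0.09,80],[0.06,0.67,0.01,0,0.02,0.08,80],[0.06,0.67,0.01,0,0.02,0.09,80],[0.06,0.67,0.01,0,0.01,0.09,80],[0.07,0.67,0.01,0,0.02,0.08,80],[0.07,0.67,0,0,0.01,0.09,80],[0.08,0.67,0.01,0,0.02,0.08,80]]
[[0.08,0.66,0.01,0,0.02,0.09,80],[0.08,0.67,0.01,0.01,0.01,0.08,80],[0.09,0.67,0.01,0,0.02,0.09,80],[0.1,0.66,0.01,0,0.02,0.09,80],[0,0,0.5,0,0,0,80],[0,0,0.5,0,0,0,80],[0,0,0.5,0,0,0,80],[0,0,0.5,0,0,0,80]]
```

{"name": "jog_arm", "arguments": {"steps": [[[0.01,0.67,0.01,0,0.02,0.09,80],[0.01,0.67,0.01,0,0.01,0.08,80],[0.02,0.68,0.01,0,0.02,0.09,80],[0.02,0.67,0,0,0.02,0.08,80],[0.02,0.67,0.01,0,0.01,0.09,80],[0.04,0.67,0.01,0.01,0.02,0.08,80],[0.03,0.67,0.01,0,0.01,0.09,80],[0.04,0.67,0.01,0,0.02,0.09,80]]]}}

```text
time: 68.3
eef_pos: [0.4832, 0.1535, 0.2236]
tcp_rot: [0.009, -0.012, 1.0, 0.0]
ft_force: [0.5, 0.1, -0.2]
width: 0.0799
gripper_force: 0.0
```

{"name": "jog_arm", "arguments": {"steps": [[[0.05,0.67,0,0,0.02,0.08,80],[0.04,0.67,0.01,0,0.01,0.09,80],[0.06,0.67,0.01,0,0.02,0.08,80],[0.06,0.67,0.01,0,0.02,0.09,80],[0.06,0.67,0.01,0,0.01,0.09,80],[0.07,0.67,0.01,0,0.02,0.08,80],[0.07,0.67,0,0,0.01,0.09,80],[0.08,0.67,0.01,0,0.02,0.08,80]]]}}

```text
time: 68.97
eef_pos: [0.4686, 0.3141, 0.2218]
tcp_rot: [0.004, 0.015, 1.0, 0.0]
ft_force: [-0.2, -0.5, 0.4]
width: 0.0799
gripper_force: 0.0
```

{"name": "jog_arm", "arguments": {"steps": [[[0.08,0.66,0.01,0,0.02,0.09,80],[0.08,0.67,0.01,0.01,0.01,0.08,80],[0.09,0.67,0.01,0,0.02,0.09,80],[0.1,0.66,0.01,0,0.02,0.09,80],[0,0,0.5,0,0,0,80],[0,0,0.5,0,0,0,80],[0,0,0.5,0,0,0,80],[0,0,0.5,0,0,0,80]]]}}

```text
time: 69.63
eef_pos: [0.4616, 0.3935, 0.1599]
tcp_rot: [0.001, 0.029, 1.0, 0.0]
ft_force: [0.3, -0.1, 0.3]
width: 0.0802
gripper_force: 0.0
```

```bash
python3 - <<'E'
from deck import *
st(); s=manip.get_state()
for c in("wrist","side"):
    f=optics.grab_frame(c)
    for P,m in blobs(cloud(f),.034,.06,(.3,.6,.3,.5)): print(c,rect(P),np.median(f["frame"][m],0))
W=cloud(optics.grab_frame("top"));Q=W.reshape(-1,3)
u=(Q[:,:2]@EX-UR)*1000; v=(Q[:,:2]@EY-VR)*1000; z=Q[:,2]*1000
t=np.radians(20); dx=(u+58)*np.cos(t)+(z-49.3)*np.sin(t); dz=-(u+58)*np.sin(t)+(z-49.3)*np.cos(t)
for k in(-109,-36,36,109):
    m=(abs(v-k)<34)&(dz>38)&(dz<52)&(dx>-15)&(dx<115)&(u<38); print(k,m.sum(),cv2.minAreaRect(np.c_[dx,v][m].astype(np.float32)))
m=(z>118)&(z<130)&(abs(u)<85)&(abs(v)<130); print("ledge rack uv",cv2.minAreaRect(np.c_[u,v][m].astype(np.float32)),np.median(z[m]))
P=[P for P,m in blobs(W,.034,.14,(.45,.75,-.22,.34))]; print(rect(max(P,key=len)))
E
```

```text
t 69.63 pos [0.4616 0.3935 0.1599] u,v [0.4918 0.355 ] thy 86.69 F [ 0.3 -0.1  0.3] w 0.0802 g 0.0 q [-0.85  0.25  0.12  1.62 -0.03  1.27  0.79]
wrist (array([366.4, 307.9]), 44.5, 35.9, 24.6) [255.  237.5 237.5]
wrist (array([463.7, 395.5]), 150.1, 44.6, -2.9) [229. 214. 174.]
side (array([464.1, 393.1]), 150.6, 56.7, -4.6) [169. 155. 127.]
-109 354 ((48.21403884887695, -109.21707153320312), (44.88309097290039, 96.64000701904297), 89.55499267578125)
-36 344 ((48.22018051147461, -36.98015594482422), (44.23360824584961, 95.751708984375), 89.92572784423828)
36 352 ((48.459964752197266, 34.791725158691406), (96.54039764404297, 44.41923522949219), 0.19187727570533752)
109 351 ((48.861549377441406, 107.98553466796875), (95.58528900146484, 44.636016845703125), 0.02854483760893345)
ledge rack uv ((30.006744384765625, 0.150115966796875), (258.9043273925781, 85.45780181884766), 89.38501739501953) 123.14039605629668
(array([622.5, 111.3]), 300.6, 146.1, -85.4)
```

```bash
python3 - <<'E'
from plan import *
p,Rt=hover((463,394.5),-3,.017)
plan([(p,Rt,80,8)])
up=p.copy(); up[2]=.22; L=cw(.6863,VR,.25); RL=down(A)
q=L.copy(); q[2]=.125+.017+.012
print("carry"); plan([(up,Rt,36,8),(L,RL,36,24),(q,RL,36,8)],p,Rt)
E
```

```text
[[-0.01,0.01,0.59,0,0,-0.01,80],[-0.01,0.01,0.6,0,0,-0.01,80],[0,0,0.59,-0.01,0,-0.01,80],[-0.01,0.01,0.6,0,0,-0.01,80],[-0.01,0.01,0.59,0,0,0,80],[-0.01,0.01,0.6,0,0,-0.01,80],[0,0.01,0.59,-0.01,0,-0.01,80],[-0.01,0,0.6,0,0,-0.01,80]]
carry
[[0,0,-0.85,0,0,0,36],[0,0,-0.84,0,0,0,36],[0,0,-0.85,0,0,0,36],[0,0,-0.84,0,0,0,36],[0,0,-0.85,0,0,0,36],[0,0,-0.84,0,0,0,36],[0,0,-0.85,0,0,0,36],[0,0,-0.85,0,0,0,36]]
[[-0.32,-0.37,-0.04,0,0,0.75,36],[-0.34,-0.35,-0.04,0,0,0.75,36],[-0.36,-0.33,-0.04,0,0,0.75,36],[-0.39,-0.31,-0.05,0,0,0.75,36],[-0.39,-0.28,-0.04,0,0,0.74,36],[-0.42,-0.26,-0.04,0,0,0.75,36],[-0.43,-0.24,-0.04,0,0,0.75,36],[-0.44,-0.21,-0.04,0,0,0.75,36]]
[[-0.46,-0.18,-0.04,0,0,0.75,36],[-0.46,-0.15,-0.05,0,0,0.75,36],[-0.48,-0.13,-0.04,0,0,0.75,36],[-0.48,-0.09,-0.04,0,0,0.75,36],[-0.48,-0.07,-0.04,0,0,0.75,36],[-0.49,-0.04,-0.04,0,0,0.74,36],[-0.49,-0.01,-0.04,0,0,0.75,36],[-0.49,0.02,-0.04,0,0,0.75,36]]
[[-0.49,0.05,-0.05,0,0,0.75,36],[-0.48,0.08,-0.04,0,0,0.75,36],[-0.48,0.1,-0.04,0,0,0.75,36],[-0.47,0.14,-0.04,0,0,0.75,36],[-0.46,0.16,-0.04,0,0,0.75,36],[-0.45,0.19,-0.04,0,0,0.75,36],[-0.44,0.22,-0.05,0,0,0.74,36],[-0.43,0.24,-0.04,0,0,0.75,36]]
[[0,0,0.4,0,0,0,36],[0,0,0.4,0,0,0,36],[0,0,0.4,0,0,0,36],[0,0,0.4,0,0,0,36],[0,0,0.4,0,0,0,36],[0,0,0.4,0,0,0,36],[0,0,0.4,0,0,0,36],[0,0,0.4,0,0,0,36]]
```

{"name": "jog_arm", "arguments": {"steps": [[[-0.01,0.01,0.59,0,0,-0.01,80],[-0.01,0.01,0.6,0,0,-0.01,80],[0,0,0.59,-0.01,0,-0.01,80],[-0.01,0.01,0.6,0,0,-0.01,80],[-0.01,0.01,0.59,0,0,0,80],[-0.01,0.01,0.6,0,0,-0.01,80],[0,0.01,0.59,-0.01,0,-0.01,80],[-0.01,0,0.6,0,0,-0.01,80]]]}}

```text
time: 70.45
eef_pos: [0.4651, 0.3965, 0.0191]
tcp_rot: [0.002, 0.026, 1.0, 0.002]
ft_force: [0.1, -0.1, -1.1]
width: 0.08
gripper_force: 0.0
```

{"name": "jog_arm", "arguments": {"steps": [[[0,0,0,0,0,0,36],[0,0,0,0,0,0,36],[0,0,0,0,0,0,36],[0,0,0,0,0,0,36],[0,0,0,0,0,0,36],[0,0,0,0,0,0,36],[0,0,0,0,0,0,36],[0,0,0,0,0,0,36]]], "newtons": 40}}

```text
time: 71.12
eef_pos: [0.4648, 0.3962, 0.0193]
tcp_rot: [0.002, 0.026, 1.0, 0.002]
ft_force: [0.4, -0.4, 3.2]
width: 0.041
gripper_force: 40.0
```

{"name": "jog_arm", "arguments": {"steps": [[[0,0,-0.85,0,0,0,36],[0,0,-0.84,0,0,0,36],[0,0,-0.85,0,0,0,36],[0,0,-0.84,0,0,0,36],[0,0,-0.85,0,0,0,36],[0,0,-0.84,0,0,0,36],[0,0,-0.85,0,0,0,36],[0,0,-0.85,0,0,0,36]]]}}

```text
time: 71.78
eef_pos: [0.4637, 0.3952, 0.2227]
tcp_rot: [0.001, 0.026, 1.0, 0.001]
ft_force: [0.8, 0.4, -0.6]
width: 0.036
gripper_force: 0.0
```

{"name": "jog_arm", "arguments": {"steps": [[[-0.32,-0.37,-0.04,0,0,0.75,36],[-0.34,-0.35,-0.04,0,0,0.75,36],[-0.36,-0.33,-0.04,0,0,0.75,36],[-0.39,-0.31,-0.05,0,0,0.75,36],[-0.39,-0.28,-0.04,0,0,0.74,36],[-0.42,-0.26,-0.04,0,0,0.75,36],[-0.43,-0.24,-0.04,0,0,0.75,36],[-0.44,-0.21,-0.04,0,0,0.75,36]]]}}

```text
time: 72.45
eef_pos: [0.5361, 0.3018, 0.2313]
tcp_rot: [0.001, 0.264, 0.965, 0.001]
ft_force: [0.2, -0.8, -0.5]
width: 0.0361
gripper_force: 0.0
```

{"name": "jog_arm", "arguments": {"steps": [[[-0.46,-0.18,-0.04,0,0,0.75,36],[-0.46,-0.15,-0.05,0,0,0.75,36],[-0.48,-0.13,-0.04,0,0,0.75,36],[-0.48,-0.09,-0.04,0,0,0.75,36],[-0.48,-0.07,-0.04,0,0,0.75,36],[-0.49,-0.04,-0.04,0,0,0.74,36],[-0.49,-0.01,-0.04,0,0,0.75,36],[-0.49,0.02,-0.04,0,0,0.75,36]]]}}

```text
time: 73.12
eef_pos: [0.6083, 0.209, 0.2411]
tcp_rot: [0.0, 0.485, 0.874, 0.002]
ft_force: [0.5, -0.5, -1.1]
width: 0.0359
gripper_force: 0.0
```

{"name": "jog_arm", "arguments": {"steps": [[[-0.49,0.05,-0.05,0,0,0.75,36],[-0.48,0.08,-0.04,0,0,0.75,36],[-0.48,0.1,-0.04,0,0,0.75,36],[-0.47,0.14,-0.04,0,0,0.75,36],[-0.46,0.16,-0.04,0,0,0.75,36],[-0.45,0.19,-0.04,0,0,0.75,36],[-0.44,0.22,-0.05,0,0,0.74,36],[-0.43,0.24,-0.04,0,0,0.75,36]]]}}

```text
time: 73.78
eef_pos: [0.6803, 0.1162, 0.2512]
tcp_rot: [-0.0, 0.679, 0.734, 0.002]
ft_force: [0.5, 0.3, -0.1]
width: 0.036
gripper_force: 0.0
```

{"name": "jog_arm", "arguments": {"steps": [[[0,0,0.1,0,0,0,36],[0,0,0,0,0,0,36],[0,0,0,0,0,0,36],[0,0,0,0,0,0,36],[0,0,0,0,0,0,36],[0,0,0,0,0,0,36],[0,0,0,0,0,0,36],[0,0,0,0,0,0,36]]]}}

```text
time: 74.45
eef_pos: [0.6799, 0.1169, 0.2485]
tcp_rot: [0.0, 0.678, 0.735, 0.002]
ft_force: [0.6, -0.5, -0.0]
width: 0.0359
gripper_force: 0.0
```

```bash
cat > lb.py <<'E'
from plan import *
st(); s=manip.get_state(); Rc=rot(s["tcp_rot"])
for c in("side","top"):
    f=optics.grab_frame(c); save(f,"lb_"+c); W=cloud(f); Q=W.reshape(-1,3); T=Rc.inv().apply(Q-s["eef_pos"])
    m=(abs(T[:,1])<.026)&(abs(T[:,0])<.09)&(T[:,2]<-.022)&(T[:,2]>-.036); q=T[m]
    e=[q[q[:,0]<-.015],q[q[:,0]>.015]]
    print(c,m.sum(),"tool x ends",np.percentile(q[:,0],[1,99])*1000,"top z",np.median(q[:,2])*1000,[np.percentile(k[:,1],[3,97])*1000 for k in e if len(k)>20])
L=cw(.6863,VR,.154); print("tool err to z .154",np.round(Rc.inv().apply(L-s["eef_pos"])*1000,1),np.round((Rc.inv()*down(A)).as_rotvec(),3))
E
python3 lb.py
```

```text
t 74.45 pos [0.6799 0.1169 0.2485] u,v [0.6871 0.0618] thy 4.68 F [ 0.6 -0.5 -0. ] w 0.0359 g 0.0 q [-0.54  0.41  0.48  1.28 -0.19  1.49 -0.  ]
side 23 tool x ends [-14.3524549    9.04023313] top z -27.857788394201872 []Traceback (most recent call last):
  File "lb.py", line 7, in <module>
    print(c,m.sum(),"tool x ends",np.percentile(q[:,0],[1,99])*1000,"top z",np.median(q[:,2])*1000,[np.percentile(k[:,1],[3,97])*1000 for k in e if len(k)>20])
                                  ~~~~~~~~~~~~~^^^^^^^^^^^^^^^
    return _quantile_unchecked(
        a, q, axis, out, overwrite_input, method, keepdims, weights)
    return _ureduce(a,
                    func=_quantile_ureduce_func,
    ...<5 lines>...
                    overwrite_input=overwrite_input,
                    method=method)
    r = func(a, **kwargs)
    result = _quantile(arr,
                       quantiles=q,
    ...<2 lines>...
                       out=out,
                       weights=wgt)
    slices_having_nans = np.isnan(arr[-1, ...])
                                  ~~~^^^^^^^^^
IndexError: index -1 is out of bounds for axis 0 with size 0
```

```bash
python3 - <<'E'
from deck import *
st()
for c in("side","top"):
    f=optics.grab_frame(c); save(f,"drop_"+c); W=cloud(f)
    for P,m in blobs(W,.02,.2,(.25,.8,.14,.7)): print(c,len(P),rect(P),np.round(np.percentile(P[:,2],[50,98]),3),np.median(f["frame"][m],0))
a=cv2.imread("pics/drop_top.png")[110:280,95:425]
cv2.imwrite("pics/drop_c.png",cv2.resize(a,None,fx=2.4,fy=2.4,interpolation=cv2.INTER_CUBIC))
E
```

```text
t 74.55 pos [0.6799 0.1167 0.2484] u,v [0.6871 0.0616] thy 4.65 F [0.9 0.1 1.5] w 0.0356 g 0.0 q [-0.54  0.41  0.48  1.28 -0.19  1.49 -0.  ]
side 443 (array([658. , 421.8]), 71.4, 68.1, -54.6) [0.084 0.123] [126.  75.  42.]
side 374 (array([531.1, 554.8]), 155.3, 56.6, -44.4) [0.041 0.048] [ 69. 170.  82.]
side 447 (array([463.4, 395.5]), 150.5, 59.9, -4.7) [0.041 0.048] [225. 185. 154.]
side 937 (array([617.6, 198.2]), 148.0, 124.0, 4.3) [0.101 0.127] [140. 104.  69.]
side 128 (array([773.4, 154.5]), 51.2, 19.8, 8.2) [0.069 0.095] [185. 168. 148.]
side 470 (array([390.6, 253.8]), 155.4, 48.8, -65.0) [0.041 0.047] [177.  97. 106.]
top 460 (array([656.8, 428.2]), 67.5, 64.8, -8.5) [0.116 0.123] [191.5 182.5 166. ]
top 1083 (array([621.6, 234.6]), 164.5, 95.4, 3.5) [0.084 0.126] [147. 120.  86.]
top 586 (array([528.2, 556. ]), 151.1, 47.3, -42.8) [0.043 0.049] [ 90. 185.  99.]
top 598 (array([459.9, 395.8]), 151.1, 47.1, -2.6) [0.043 0.049] [232.  208.  176.5]
top 577 (array([388.3, 255.1]), 151.2, 45.5, -64.1) [0.043 0.049] [185. 110. 118.]
```

View pics/drop_c.png

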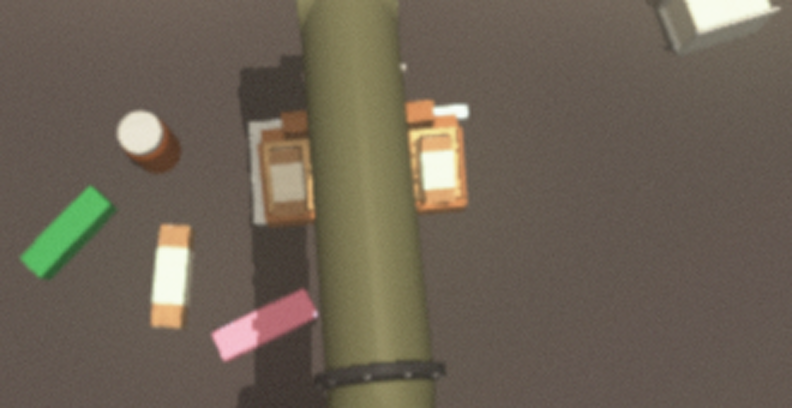

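```bash
python3 - <<'E'
from plan import *
p,Rt=hover((463,395.5),-3,.018)
plan([(p+[0,0,.20],Rt,80,24),(p+[0,0,.16],Rt,80,2),(p,Rt,80,8)])
E
```

```text
[[0.41,-0.27,0.04,0,0,-0.75,80],[0.43,-0.24,0.04,0,0,-0.75,80],[0.44,-0.22,0.05,0.01,0,-0.75,80],[0.45,-0.19,0.04,0,0,-0.74,80],[0.46,-0.17,0.04,0,0,-0.75,80],[0.47,-0.13,0.04,0,0,-0.75,80],[0.48,-0.11,0.05,0,0,-0.75,80],[0.49,-0.08,0.04,0.01,0,-0.75,80]]
[[0.48,-0.05,0.04,0,0,-0.75,80],[0.49,-0.02,0.05,0,0,-0.75,80],[0.49,0.01,0.04,0,0,-0.74,80],[0.49,0.04,0.04,0,0,-0.75,80],[0.49,0.07,0.04,0.01,0,-0.75,80],[0.48,0.09,0.05,0,0,-0.75,80],[0.48,0.13,0.04,0,0,-0.75,80],[0.46,0.15,0.04,0,0,-0.75,80]]
[[0.46,0.18,0.04,0,0,-0.75,80],[0.44,0.21,0.05,0.01,0,-0.75,80],[0.43,0.24,0.04,0,0,-0.74,80],[0.42,0.26,0.04,0,0,-0.75,80],[0.4,0.28,0.04,0,0,-0.75,80],[0.38,0.31,0.04,0,0,-0.75,80],[0.37,0.33,0.05,0.01,0,-0.75,80],[0.34,0.35,0.04,0,0,-0.75,80]]
[[0,0,0.67,0,0,0,80],[0,0,0.66,0,0,0,80],[0,0,0.67,0,0,0,80],[0,0,0.66,0,0,0,80],[0,0,0.67,0,0,0,80],[0,0,0.67,0,0,0,80],[0,0,0.67,0,0,0,80],[0,0,0.66,0,0,0,80]]
[[0,0,0.67,0,0,0,80],[0,0,0.67,0,0,0,80],[0,0,0,0,0,0,80],[0,0,0,0,0,0,80],[0,0,0,0,0,0,80],[0,0,0,0,0,0,80],[0,0,0,0,0,0,80],[0,0,0,0,0,0,80]]
```

{"name": "jog_arm", "arguments": {"steps": [[[0.41,-0.27,0.04,0,0,-0.75,80],[0.43,-0.24,0.04,0,0,-0.75,80],[0.44,-0.22,0.05,0.01,0,-0.75,80],[0.45,-0.19,0.04,0,0,-0.74,80],[0.46,-0.17,0.04,0,0,-0.75,80],[0.47,-0.13,0.04,0,0,-0.75,80],[0.48,-0.11,0.05,0,0,-0.75,80],[0.49,-0.08,0.04,0.01,0,-0.75,80]]]}}

```text
time: 75.32
eef_pos: [0.6071, 0.21, 0.2382]
tcp_rot: [-0.0, 0.483, 0.876, 0.001]
ft_force: [-0.3, 0.9, 0.4]
width: 0.0776
gripper_force: 0.0
```

{"name": "jog_arm", "arguments": {"steps": [[[0.48,-0.05,0.04,0,0,-0.75,80],[0.49,-0.02,0.05,0,0,-0.75,80],[0.49,0.01,0.04,0,0,-0.74,80],[0.49,0.04,0.04,0,0,-0.75,80],[0.49,0.07,0.04,0.01,0,-0.75,80],[0.48,0.09,0.05,0,0,-0.75,80],[0.48,0.13,0.04,0,0,-0.75,80],[0.46,0.15,0.04,0,0,-0.75,80]]]}}

```text
time: 75.98
eef_pos: [0.5349, 0.3029, 0.2281]
tcp_rot: [0.0, 0.261, 0.965, 0.001]
ft_force: [-0.4, 0.1, -0.2]
width: 0.0802
gripper_force: 0.0
```

{"name": "jog_arm", "arguments": {"steps": [[[0.46,0.18,0.04,0,0,-0.75,80],[0.44,0.21,0.05,0.01,0,-0.75,80],[0.43,0.24,0.04,0,0,-0.74,80],[0.42,0.26,0.04,0,0,-0.75,80],[0.4,0.28,0.04,0,0,-0.75,80],[0.38,0.31,0.04,0,0,-0.75,80],[0.37,0.33,0.05,0.01,0,-0.75,80],[0.34,0.35,0.04,0,0,-0.75,80]]]}}

```text
time: 76.65
eef_pos: [0.4626, 0.396, 0.2179]
tcp_rot: [-0.0, 0.025, 1.0, -0.0]
ft_force: [0.6, -0.3, 0.1]
width: 0.0798
gripper_force: 0.0
```

{"name": "jog_arm", "arguments": {"steps": [[[0,0,0.67,0,0,0,80],[0,0,0.66,0,0,0,80],[0,0,0.67,0,0,0,80],[0,0,0.66,0,0,0,80],[0,0,0.67,0,0,0,80],[0,0,0.67,0,0,0,80],[0,0,0.67,0,0,0,80],[0,0,0,0,0,0,80]]]}}

```text
time: 77.32
eef_pos: [0.4606, 0.3932, 0.0735]
tcp_rot: [-0.003, 0.026, 1.0, -0.003]
ft_force: [-1.3, -0.7, -1.8]
width: 0.0798
gripper_force: 0.0
```

```bash
python3 - <<'E'
from plan import *
st(); s=manip.get_state(); Rc=rot(s["tcp_rot"]); p,Rt=hover((463.3,395.5),-3,.018)
print(Rc.inv().apply(p-s["eef_pos"])/.03,(Rc.inv()*Rt).as_rotvec()/.08)
E
```

```text
t 77.32 pos [0.4606 0.3932 0.0735] u,v [0.4908 0.3549] thy 87.0 F [-1.3 -0.7 -1.8] w 0.0798 g 0.0 q [-0.85  0.32  0.12  1.71 -0.04  1.12  0.8 ]
[-0.09488903  0.09133787  1.84780981] [-7.33200065e-02 -6.54630386e-02 -6.79349215e-05]
```

{"name": "jog_arm", "arguments": {"steps": [[[0,0,0.4,0,0,0,80],[0,0,0.4,0,0,0,80],[0,0,0.4,0,0,0,80],[0,0,0.4,0,0,0,80],[0,0,0.3,0,0,0,80],[0,0,0,0,0,0,80],[0,0,0,0,0,0,80],[0,0,0,0,0,0,80]]]}}

```text
time: 77.98
eef_pos: [0.4634, 0.3958, 0.0213]
tcp_rot: [0.0, 0.026, 1.0, 0.0]
ft_force: [0.1, 0.0, 0.3]
width: 0.0797
gripper_force: 0.0
```

{"name": "jog_arm", "arguments": {"steps": [[[0,0,0,0,0,0,36],[0,0,0,0,0,0,36],[0,0,0,0,0,0,36],[0,0,0,0,0,0,36],[0,0,0,0,0,0,36],[0,0,0,0,0,0,36],[0,0,0,0,0,0,36],[0,0,0,0,0,0,36]]], "newtons": 40}}

```text
time: 78.65
eef_pos: [0.463, 0.3955, 0.0209]
tcp_rot: [-0.0, 0.026, 1.0, -0.0]
ft_force: [-0.9, -0.3, -0.9]
width: 0.0384
gripper_force: 0.0
```

{"name": "jog_arm", "arguments": {"steps": [[[0,0,-0.2,0,0,0,36],[0,0,-0.85,0,0,0,36],[0,0,-0.85,0,0,0,36],[0,0,-0.85,0,0,0,36],[0,0,-0.85,0,0,0,36],[0,0,-0.85,0,0,0,36],[0,0,-0.85,0,0,0,36],[0,0,-0.85,0,0,0,36]]]}}

```text
time: 79.32
eef_pos: [0.4629, 0.3954, 0.2073]
tcp_rot: [0.0, 0.026, 1.0, 0.0]
ft_force: [-0.1, -0.3, 1.0]
width: 0.0359
gripper_force: 0.0
```

```bash
python3 - <<'E'
from deck import *
st()
for c in("wrist","side"):
    f=optics.grab_frame(c); save(f,"miss_"+c); W=cloud(f)
    for P,m in blobs(W,.02,.2,(.25,.8,.14,.7)): print(c,len(P),rect(P),np.round(np.percentile(P[:,2],[50,98]),3),np.median(f["frame"][m],0))
    s=manip.get_state(); T=rot(s["tcp_rot"]).inv().apply(W.reshape(-1,3)-s["eef_pos"])
    m=(abs(T[:,0])<.09)&(abs(T[:,1])<.03)&(abs(T[:,2]+.01)<.03); print("near tool pts",m.sum())
E
```

```text
t 79.32 pos [0.4629 0.3954 0.2073] u,v [0.4933 0.3569] thy 87.0 F [-0.1 -0.3  1. ] w 0.0359 g 0.0 q [-0.86  0.23  0.12  1.55 -0.03  1.36  0.79]
wrist 4855 (array([390.9, 255.9]), 150.4, 45.0, -64.2) [0.045 0.046] [255. 244. 244.]
wrist 3915 (array([462.7, 396.1]), 148.8, 44.7, -3.1) [0.045 0.046] [234. 219. 181.]
wrist 2720 (array([516.4, 570.1]), 112.7, 46.1, -42.8) [0.044 0.046] [ 31.  225.5  77. ]
wrist 980 (array([584.2, 154. ]), 51.5, 27.5, 3.8) [0.103 0.111] [255. 255. 252.]
wrist 523 (array([636.1, 420.3]), 59.0, 17.0, -66.3) [0.044 0.071] [150.  84.  10.]
near tool pts 594
side 470 (array([661.3, 424.8]), 72.1, 68.9, 43.2) [0.086 0.123] [128.  77.  43.]
side 378 (array([530.1, 556.3]), 156.1, 58.4, -41.3) [0.04  0.048] [ 45. 102.  53.]
side 456 (array([462.7, 394.2]), 150.5, 59.7, -1.0) [0.04  0.047] [165.5 150.  123. ]
side 930 (array([617., 199.]), 148.2, 123.6, 2.7) [0.101 0.126] [209.  161.5 105. ]
side 130 (array([775.7, 153.3]), 47.3, 17.3, 3.4) [0.066 0.094] [214. 195. 171.]
side 478 (array([391.5, 252.6]), 156.3, 49.3, -64.0) [0.041 0.048] [244.  160.5 175. ]
near tool pts 14
```

View pics/miss_wrist.png

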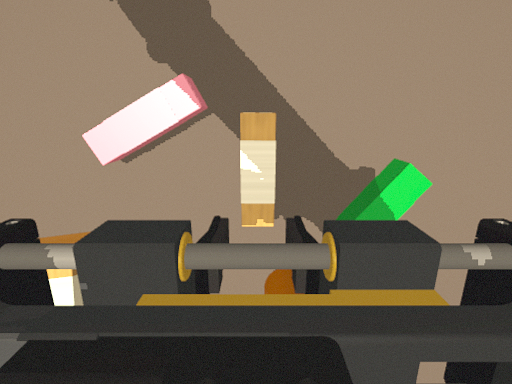

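{"name": "jog_arm", "arguments": {"steps": [[[0,0,0.4,0,0,0,80],[0,0,0.4,0,0,0,80],[0,0,0.4,0,0,0,80],[0,0,0.4,0,0,0,80],[0,0,0.4,0,0,0,80],[0,0,0.4,0,0,0,80],[0,0,0.4,0,0,0,80],[0,0,0.4,0,0,0,80]]], "newtons": 20}}

```text
time: 80.08
eef_pos: [0.4628, 0.3953, 0.1077]
tcp_rot: [-0.0, 0.026, 1.0, -0.0]
ft_force: [0.5, 0.4, -1.1]
width: 0.0776
gripper_force: 0.0
```

{"name": "jog_arm", "arguments": {"steps": [[[0,0,0.5,0,0,0,80],[0,0,0.5,0,0,0,80],[0,0,0.5,0,0,0,80],[0,0,0.5,0,0,0,80],[0,0,0.5,0,0,0,80],[0,0,0.5,0,0,0,80],[0,0,0.1,0,0,0,80],[0,0,0,0,0,0,80]]]}}

```text
time: 80.75
eef_pos: [0.4621, 0.3946, 0.0147]
tcp_rot: [-0.001, 0.026, 1.0, -0.001]
ft_force: [0.6, -0.5, 0.5]
width: 0.0798
gripper_force: 0.0
```

{"name": "jog_arm", "arguments": {"steps": [[[0,0,0,0,0,0,36],[0,0,0,0,0,0,36],[0,0,0,0,0,0,36],[0,0,0,0,0,0,36],[0,0,0,0,0,0,36],[0,0,0,0,0,0,36],[0,0,0,0,0,0,36],[0,0,0,0,0,0,36]]], "newtons": 20}}

```text
time: 81.42
eef_pos: [0.4631, 0.3957, 0.0167]
tcp_rot: [0.0, 0.026, 1.0, 0.0]
ft_force: [0.1, 0.5, 1.2]
width: 0.0434
gripper_force: 20.0
```

{"name": "jog_arm", "arguments": {"steps": [[[0,0,0,0,0,0,36],[0,0,0,0,0,0,36],[0,0,0,0,0,0,36],[0,0,0,0,0,0,36],[0,0,0,0,0,0,36],[0,0,-0.1,0,0,0,36],[0,0,-0.2,0,0,0,36],[0,0,-0.2,0,0,0,36]]]}}

```text
time: 82.08
eef_pos: [0.4625, 0.3948, 0.031]
tcp_rot: [-0.001, 0.026, 1.0, -0.001]
ft_force: [1.0, -0.7, -0.4]
width: 0.0434
gripper_force: 20.0
```

{"name": "jog_arm", "arguments": {"steps": [[[0,0,-0.6,0,0,0,36],[0,0,-0.8,0,0,0,36],[0,0,-0.8,0,0,0,36],[0,0,-0.8,0,0,0,36],[0,0,-0.8,0,0,0,36],[0,0,-0.8,0,0,0,36],[0,0,-0.8,0,0,0,36],[0,0,-0.8,0,0,0,36]]]}}

```text
time: 82.75
eef_pos: [0.4628, 0.3952, 0.2189]
tcp_rot: [-0.0, 0.026, 1.0, -0.0]
ft_force: [0.1, 0.4, -1.1]
width: 0.0433
gripper_force: 20.0
```

```bash
python3 - <<'E'
from plan import *
st(); L=cw(.6863,VR,.25)
plan([(L,down(A),36,24)])
E
```

```text
t 82.75 pos [0.4628 0.3952 0.2189] u,v [0.4931 0.3566] thy 87.0 F [ 0.1  0.4 -1.1] w 0.0433 g 20.0 q [-0.86  0.22  0.13  1.54 -0.03  1.39  0.79]
[[-0.32,-0.37,-0.04,0,0,0.75,36],[-0.34,-0.35,-0.05,0,0,0.75,36],[-0.37,-0.33,-0.04,0,0,0.75,36],[-0.38,-0.31,-0.04,0,0,0.75,36],[-0.4,-0.29,-0.05,0,0,0.74,36],[-0.41,-0.26,-0.04,0,0,0.75,36],[-0.43,-0.23,-0.04,0,0,0.75,36],[-0.45,-0.21,-0.05,0,0,0.75,36]]
[[-0.45,-0.18,-0.04,0,0,0.75,36],[-0.47,-0.16,-0.04,0,0,0.75,36],[-0.47,-0.13,-0.04,0,0,0.75,36],[-0.48,-0.09,-0.05,0,0,0.75,36],[-0.49,-0.07,-0.04,0,0,0.74,36],[-0.49,-0.04,-0.04,0,0,0.75,36],[-0.49,-0.01,-0.05,0,0,0.75,36],[-0.49,0.02,-0.04,0,0,0.75,36]]
[[-0.49,0.05,-0.04,0,0,0.75,36],[-0.48,0.07,-0.05,0,0,0.75,36],[-0.48,0.11,-0.04,0,0,0.75,36],[-0.47,0.14,-0.04,0,0,0.75,36],[-0.47,0.16,-0.05,0,0,0.75,36],[-0.45,0.19,-0.04,0,0,0.74,36],[-0.44,0.22,-0.04,0,0,0.75,36],[-0.43,0.24,-0.05,0,0,0.75,36]]
```

{"name": "jog_arm", "arguments": {"steps": [[[-0.32,-0.37,-0.04,0,0,0.75,36],[-0.34,-0.35,-0.05,0,0,0.75,36],[-0.37,-0.33,-0.04,0,0,0.75,36],[-0.38,-0.31,-0.04,0,0,0.75,36],[-0.4,-0.29,-0.05,0,0,0.74,36],[-0.41,-0.26,-0.04,0,0,0.75,36],[-0.43,-0.23,-0.04,0,0,0.75,36],[-0.45,-0.21,-0.05,0,0,0.75,36]]]}}

```text
time: 83.42
eef_pos: [0.5354, 0.3017, 0.2282]
tcp_rot: [-0.0, 0.264, 0.965, -0.0]
ft_force: [-0.3, 0.6, -1.0]
width: 0.0435
gripper_force: 20.0
```

{"name": "jog_arm", "arguments": {"steps": [[[-0.45,-0.18,-0.04,0,0,0.75,36],[-0.47,-0.16,-0.04,0,0,0.75,36],[-0.47,-0.13,-0.04,0,0,0.75,36],[-0.48,-0.09,-0.05,0,0,0.75,36],[-0.49,-0.07,-0.04,0,0,0.74,36],[-0.49,-0.04,-0.04,0,0,0.75,36],[-0.49,-0.01,-0.05,0,0,0.75,36],[-0.49,0.02,-0.04,0,0,0.75,36]]]}}

```text
time: 84.08
eef_pos: [0.6075, 0.2087, 0.2384]
tcp_rot: [-0.0, 0.485, 0.874, -0.0]
ft_force: [-0.5, 0.7, -1.2]
width: 0.0429
gripper_force: 20.0
```

{"name": "jog_arm", "arguments": {"steps": [[[-0.49,0.05,-0.04,0,0,0.75,36],[-0.48,0.07,-0.05,0,0,0.75,36],[-0.48,0.11,-0.04,0,0,0.75,36],[-0.47,0.14,-0.04,0,0,0.75,36],[-0.47,0.16,-0.05,0,0,0.75,36],[-0.45,0.19,-0.04,0,0,0.74,36],[-0.44,0.22,-0.04,0,0,0.75,36],[-0.43,0.24,-0.05,0,0,0.75,36]]]}}

```text
time: 84.75
eef_pos: [0.6795, 0.1156, 0.2488]
tcp_rot: [-0.0, 0.679, 0.734, -0.0]
ft_force: [0.7, -0.5, -1.0]
width: 0.0433
gripper_force: 20.0
```

{"name": "jog_arm", "arguments": {"steps": [[[0,0,0.1,0,0,0,36],[0,0,0,0,0,0,36],[0,0,0,0,0,0,36],[0,0,0,0,0,0,36],[0,0,0,0,0,0,36],[0,0,0,0,0,0,36],[0,0,0,0,0,0,36],[0,0,0,0,0,0,36]]]}}

```text
time: 85.42
eef_pos: [0.6793, 0.1165, 0.2457]
tcp_rot: [0.0, 0.678, 0.735, -0.0]
ft_force: [-0.5, 0.3, -2.0]
width: 0.0434
gripper_force: 20.0
```

```bash
cat > lb.py <<'E'
from plan import *
st(); s=manip.get_state(); Rc=rot(s["tcp_rot"])
for c in("wrist","side","top"):
    f=optics.grab_frame(c); save(f,"lb_"+c); W=cloud(f); Q=W.reshape(-1,3); T=Rc.inv().apply(Q-s["eef_pos"])
    m=(abs(T[:,1])<.026)&(abs(T[:,0])<.1)&(abs(T[:,0])>.015)&(T[:,2]<-.02)&(T[:,2]>-.04); q=T[m]
    if len(q)>20: print(c,m.sum(),"tool x",np.percentile(q[:,0],[1,99])*1000,"y",np.percentile(q[:,1],[1,99])*1000,"top z",np.median(q[:,2])*1000)
L=cw(.6863,VR,.154); print("tool err to z .154",np.round(Rc.inv().apply(L-s["eef_pos"])*1000,1),np.round((Rc.inv()*down(A)).as_rotvec(),3))
E
python3 lb.py
```

```text
t 85.42 pos [0.6793 0.1165 0.2457] u,v [0.6865 0.0614] thy 4.68 F [-0.5  0.3 -2. ] w 0.0434 g 20.0 q [-0.55  0.41  0.48  1.28 -0.19  1.49 -0.  ]
wrist 9516 tool x [-41.42792189  74.84454279] y [-21.31388443  21.9506073 ] top z -28.14384439941534
side 258 tool x [-80.58062162  53.17435131] y [-24.44289653  22.44156878] top z -25.504019788243877
top 110 tool x [-76.08506871  73.69247543] y [-24.29975233  19.05754442] top z -26.084972340390063
tool err to z .154 [-0.6 -0.2 91.7] [0.    0.    0.001]
```

View pics/lb_wrist.png

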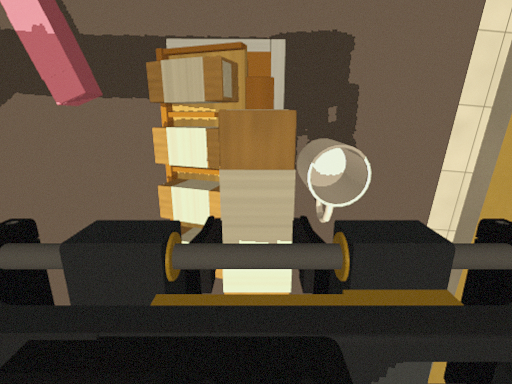

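{"name": "jog_arm", "arguments": {"steps": [[[0,0,0.41,0,0,0,36],[0,0,0.41,0,0,0,36],[0,0,0.41,0,0,0,36],[0,0,0.41,0,0,0,36],[0,0,0.41,0,0,0,36],[0,0,0.41,0,0,0,36],[0,0,0.4,0,0,0,36],[0,0,0.3,0,0,0,36]]]}}

```text
time: 86.23
eef_pos: [0.6788, 0.116, 0.1487]
tcp_rot: [-0.0, 0.678, 0.735, -0.001]
ft_force: [-0.6, -0.5, -1.3]
width: 0.0435
gripper_force: 20.0
```

{"name": "jog_arm", "arguments": {"steps": [[[0,0,0.05,0,0,0,36],[0,0,0.05,0,0,0,36],[0,0,0,0,0,0,36],[0,0,0,0,0,0,36],[0,0,0,0,0,0,36],[0,0,0,0,0,0,36],[0,0,0,0,0,0,36],[0,0,0,0,0,0,36]]]}}

```text
time: 86.9
eef_pos: [0.6796, 0.1161, 0.1481]
tcp_rot: [0.0, 0.678, 0.735, 0.0]
ft_force: [0.1, 0.4, -1.1]
width: 0.0438
gripper_force: 20.0
```

```bash
python3 -c "
from plan import *
st()"
```

```text
t 86.9 pos [0.6796 0.1161 0.1481] u,v [0.6867 0.061 ] thy 4.64 F [ 0.1  0.4 -1.1] w 0.0438 g 20.0 q [-0.55  0.45  0.47  1.42 -0.21  1.31  0.01]
```

{"name": "jog_arm", "arguments": {"steps": [[[0,0,0.08,0,0,0,36],[0,0,0.08,0,0,0,36],[0,0,0.04,0,0,0,36],[0,0,0,0,0,0,36],[0,0,0,0,0,0,36],[0,0,0,0,0,0,36],[0,0,0,0,0,0,36],[0,0,0,0,0,0,36]]]}}

```text
time: 87.57
eef_pos: [0.6794, 0.1161, 0.1417]
tcp_rot: [0.0, 0.678, 0.735, -0.0]
ft_force: [0.2, -0.6, -1.1]
width: 0.0438
gripper_force: 20.0
```

{"name": "jog_arm", "arguments": {"steps": [[[0,0,0.04,0,0,0,36],[0,0,0,0,0,0,36],[0,0,0,0,0,0,36],[0,0,0,0,0,0,36],[0,0,0,0,0,0,36],[0,0,0,0,0,0,36],[0,0,0,0,0,0,36],[0,0,0,0,0,0,36]]]}}

```text
time: 88.23
eef_pos: [0.6794, 0.1161, 0.1417]
tcp_rot: [0.0, 0.678, 0.735, 0.0]
ft_force: [-4.0, -0.8, 5.9]
width: 0.0434
gripper_force: 20.0
```

{"name": "jog_arm", "arguments": {"steps": [[[0,0,-0.03,0,0,0,36],[0,0,0,0,0,0,60],[0,0,0,0,0,0,60],[0,0,0,0,0,0,60],[0,0,0,0,0,0,60],[0,0,0,0,0,0,60],[0,0,0,0,0,0,60],[0,0,0,0,0,0,60]]]}}

```text
time: 88.9
eef_pos: [0.6794, 0.1161, 0.1414]
tcp_rot: [0.0, 0.678, 0.735, -0.0]
ft_force: [0.8, -0.6, 0.0]
width: 0.0598
gripper_force: 0.0
```

{"name": "jog_arm", "arguments": {"steps": [[[0,0,-0.3,0,0,0,60],[0,0,-0.5,0,0,0,60],[0,0,-0.6,0,0,0,60],[0,0,-0.6,0,0,0,60],[0,0,-0.6,0,0,0,60],[0,0,-0.6,0,0,0,60],[0,0,-0.6,0,0,0,60],[0,0,0,0,0,0,60]]]}}

```text
time: 89.57
eef_pos: [0.6814, 0.1161, 0.2609]
tcp_rot: [0.002, 0.678, 0.735, 0.003]
ft_force: [0.9, -0.5, 0.9]
width: 0.0601
gripper_force: 0.0
```

{"name": "jog_arm", "arguments": {"steps": [[[-1,0,0,0,0,0,60],[-1,0,0,0,0,0,60],[-1,0,0,0,0,0,60],[-1,0,0,0,0,0,60],[-1,0,0,0,0,0,60],[-1,0,0,0,0,0,60],[-1,0,0,0,0,0,60],[-1,0,0,0,0,0,60]]]}}

```text
time: 90.23
eef_pos: [0.6986, -0.1245, 0.2554]
tcp_rot: [-0.0, 0.678, 0.735, -0.0]
ft_force: [0.0, 0.6, 1.0]
width: 0.0599
gripper_force: 0.0
```

{"name": "jog_arm", "arguments": {"steps": [[[-0.6,0,0,0,0,0,60],[-0.3,0,0,0,0,0,60],[0,0,0,0,0,0,60],[0,0,0,0,0,0,60],[0,0,0,0,0,0,60],[0,0,0,0,0,0,60],[0,0,0,0,0,0,60],[0,0,0,0,0,0,60]]]}}

```text
time: 90.9
eef_pos: [0.7012, -0.1485, 0.2557]
tcp_rot: [-0.0, 0.677, 0.736, 0.0]
ft_force: [-0.7, -0.6, -0.5]
width: 0.0602
gripper_force: 0.0
```

```bash
python3 - <<'E'
from deck import *
st()
f=optics.grab_frame("top"); save(f,"fin"); W=cloud(f);Q=W.reshape(-1,3)
u=(Q[:,:2]@EX-UR)*1000; v=(Q[:,:2]@EY-VR)*1000; z=Q[:,2]*1000
t=np.radians(20); dx=(u+58)*np.cos(t)+(z-49.3)*np.sin(t); dz=-(u+58)*np.sin(t)+(z-49.3)*np.cos(t)
for k in(-109,-36,36,109):
    m=(abs(v-k)<34)&(dz>38)&(dz<52)&(dx>-15)&(dx<115)&(u<30)&(z<130); print(k,m.sum(),cv2.minAreaRect(np.c_[dx,v][m].astype(np.float32)))
m=(z>160)&(z<180)&(abs(u-57)<60)&(abs(v)<150); print("long rack uv",cv2.minAreaRect(np.c_[u,v][m].astype(np.float32)),np.median(z[m]))
m=(z>118)&(z<130)&(u>40)&(u<75)&(abs(v)<130); print("ledge v range",v[m].min(),v[m].max())
P=[P for P,m in blobs(W,.034,.14,(.45,.75,-.22,.34))]; print(rect(max(P,key=len)))
g=optics.grab_frame("side"); save(g,"fin_side")
a=f["frame"][110:230,170:330,::-1]; b=g["frame"][130:290,170:350,::-1]
s=lambda a,h:cv2.resize(a,(int(a.shape[1]*h/a.shape[0]),h),interpolation=cv2.INTER_CUBIC)
cv2.imwrite("pics/fin2.png",np.hstack([s(a,320),s(b,320)])[:,:800])
E
```

```text
t 90.9 pos [ 0.7012 -0.1485  0.2557] u,v [ 0.687  -0.2045] thy 4.75 F [-0.7 -0.6 -0.5] w 0.0602 g 0.0 q [-0.19  0.49  0.56  1.18 -0.25  1.54  0.41]
-109 354 ((47.894371032714844, -109.3016357421875), (96.8093490600586, 44.476139068603516), 0.06207570061087608)
-36 350 ((48.29823303222656, -37.11186981201172), (96.27454376220703, 44.3725700378418), 0.3359736204147339)
36 356 ((48.27226257324219, 34.791954040527344), (44.30864334106445, 96.55984497070312), 89.57401275634766)
109 349 ((49.157814025878906, 107.65489196777344), (96.60597229003906, 44.40725326538086), 0.5963197350502014)
long rack uv ((54.55863952636719, -0.9277114868164062), (150.58782958984375, 46.069759368896484), 89.98542785644531) 168.06240341828493
ledge v range -109.6916510965882 109.71434904426778
(array([622.3, 111. ]), 300.7, 145.8, -85.5)
```

View pics/fin2.png

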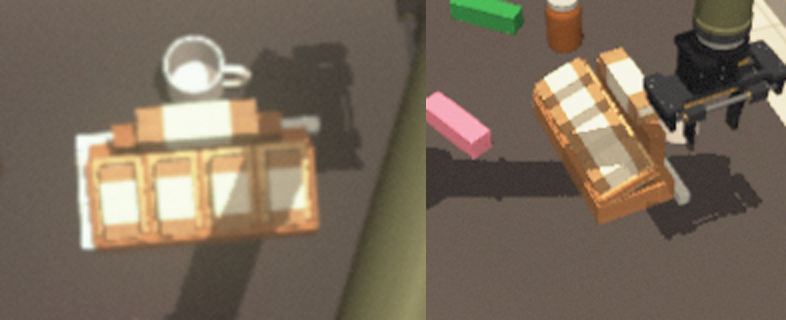

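```bash
python3 -c "
from rig import order
print(order.job_done())"
```

```text
the job is handed in; nothing more can be done
None
```

The job is handed in: the rack sits home against both stops, all four short cartons lie in their bays against the lip, and the long carton is balanced on the ledge; the mug and jar were never handled. The long carton slipped from the grip once at pick-up, fell back to its starting spot, and was re-gripped.

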